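# Refill the soap vendor's carton magazine

### The job

The soap vendor's magazine is out on the folding table, sold out: flip its red cam lever up to free the black backstop, draw the backstop back, and stand every detergent carton on the table upright in the channel, one behind the other. Slide the backstop up so the row stands snug with no gaps from gate to backstop, and flip the lever right down again to lock it. Then set the blue cover over the four posts and press it down corner by corner until all its clips have clicked home, leaving the other things on the table where they are.

Things in the scene. Friction and masses are not known exactly. Their poses are not given: they have to be found in the camera images.
- magazine: Fixed sheet-metal magazine, base 166 x 270 x 6 mm (x from -102 to +64). Origin on the table under the middle of the channel; z up, y along the channel to the gate, -x = rail and lever side. Four posts 16 x 24 mm (x by y) at x = +-45, y = +-116, flat tops at z = 100 mm, each with two yellow sprung nibs on its y faces, 11.5 mm below the top. Guide rail along y at x = -80, top at z = 22.
- channel (a point): On the channel floor, 6 mm above the magazine's origin; axes as the magazine's. Channel 70 mm wide, open above, from y = -126 to +105; its low sides end in flared lips, top 28 mm above the floor, reaching x = +-46.
- gate (a point): Middle of the inner face of the gate (64 mm high plate closing the channel at y = +105) at floor height; axes as the magazine's. Cartons stand on its -y side.
- backstop (a joint): Slide of the backstop, m: clear channel length between gate and backstop face, 0 (at the gate) to 0.200 (drawn back to -y). About 2 N moves it when the lever is up; with the lever down the cam clamps it against over 25 N. Starts locked near the gate.
- backstop_face (a point): Middle of the backstop paddle's front face at floor height; axes as the magazine's, +y to the gate. Black paddle 66 mm wide, 8 mm thick, top 68 mm above this point; an arm over the channel side ties it to the carriage on the rail (carriage x from -98 to -62, top at z = 52).
- backstop_tab (a point): Grip point in the upright black pull tab of the backstop, 18 (x) x 12 mm (y), top 14 mm above this point, free down to 26 mm below it. At magazine x = -67, z = 78, 4 mm behind the backstop face: outside the channel, so it can be pinched along y beside cartons.
- lever (a joint): Red cam lever on the backstop carriage, rad: 0 = down, 10 degrees above level, backstop clamped; 1.15 = raised stop, backstop free (the cam lets go from about 0.75). Stays where it is left; about 8 N at the knob moves it.
- lever_knob (a point): Centre of the red ball knob, 18 mm across, at the lever's end (arm 10 mm thick). The lever turns about a pin parallel to magazine y at x = -80, z = 34 mm, level with the tab in y. At joint value a the knob is 65*cos(a + 0.17) mm from the pin to -x and 65*sin(a + 0.17) mm above it. Pinch it along y from above and lead it round.
- cover: Loose blue cover, plate 118 x 280 mm (x by y), 220 g, white grip rib in the middle 16 (x) x 90 (y) x 30 mm. Origin in the plane of its lower edges under the middle: plate top +28, rib top +58 mm. Starts flat, right way up; a half turn also fits. Corner clips go outside the posts, lead-in about 3 mm; it rests on the nibs at origin z = 87, home at z = 76 mm; 7 to 12 N on a corner clicks it.
- cover_corner0 (a point): White press mark on the cover's top at its own x = -45, y = -116 mm, above a post once placed; home when 104 mm above the table.
- cover_corner1 (a point): White press mark on the cover's top at its own x = -45, y = 116 mm, above a post once placed; home when 104 mm above the table.
- cover_corner2 (a point): White press mark on the cover's top at its own x = 45, y = -116 mm, above a post once placed; home when 104 mm above the table.
- cover_corner3 (a point): White press mark on the cover's top at its own x = 45, y = 116 mm, above a post once placed; home when 104 mm above the table.
- carton_red: Detergent carton, red with a white band, 64 (x) x 44 (y) x 70 mm tall, about 150 g; absent (None) in some runs. Origin in the middle of its underside; its 64 mm side goes across the channel, 44 mm along it. Starts standing on the table.
- carton_green: Detergent carton, green with a white band, 64 (x) x 44 (y) x 70 mm tall, about 150 g; absent (None) in some runs. Origin in the middle of its underside; its 64 mm side goes across the channel, 44 mm along it. Starts standing on the table.
- carton_yellow: Detergent carton, yellow with a white band, 64 (x) x 44 (y) x 70 mm tall, about 150 g; absent (None) in some runs. Origin in the middle of its underside; its 64 mm side goes across the channel, 44 mm along it. Starts standing on the table.
- carton_orange: Detergent carton, orange with a white band, 64 (x) x 44 (y) x 70 mm tall, about 150 g; absent (None) in some runs. Origin in the middle of its underside; its 64 mm side goes across the channel, 44 mm along it. Starts standing on the table.
- scoop_cup: Bystander: green plastic cup, 66 mm across, 55 mm tall. Leave it alone.
- coin_tray: Bystander: grey coin tray, 110 x 150 x 35 mm. Leave it alone.
- lint_brush: Bystander: brush lying flat. Leave it alone.
- vendor_wrench: Bystander: wrench lying flat. Leave it alone.
- beads_jar: Bystander: white jar with red lid, 80 mm across, 75 mm tall. Leave it alone.
Not all that is in view belongs to the job. What is shaped like the carton_red but purple is not meant. What is shaped like the carton_green but purple is not meant.

How it is judged:
By the outcome, as a careful person would: the job done as asked, in the order asked, and still so for the second after the job is handed in, with the robot touching nothing.
Of carton_red, carton_green, carton_yellow, carton_orange only 2 to 4 are there at a start; the rules pass over those that are not, and their reading is None.
At some moment in a run one of carton_red, carton_green, carton_yellow, carton_orange, cover may be knocked a few centimetres aside while the robot is not near it.
Once in a run the grip may slacken for a moment while it holds something.
It also fails if it takes over 210 s, if anything falls off the work surface, if the arm or the gripper's body presses on something with over 40 N, if the wrist force passes 120 N, or if a joint passes its speed limit or range.

### The arm

A 6-joint arm with a two-finger parallel gripper is mounted at the origin on the work surface. World frame = base frame: x ahead of the robot, y to its left, z up, the work surface at z = 0. Lengths are in m, angles in degrees, forces in N, time in s.
With the tool pointing down it reaches from about 0.375 to 0.9 m from the base axis. Payload 3.1 kg.
Tool frame: the origin (TCP) lies between the finger pads; the fingertips stand 22 mm ahead of it and the grasp point (between the pads) lies 3 mm ahead of it (bot.tip_extent is the distance from the TCP to the fingertips, in m); y points along the fingers, z is the direction in which the jaws open and shut, and the axes are right-handed (so a half turn about y gives the same grasp; the last joint's range is limited). The gripper opens to 87 mm and grips with 3 to 60 N. Pads are 19 mm wide; open, the fingers measure 117 mm over their backs; the gripper's body (75 mm by 190 mm) begins 51 mm behind the grasp point.
Start: joints at [56.694, 30.224, 82.088, -0, 67.689, -10.227], TCP at [0.245, 0.575, 0.222] pointing down, gripper open.
Joint ranges: [-176.69, 176.69], [-43.24, 126.21], [12.49, 139.97], [-82, 262], [0, 151.66], [-163.58, 163.58]. Speed limits (degrees/s): [159.86, 159.86, 180, 180, 180, 180].

### API

Orientations are given as a 3x3 rotation matrix whose columns are the frame's x, y, z axes.
In Python, from rig import bot, eyes, models gives the robot as it stands. The module is installed in compiled form; this text tells all that it offers.
- The arm moves only by the tool arm_command, never from a script. Its arguments are lists of equal length, an entry for each row: "translation": the shift along the tool's x, y, z each as a share of 0.08 m, from -1 to 1, a list of three; "rotation": the turn, a rotation vector about the tool's x, y, z each as a share of 60 degrees, from -1 to 1, a list of three; "grip": the closure, from -1 (fully open) to 1 (shut), so that 0 is half open. In form: {"translation": [[x, y, z], ...], "rotation": [[rx, ry, rz], ...], "grip": [grip, ...]}. A call has 1 to 5 rows; each row is the pose to reach, as a shift and turn from the pose commanded when the call began, along the tool's axes at that moment; what a row does not reach only later rows make up. A row lasts 1/10 s, in which the tool goes at most 50 mm and 8.59 degrees, less where a joint would pass 70% of its speed; a pose out of reach is approached as far as the arm can. A call with a number of a shift or a turn outside -1 to 1 is refused whole. A call with a gripper value outside its range is refused whole. The fingers move at their own pace and stop on an object; the grip force is fixed at half the most. Time passes only in rows, so rows that repeat a pose let the fingers close. It gives the time, the measured TCP pose, the force and the opening at its end, in the units of the state.
- bot.read_state(): the state, without advancing time (a new reading comes with each control period).
- eyes.capture(name): name is "side" or "top" or "wrist"; returns a dict with "image" (384x512x3 uint8, blue, green, red), "mtx" (3x3 intrinsics, pixels), "rvec" (rotation vector, rad) and "tvec" (3), from world to camera coordinates, as OpenCV has them; the wrist camera has in their place "hand_eye" (4x4, takes a point from camera to tool coordinates, whose origin is the TCP and whose axes are the tool frame's). Camera axes: x right, y down, z forward; pixel columns grow to the right and rows downward; lengths in m; the calibration is good to about 2 mm. A picture is of the moment at which its call begins: read the wrist's pose just before it. There is no depth.
- bot.hand_in(): hands the job in, once; it reports no verdict.
Trained networks look in the newest picture that a camera, given by its name, has taken for a name from the list of things; names that differ only in an ending like _2 or _b are one class to them, and where a whole thing is asked for, a point or a joint stands for the part that bears it (a point fixed in the world has none). Each returns a list of dicts, best first, with "conf" (0 to 1); they miss things now and then, are a little off and sometimes report something else, mostly with a low value. They report only what shows in the picture. A call takes as long as a camera call. They do not tell look-alikes from the thing itself.
- models.recognise(camera, thing): "extent" ([left, top, right, bottom] as shares, 0 to 1, of the picture: columns of its width, rows of its height, round what is visible of it).
- models.spot_point(camera, thing): "point" ([column, row] as shares, 0 to 1, of the picture: columns of its width, rows of its height: a listed point, or the origin of a listed thing).
The state is a dict: "time_s": time; "joint_positions": joint angles; "qvel": joint speeds; "tau": joint torques, N m; "position": TCP position; "tcp_rot": TCP orientation; "force": force on the tool from outside, world axes, zero at the start; "moment": the same for the moment, N m; "opening": opening from 0.0 (shut) to 1.0 (fully open).
Only numpy, scipy, OpenCV 4.12 (cv2) and the standard library are available. Lean on these libraries where they do the work, as an engineer would, in place of code of your own. Each camera call takes 0.05 s, during which the arm holds its last target. There are 200 camera calls.

## Working session

There is one attempt and no reset: what is moved stays moved. The work goes in short steps, Python scripts to look and compute and a tool call to move; the robot and the scene stay as the last step left them, time stands still between calls to the robot, and variables do not carry over. Pictures are saved under pics/ and viewed, about 12 in all and at most 16, crops included, and the job is handed in when it is done.

Besides the shell and the picture viewer there is one more tool, called after ">>>" in YAML: its name, and indented under it one key for each argument. arm_command: Moves the arm, as the interface text tells. Shift numbers are shares of 0.08 m and turn numbers shares of 60 degrees, none past 1 either way. Its arguments: {"type":"object","properties":{"translation":{"type":"array"},"rotation":{"type":"array"},"grip":{"type":"array"}},"required":["translation","rotation","grip"]}

```bash
mkdir -p pics; cat > h.py <<'E'
import numpy as np,cv2
from rig import bot,eyes,models
def cap(n):
    s=bot.read_state();c=eyes.capture(n);c['s']=s
    if 'hand_eye' in c:
        T=np.eye(4);T[:3,:3]=np.array(s['tcp_rot']);T[:3,3]=s['position']
        W=T@np.array(c['hand_eye']);c['R']=W[:3,:3];c['o']=W[:3,3]
    else:
        R=cv2.Rodrigues(np.array(c['rvec'],float))[0];c['R']=R.T;c['o']=-R.T@np.array(c['tvec'],float).ravel()
    return c
def ray(c,uv):
    d=np.linalg.inv(c['mtx'])@[uv[0],uv[1],1];return c['R']@d
def onz(c,uv,z):
    d=ray(c,uv);return c['o']+d*(z-c['o'][2])/d[2]
def proj(c,P):
    p=c['mtx']@(c['R'].T@(np.array(P,float)-c['o']));return p[:2]/p[2]
def px(p): return np.array(p)*[512,384]
E
cat > a.py <<'E'
from h import *
s=bot.read_state();print({k:np.round(v,3).tolist() for k,v in s.items()})
C={n:cap(n) for n in('side','top')}
for n,c in C.items():
    cv2.imwrite(f'pics/{n}0.png',cv2.resize(c['image'],(800,600)));print(n,c['o'].round(3),c['R'].round(2).tolist(),c['mtx'].tolist())
T='gate channel backstop_face backstop_tab lever_knob magazine cover cover_corner0 cover_corner1 cover_corner2 cover_corner3 carton_red carton_green carton_yellow carton_orange'.split()
for n in C:
  for t in T:
    print(n,t,[(round(d['conf'],2),px(d['point']).round(1).tolist()) for d in models.spot_point(n,t)[:4]])
E
python3 a.py
```

```text
{'time_s': 0.0, 'joint_positions': [56.694, 30.28, 82.157, -0.001, 67.688, -10.229], 'qvel': [-0.023, 0.077, -0.014, -0.015, -0.014, -0.002], 'tau': [-0.001, -44.005, -17.659, 0.063, 0.058, -0.0], 'position': [0.245, 0.574, 0.221], 'tcp_rot': [[0.92, -0.001, 0.392], [-0.392, -0.002, 0.92], [-0.0, -1.0, -0.002]], 'force': [0.736, 0.721, -0.317], 'moment': [0.007, -0.017, 0.03], 'opening': 1.0}
side [-0.613 -0.581  1.243] [[0.4, -0.61, 0.68], [-0.92, -0.25, 0.31], [-0.02, -0.75, -0.66]] [[498.9484443703314, 0.0, 259.21658896244327], [0.0, 498.9484443703314, 189.5680552531094], [0.0, 0.0, 1.0]]
top [ 0.367 -0.055  1.28 ] [[0.03, -0.98, 0.17], [-1.0, -0.02, 0.01], [-0.01, -0.17, -0.99]] [[368.21804640511, 0.0, 256.4030428960054], [0.0, 368.21804640511, 195.16024292735457], [0.0, 0.0, 1.0]]
side gate [(0.7, [179.9, 194.1])]
side channel [(0.87, [208.1, 190.9])]
side backstop_face [(0.78, [182.9, 193.0]), (0.73, [180.9, 193.0]), (0.49, [190.3, 211.9])]
side backstop_tab [(0.77, [185.8, 191.6])]
side lever_knob [(0.62, [189.9, 208.3])]
side magazine [(0.56, [332.4, 244.6]), (0.28, [185.5, 1
[... 1165 characters left out ...]
0.29, [173.3, 206.8])]
top cover_corner0 [(0.89, [342.4, 252.5]), (0.67, [275.9, 253.6]), (0.64, [275.5, 230.8]), (0.56, [338.1, 227.8])]
top cover_corner1 [(0.89, [342.4, 252.5]), (0.67, [275.9, 253.6]), (0.64, [275.5, 230.8]), (0.56, [338.1, 227.8])]
top cover_corner2 [(0.89, [342.4, 252.5]), (0.67, [275.9, 253.6]), (0.64, [275.5, 230.8]), (0.56, [338.1, 227.8])]
top cover_corner3 [(0.89, [342.4, 252.5]), (0.67, [275.9, 253.6]), (0.64, [275.5, 230.8]), (0.56, [338.1, 227.8])]
top carton_red [(0.88, [333.5, 196.6]), (0.75, [384.5, 244.3]), (0.53, [315.3, 153.9])]
top carton_green [(0.63, [267.5, 186.6]), (0.51, [268.7, 135.3])]
top carton_yellow []
top carton_orange [(0.78, [297.2, 185.8])]
```

View pics/top0.png

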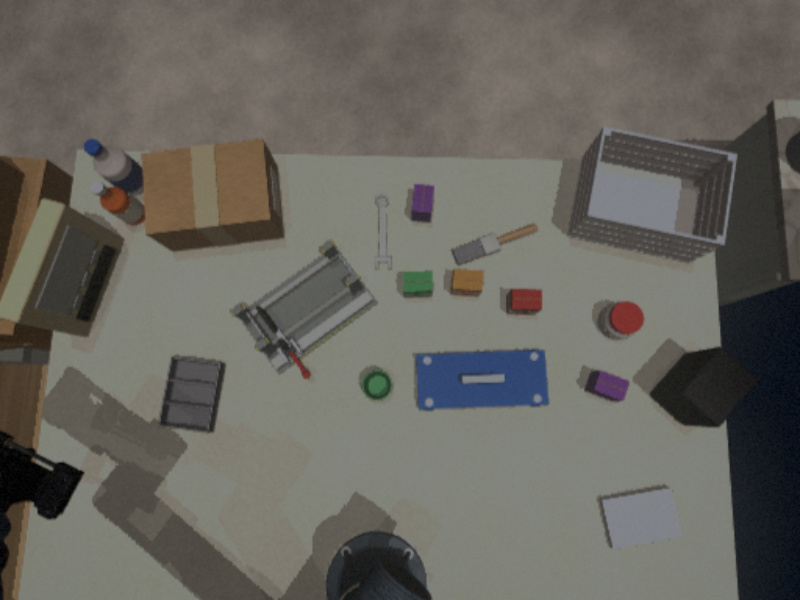

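View pics/side0.png

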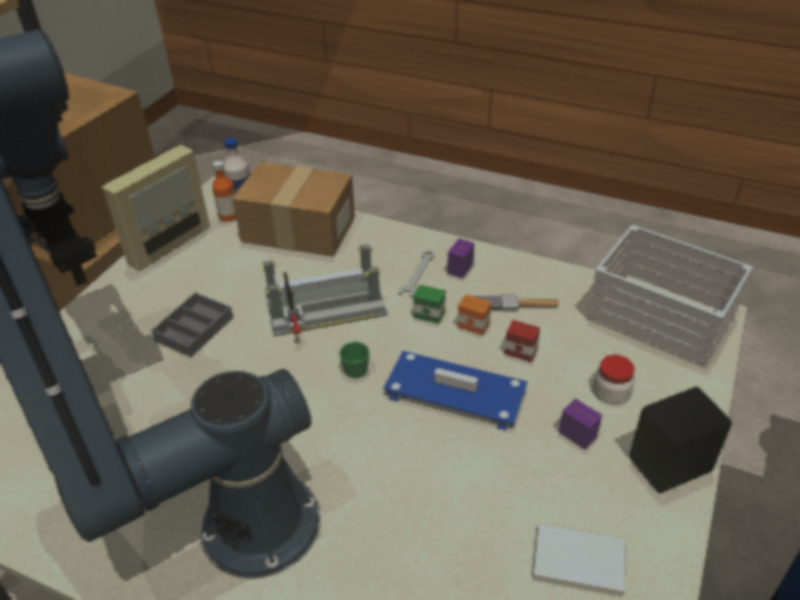

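```bash
cat > b.py <<'E'
from h import *
c=cap('top')
for n,uv,z in [('gate',(170.3,207),.006),('tab',(181,218.7),.078),('knob',(196,240),.045),('mag',(194.5,194.3),0),('cc',(342.4,252.5),.028),('cc',(275.9,253.6),.028),('cc',(275.5,230.8),.028),('cc',(338.1,227.8),.028),('redtop',(336,192),.07),('greentop',(267.5,181),.07),('orangetop',(299,180),.07),('jar',(400,203),.075),('cup',(241,246),.055),('post',(210,160),.1),('post',(153,200),.1),('post',(237,188),.1),('post',(181,228),.1)]:
    print(n,onz(c,uv,z).round(3))
s=bot.read_state();c=cap('wrist');print(c['mtx'].tolist(),np.array(c['hand_eye']).round(3).tolist())
E
python3 b.py
```

```text
gate [0.539 0.262 0.006]
tab [0.491 0.206 0.078]
knob [0.425 0.159 0.045]
mag [0.587 0.181 0.   ]
cc [ 0.397 -0.332  0.028]
cc [ 0.387 -0.109  0.028]
cc [ 0.463 -0.106  0.028]
cc [ 0.479 -0.318  0.028]
redtop [ 0.594 -0.304  0.07 ]
greentop [ 0.626 -0.075  0.07 ]
orangetop [ 0.632 -0.18   0.07 ]
jar [ 0.562 -0.513  0.075]
cup [0.408 0.008 0.055]
post [0.686 0.117 0.1  ]
post [0.548 0.297 0.1  ]
post [0.594 0.025 0.1  ]
post [0.459 0.2   0.1  ]
[[317.31604894411515, 0.0, 257.6727673851522], [0.0, 317.31604894411515, 196.115702769573], [0.0, 0.0, 1.0]] [[0.0, 0.97, 0.244, -0.065], [-0.0, -0.244, 0.97, -0.162], [1.0, -0.0, 0.0, -0.001], [0.0, 0.0, 0.0, 1.0]]
```

```bash
cat >> h.py <<'E'
def plan(*wps,start=None):
    """waypoints (x,y,z,yaw of tool z deg or None); prints calls"""
    s=bot.read_state();p=np.array(s['position']);R=np.array(s['tcp_rot'])
    yaw=np.degrees(np.arctan2(R[1,2],R[0,2]))
    print('t',round(s['time_s'],1),'pos',p.round(4),'yaw',round(yaw,2),'tilt',R[2,[0,2]].round(3),'F',np.round(s['force'],1),'op',round(s['opening'],3),'q',np.round(s['joint_positions'],0))
    first=True
    for w in wps:
        if w[3] is not None:
            dy=(w[3]-yaw+180)%360-180
            if abs(dy)>.15: print('  ROT ry',round(-dy/60,4),'rows',int(np.ceil(abs(dy)/8.5))+1)
            yaw=w[3]
        a=np.radians(yaw);R=np.array([[np.sin(a),0,np.cos(a)],[-np.cos(a),0,np.sin(a)],[0,-1,0]])
        d=R.T@(np.array(w[:3])-p);n=max(1,int(np.ceil(np.abs(d).max()/.08-1e-6)))
        print('  ',w,'-> %d x'%n,(d/n/.08).round(3).tolist(),'rows',int(np.ceil(np.linalg.norm(d)/n/.05)))
        p=np.array(w[:3])
E
python3 -c "
from h import *
plan((.245,.575,.30,126),(.56,.20,.36,126))"
```

```text
t 1.7 pos [0.245  0.575  0.2216] yaw 66.92 tilt [ 0. -0.] F [-1.   0.   0.2] op 0.999 q [ 57.  30.  82.  -0.  68. -10.]
  ROT ry -0.9847 rows 8
   (0.245, 0.575, 0.3, 126) -> 1 x [0.001, -0.979, 0.0] rows 2
   (0.56, 0.2, 0.36, 126) -> 7 x [0.061, -0.107, -0.872] rows 2
```

>>> arm_command:
  translation:
    - [0,-0.5,0]
    - [0,-0.98,0]
    - [0,-0.98,0]
    - [0,-0.98,0]
  rotation:
    - [0,-0.14,0]
    - [0,-0.28,0]
    - [0,-0.42,0]
    - [0,-0.5,0]
  grip: [-1,-1,-1,-1]

```text
time_s: 2.1
position: [0.2454, 0.5757, 0.3021]
tcp_rot: [[0.992, 0.002, -0.125], [0.125, 0.003, 0.992], [0.003, -1.0, 0.003]]
force: [-1.0, -0.3, 0.3]
opening: 1.0
```

>>> arm_command:
  translation:
    - [0,0,0]
    - [0,0,0]
    - [0,0,0]
    - [0,0,0]
  rotation:
    - [0,-0.14,0]
    - [0,-0.28,0]
    - [0,-0.42,0]
    - [0,-0.4847,0]
  grip: [-1,-1,-1,-1]

```text
time_s: 2.5
position: [0.2449, 0.5749, 0.3]
tcp_rot: [[0.807, -0.0, -0.591], [0.591, -0.0, 0.807], [-0.0, -1.0, -0.0]]
force: [0.8, -0.0, 0.5]
opening: 1.0
```

>>> arm_command:
  translation:
    - [0.06,-0.1,-0.44]
    - [0.06,-0.11,-0.872]
  rotation:
    - [0,0,0]
    - [0,0,0]
  grip: [-1,-1]

```text
time_s: 2.7
position: [0.2905, 0.5218, 0.3095]
tcp_rot: [[0.808, 0.002, -0.59], [0.59, 0.002, 0.808], [0.002, -1.0, 0.0]]
force: [0.1, 0.1, -0.1]
opening: 1.003
```

>>> arm_command:
  translation:
    - [0.06,-0.1,-0.44]
    - [0.06,-0.11,-0.872]
  rotation:
    - [0,0,0]
    - [0,0,0]
  grip: [-1,-1]

```text
time_s: 2.9
position: [0.3361, 0.4673, 0.3186]
tcp_rot: [[0.809, 0.002, -0.588], [0.588, 0.002, 0.809], [0.003, -1.0, 0.0]]
force: [-0.6, -0.1, 0.1]
opening: 0.998
```

>>> arm_command:
  translation:
    - [0.06,-0.1,-0.44]
    - [0.06,-0.11,-0.872]
  rotation:
    - [0,0,0]
    - [0,0,0]
  grip: [-1,-1]

```text
time_s: 3.1
position: [0.3812, 0.4135, 0.3275]
tcp_rot: [[0.809, 0.002, -0.588], [0.588, 0.001, 0.809], [0.003, -1.0, -0.0]]
force: [1.5, 0.4, -0.3]
opening: 0.997
```

>>> arm_command:
  translation:
    - [0.06,-0.1,-0.44]
    - [0.06,-0.11,-0.872]
  rotation:
    - [0,0,0]
    - [0,0,0]
  grip: [-1,-1]

```text
time_s: 3.3
position: [0.4261, 0.3597, 0.3363]
tcp_rot: [[0.809, 0.002, -0.588], [0.588, 0.001, 0.809], [0.003, -1.0, -0.0]]
force: [-0.1, 0.4, -0.4]
opening: 1.002
```

>>> arm_command:
  translation:
    - [0.06,-0.1,-0.44]
    - [0.06,-0.11,-0.872]
  rotation:
    - [0,0,0]
    - [0,0,0]
  grip: [-1,-1]

```text
time_s: 3.5
position: [0.471, 0.306, 0.3451]
tcp_rot: [[0.809, 0.002, -0.588], [0.588, 0.001, 0.809], [0.003, -1.0, -0.001]]
force: [0.6, 0.2, 0.1]
opening: 0.998
```

>>> arm_command:
  translation:
    - [0.06,-0.1,-0.44]
    - [0.06,-0.11,-0.872]
  rotation:
    - [0,0,0]
    - [0,0,0]
  grip: [-1,-1]

```text
time_s: 3.7
position: [0.5159, 0.2523, 0.3539]
tcp_rot: [[0.809, 0.002, -0.588], [0.588, 0.001, 0.809], [0.002, -1.0, -0.001]]
force: [0.1, 0.5, 0.1]
opening: 1.004
```

>>> arm_command:
  translation:
    - [0.06,-0.1,-0.44]
    - [0.06,-0.11,-0.872]
    - [0.06,-0.11,-0.872]
    - [0.06,-0.11,-0.872]
  rotation:
    - [0,0,0]
    - [0,0,0]
    - [0,0,0]
    - [0,0,0]
  grip: [-1,-1,-1,-1]

```text
time_s: 4.1
position: [0.5592, 0.1991, 0.3613]
tcp_rot: [[0.81, -0.001, -0.586], [0.586, 0.0, 0.81], [-0.001, -1.0, 0.001]]
force: [-0.2, 0.4, 0.4]
opening: 0.999
```

```bash
cat > c.py <<'E'
from h import *
import sys
n=sys.argv[1];plan();c=cap('wrist');cv2.imwrite(f'pics/{n}.png',cv2.resize(c['image'],(800,600),interpolation=cv2.INTER_CUBIC))
np.savez(n,R=c['R'],o=c['o'],mtx=c['mtx'])
for t in sys.argv[2:]:
    print(t,[(round(d['conf'],2),px(d['point']).round(1).tolist()) for d in models.spot_point('wrist',t)[:5]])
E
python3 c.py w1 gate channel magazine backstop_face backstop_tab lever_knob
```

```text
t 4.1 pos [0.5592 0.1991 0.3613] yaw 125.9 tilt [-0.001  0.001] F [-0.2  0.4  0.4] op 0.999 q [   9.   21.   76.    0.   84. -117.]
gate [(0.63, [291.1, 128.5]), (0.6, [306.0, 163.9])]
channel [(0.83, [240.8, 173.0]), (0.26, [92.3, 94.8])]
magazine [(0.95, [240.1, 168.4])]
backstop_face [(0.86, [291.1, 163.8]), (0.25, [93.5, 92.9])]
backstop_tab [(0.8, [291.6, 128.8])]
lever_knob [(0.81, [287.6, 69.1])]
```

View pics/w1.png

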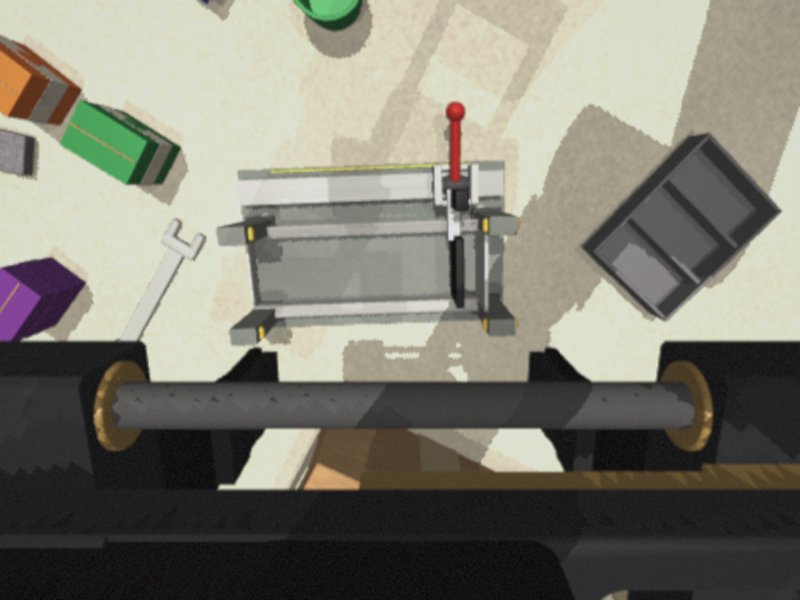

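```bash
python3 -c "
import cv2
i=cv2.imread('pics/w1.png')[80:360,200:540];cv2.imwrite('pics/w1c.png',cv2.resize(i,None,fx=2.1,fy=2.1,interpolation=cv2.INTER_CUBIC))"
```

```text
(no output)
```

View pics/w1c.png

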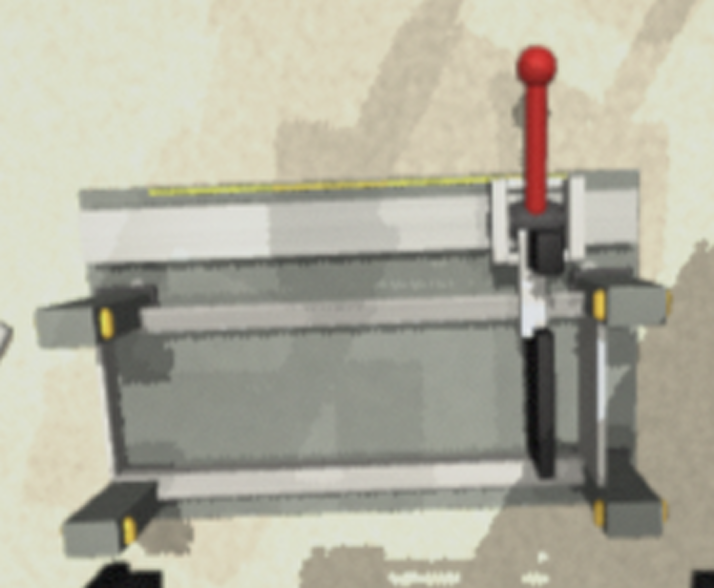

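```bash
cat > m.py <<'E'
from h import *
from scipy.optimize import least_squares
c=dict(np.load('w1.npz'))
pts=[((-.045,-.116,.1),(69,327)),((.045,-.116,.1),(95,536)),((-.045,.116,.1),(637,304)),((.045,.116,.1),(632,518)),((-.102,-.135,.006),(80,191)),((-.102,.135,.006),(637,171))]
cv=lambda p:(np.array(p)/2.1+[200,80])/1.5625
def W(q,p):
    a=q[2];return np.array([q[0]+np.cos(a)*p[0]-np.sin(a)*p[1],q[1]+np.sin(a)*p[0]+np.cos(a)*p[1],p[2]])
if __name__=='__main__':
    f=lambda q:np.concatenate([proj(c,W(q,p))-cv(u) for p,u in pts])
    r=least_squares(f,[.58,.17,.63]);q=r.x
    print(q,np.degrees(q[2]),r.fun.reshape(-1,2).round(2))
    np.save('mag',q)
    # knob: lever a=0 ; solve y offset of carriage
    g=lambda y:proj(c,W(q,(-.08-.065*np.cos(.17),y[0],.034+.065*np.sin(.17))))-cv((537,66))
    k=least_squares(g,[.07]);print('knob y',k.x,k.fun)
    g=lambda y:proj(c,W(q,(-.067,y[0],.092)))-cv((546,250))
    k=least_squares(g,[.07]);print('tab y',k.x,k.fun)
    for n,p in dict(post0=(-.045,-.116,.1),post1=(.045,.116,.1),chan=(0,0,.006)).items(): print(n,W(q,p).round(4))
E
python3 m.py; python3 - <<'E'
import sys; sys.path.insert(0,'.')
from h import *
from m import W
# cross-check with the top camera
c=cap('top');q=np.load('mag.npy')
for p in [(-.045,-.116,.1),(.045,-.116,.1),(-.045,.116,.1),(.045,.116,.1)]: print(proj(c,W(q,p)).round(1))
cv2.imwrite('pics/t1.png',c['image'])
E
```

```text
[0.59179369 0.18640479 0.66348767] 38.015043390235306 [[-1.08  0.07]
 [-1.21  1.02]
 [ 0.6   0.53]
 [ 1.31  0.58]
 [-0.83 -0.68]
 [ 1.26 -1.23]]
knob y [0.0817399] [0.00239708 0.06060101]
tab y [0.07968275] [0.03127441 0.82391626]
post0 [0.6278 0.0673 0.1   ]
post1 [0.5558 0.3055 0.1   ]
chan [0.5918 0.1864 0.006 ]
[224.4 177.6]
[208.6 156.4]
[165.9 219.6]
[150.5 197.5]
```

```bash
cat > m2.py <<'E'
from m import *
def f(q):
    d=dict(c);d['o']=c['o']+[0,0,q[3]];return np.concatenate([proj(d,W(q,p))-cv(u) for p,u in pts])
r=least_squares(f,[.58,.17,.63,0]);q=r.x;print(q,np.degrees(q[2]),r.fun.reshape(-1,2).round(2));np.save('mag',q[:3])
c['o'][2]+=q[3]
g=lambda y:proj(c,W(q,(-.08-.065*np.cos(y[1]),y[0],.034+.065*np.sin(.17))))-cv((537,66))
k=least_squares(g,[.07,.17]);print('knob y',k.x,k.fun)
p=W(q,(-.144,k.x[0],.048));yw=np.degrees(q[2])+90;print(p)
plan((p[0],p[1],.15,yw),(p[0],p[1],.048,yw))
E
python3 m2.py
```

```text
[0.59252542 0.18646771 0.66327318 0.00591531] 38.00275370789461 [[ 0.15  0.06]
 [-0.15  0.16]
 [-0.57  0.65]
 [ 0.18 -0.17]
 [ 0.19 -0.2 ]
 [ 0.27 -0.63]]
knob y [8.27468414e-02 2.66012638e-06] [0.0152263  0.38726411]
[0.42810896 0.16300996 0.048     ]
t 4.5 pos [0.5587 0.2004 0.3618] yaw 126.08 tilt [0. 0.] F [ 0.5 -0.4  0.4] op 1.005 q [   9.   21.   76.    0.   84. -117.]
  ROT ry -0.0321 rows 2
   (np.float64(0.42810895899875734), np.float64(0.16300995916011735), 0.15, np.float64(128.0027537078946)) -> 3 x [-0.525, 0.882, 0.212] rows 2
   (np.float64(0.42810895899875734), np.float64(0.16300995916011735), 0.048, np.float64(128.0027537078946)) -> 2 x [0.0, 0.638, 0.0] rows 2
```

>>> arm_command:
  translation:
    - [-0.26,0.44,0.1]
    - [-0.525,0.882,0.212]
    - [-0.525,0.882,0.212]
  rotation:
    - [0,-0.032,0]
    - [0,-0.032,0]
    - [0,-0.032,0]
  grip: [-1,-1,-1]

```text
time_s: 4.8
position: [0.5053, 0.1877, 0.2847]
tcp_rot: [[0.788, -0.021, -0.615], [0.615, -0.003, 0.788], [-0.018, -1.0, 0.01]]
force: [-0.1, -0.2, -0.7]
opening: 1.0
```

>>> arm_command:
  translation:
    - [-0.26,0.44,0.1]
    - [-0.525,0.882,0.212]
    - [-0.525,0.882,0.212]
  rotation:
    - [0,0,0]
    - [0,0,0]
    - [0,0,0]
  grip: [-1,-1,-1]

```text
time_s: 5.1
position: [0.465, 0.1756, 0.217]
tcp_rot: [[0.789, -0.014, -0.615], [0.615, -0.002, 0.789], [-0.012, -1.0, 0.007]]
force: [-0.6, 0.2, -0.7]
opening: 1.0
```

>>> arm_command:
  translation:
    - [-0.26,0.44,0.1]
    - [-0.525,0.882,0.212]
    - [-0.525,0.882,0.212]
    - [-0.525,0.882,0.212]
  rotation:
    - [0,0,0]
    - [0,0,0]
    - [0,0,0]
    - [0,0,0]
  grip: [-1,-1,-1,-1]

```text
time_s: 5.5
position: [0.4311, 0.1644, 0.1512]
tcp_rot: [[0.789, 0.003, -0.615], [0.615, 0.0, 0.789], [0.003, -1.0, -0.002]]
force: [1.4, 0.4, 0.7]
opening: 1.003
```

```bash
python3 -c "
from h import *
plan((.428,.163,.15,128),(.428,.163,.048,128))"
python3 c.py w2 lever_knob backstop_tab
```

```text
t 5.5 pos [0.4311 0.1644 0.1512] yaw 127.93 tilt [ 0.003 -0.002] F [1.4 0.4 0.7] op 1.003 q [   7.   24.  109.    0.   46. -121.]
   (0.428, 0.163, 0.15, 128) -> 1 x [-0.041, 0.015, 0.011] rows 1
   (0.428, 0.163, 0.048, 128) -> 2 x [0.0, 0.638, 0.0] rows 2
t 5.5 pos [0.4311 0.1644 0.1512] yaw 127.93 tilt [ 0.003 -0.002] F [1.4 0.4 0.7] op 1.003 q [   7.   24.  109.    0.   46. -121.]
lever_knob [(0.79, [258.1, 187.4])]
backstop_tab [(0.83, [258.9, 286.3])]
```

View pics/w2.png

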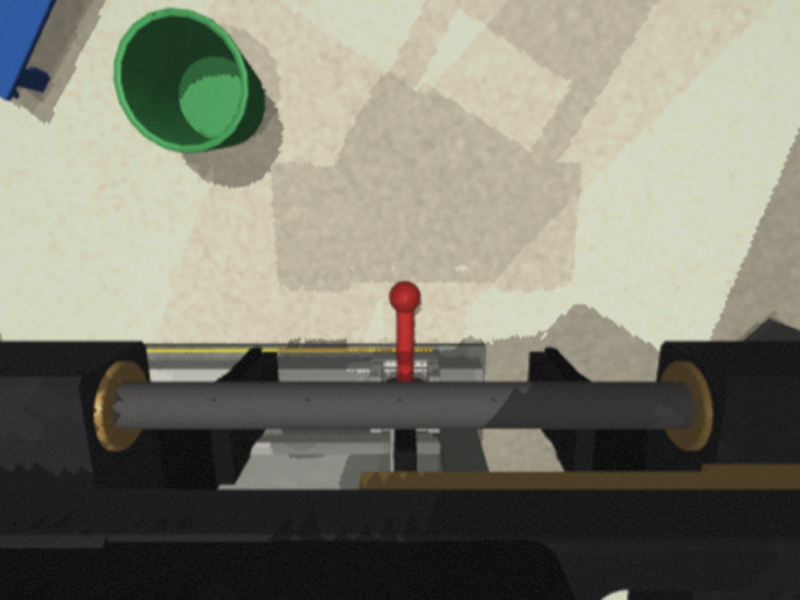

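>>> arm_command:
  translation:
    - [-0.04,0.4,0.011]
    - [-0.04,0.65,0.011]
    - [-0.04,0.65,0.011]
  rotation:
    - [0,0,0]
    - [0,0,0]
    - [0,0,0]
  grip: [-1,-1,-1]

```text
time_s: 5.95
position: [0.4258, 0.1627, 0.0973]
tcp_rot: [[0.789, -0.001, -0.615], [0.615, -0.0, 0.789], [-0.001, -1.0, 0.001]]
force: [-0.4, 0.3, 0.4]
opening: 1.001
```

>>> arm_command:
  translation:
    - [0,0.4,0]
    - [0,0.64,0]
    - [0,0.64,0]
    - [0,0.64,0]
  rotation:
    - [0,0,0]
    - [0,0,0]
    - [0,0,0]
    - [0,0,0]
  grip: [-1,-1,-1,-1]

```text
time_s: 6.35
position: [0.4266, 0.1628, 0.0478]
tcp_rot: [[0.789, 0.002, -0.615], [0.615, 0.0, 0.789], [0.002, -1.0, -0.001]]
force: [0.4, -0.0, -0.1]
opening: 1.002
```

>>> arm_command:
  translation:
    - [0,0,0]
    - [0,0,0]
    - [0,0,0]
    - [0,0,0]
    - [0,0,0]
  rotation:
    - [0,0,0]
    - [0,0,0]
    - [0,0,0]
    - [0,0,0]
    - [0,0,0]
  grip: [1,1,1,1,1]

```text
time_s: 6.85
position: [0.4252, 0.1626, 0.047]
tcp_rot: [[0.789, 0.0, -0.615], [0.615, 0.0, 0.789], [0.0, -1.0, -0.0]]
force: [-0.3, -0.5, -0.2]
opening: 0.635
```

>>> arm_command:
  translation:
    - [0,0,0]
    - [0,0,0]
    - [0,0,0]
  rotation:
    - [0,0,0]
    - [0,0,0]
    - [0,0,0]
  grip: [1,1,1]

```text
time_s: 7.15
position: [0.425, 0.1626, 0.0467]
tcp_rot: [[0.789, -0.0, -0.615], [0.615, -0.0, 0.789], [-0.0, -1.0, 0.0]]
force: [-0.5, -1.0, 0.1]
opening: 0.358
```

```bash
python3 -c "
from h import *
plan((.428,.163,.048,128))
q0=np.load('mag.npy');c,s=np.cos(q0[2]),np.sin(q0[2]);p=np.array(bot.read_state()['position'])[:2]-q0[:2]
print('mag xy',c*p[0]+s*p[1],-s*p[0]+c*p[1])
for a in np.linspace(0,1.15,13): print(round(a,2),(65*(np.cos(.17)-np.cos(a+.17))/80).round(3),(-65*(np.sin(a+.17)-np.sin(.17))/80).round(3))"
```

```text
t 7.2 pos [0.425  0.1626 0.0467] yaw 127.92 tilt [-0.  0.] F [-0.5 -1.   0.1] op 0.358 q [   7.   36.  114.    0.   30. -121.]
   (0.428, 0.163, 0.048, 128) -> 1 x [0.033, -0.016, -0.019] rows 1
mag xy -0.14670798231190094 0.08429988549153919
0.0 0.0 -0.0
0.1 0.017 -0.076
0.19 0.041 -0.15
0.29 0.072 -0.221
0.38 0.11 -0.29
0.48 0.154 -0.354
0.57 0.204 -0.413
0.67 0.259 -0.468
0.77 0.319 -0.517
0.86 0.384 -0.56
0.96 0.453 -0.597
1.05 0.525 -0.627
1.15 0.599 -0.65
```

>>> arm_command:
  translation:
    - [0.033,-0.016,0]
    - [0.033,-0.016,0]
    - [0.033,-0.016,0]
    - [0.033,-0.016,0]
    - [0.033,-0.016,0]
  rotation:
    - [0,0,0]
    - [0,0,0]
    - [0,0,0]
    - [0,0,0]
    - [0,0,0]
  grip: [1,1,1,1,1]

```text
time_s: 7.65
position: [0.4283, 0.1637, 0.0482]
tcp_rot: [[0.788, 0.002, -0.615], [0.615, -0.001, 0.788], [0.001, -1.0, -0.002]]
force: [1.6, -4.5, -0.1]
opening: 0.147
```

>>> arm_command:
  translation:
    - [0.008,-0.04,0]
    - [0.017,-0.076,0]
    - [0.028,-0.112,0]
    - [0.041,-0.15,0]
    - [0.041,-0.15,0]
  rotation:
    - [0,0,0]
    - [0,0,0]
    - [0,0,0]
    - [0,0,0]
    - [0,0,0]
  grip: [1,1,1,1,1]

```text
time_s: 8.15
position: [0.4296, 0.1666, 0.0608]
tcp_rot: [[0.789, 0.0, -0.614], [0.614, 0.001, 0.789], [0.001, -1.0, 0.0]]
force: [2.1, -1.9, 3.3]
opening: 0.018
```

```bash
python3 c.py w3 lever_knob backstop_tab; python3 -c "
import sys
from h import *
c=cap('side');cv2.imwrite('pics/s1.png',cv2.resize(c['image'][150:270,130:290],(800,600),interpolation=cv2.INTER_CUBIC))
w=cv2.imread('pics/w3.png');s=cv2.imread('pics/s1.png');cv2.imwrite('pics/ws.png',np.vstack([cv2.resize(w,(400,300)),cv2.resize(s,(400,300))]))"
```

```text
t 8.2 pos [0.4296 0.1666 0.0608] yaw 127.91 tilt [0.001 0.   ] F [ 2.1 -1.9  3.3] op 0.018 q [   7.   34.  113.    0.   32. -121.]
lever_knob [(0.6, [252.8, 227.3])]
backstop_tab []
```

View pics/ws.png

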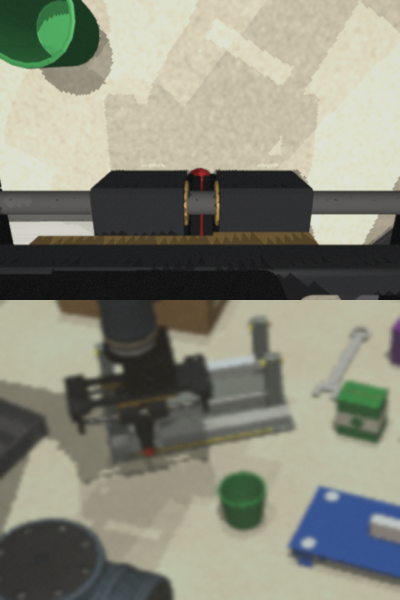

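```bash
python3 -c "
from h import *
w=cv2.imread('pics/w3.png')[320:480,330:490];s=cv2.imread('pics/s1.png')[200:400,160:360]
r=lambda i:cv2.resize(i,(400,400),interpolation=cv2.INTER_CUBIC)
cv2.imwrite('pics/ws2.png',np.hstack([r(w),r(s)]))"
```

```text
(no output)
```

View pics/ws2.png

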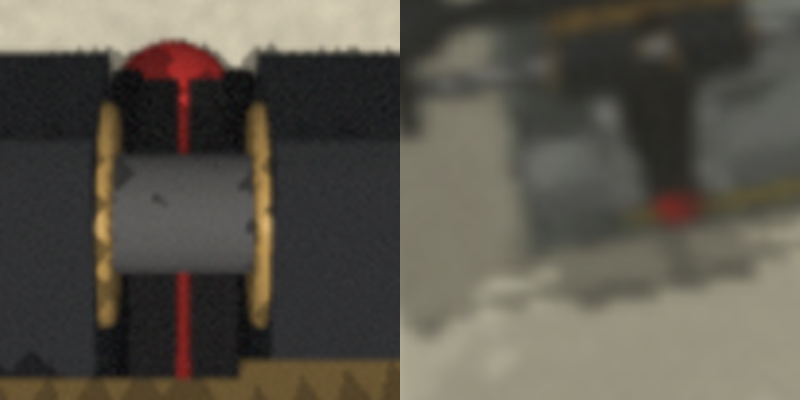

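```bash
python3 -c "
from h import *
print(bot.tip_extent)
plan((.42,.158,.068,128))"
```

```text
0.022
t 8.3 pos [0.4297 0.1663 0.0604] yaw 127.93 tilt [ 0. -0.] F [ 1.3 -1.7  3.9] op 0.008 q [   7.   35.  113.    0.   32. -121.]
   (0.42, 0.158, 0.068, 128) -> 1 x [-0.159, -0.095, -0.008] rows 1
```

>>> arm_command:
  translation:
    - [-0.041,0,-0.016]
    - [-0.041,0,-0.016]
    - [-0.041,0,-0.016]
    - [-0.041,0,-0.016]
    - [-0.041,0,-0.016]
  rotation:
    - [0,0,0]
    - [0,0,0]
    - [0,0,0]
    - [0,0,0]
    - [0,0,0]
  grip: [0,0,0,0,0]

```text
time_s: 8.85
position: [0.4274, 0.1632, 0.0598]
tcp_rot: [[0.789, -0.001, -0.615], [0.615, -0.0, 0.789], [-0.001, -1.0, 0.001]]
force: [0.1, 0.6, 0.6]
opening: 0.374
```

>>> arm_command:
  translation:
    - [0,0,0]
    - [0,0.1,0]
    - [0,0.2,0]
    - [0,0.325,0]
    - [0,0.325,0]
  rotation:
    - [0,0,0]
    - [0,0,0]
    - [0,0,0]
    - [0,0,0]
    - [0,0,0]
  grip: [0,0,0,0,0]

```text
time_s: 9.35
position: [0.4269, 0.163, 0.0325]
tcp_rot: [[0.789, -0.003, -0.615], [0.615, -0.0, 0.789], [-0.003, -1.0, 0.002]]
force: [0.8, 0.2, -0.3]
opening: 0.501
```

>>> arm_command:
  translation:
    - [0,0,0]
    - [0,0,0]
    - [0,0,0]
    - [0,0,0]
    - [0,0,0]
  rotation:
    - [0,0,0]
    - [0,0,0]
    - [0,0,0]
    - [0,0,0]
    - [0,0,0]
  grip: [1,1,1,1,1]

```text
time_s: 9.85
position: [0.428, 0.1633, 0.0343]
tcp_rot: [[0.789, 0.0, -0.614], [0.614, 0.0, 0.789], [0.001, -1.0, -0.0]]
force: [-1.3, 0.9, 0.3]
opening: 0.182
```

>>> arm_command:
  translation:
    - [0,0,0]
    - [0,0,0]
    - [0,0,0]
  rotation:
    - [0,0,0]
    - [0,0,0]
    - [0,0,0]
  grip: [1,1,1]

```text
time_s: 10.15
position: [0.428, 0.1633, 0.0342]
tcp_rot: [[0.789, 0.0, -0.615], [0.615, 0.0, 0.789], [0.0, -1.0, -0.0]]
force: [0.1, 2.0, 2.8]
opening: 0.183
```

>>> arm_command:
  translation:
    - [0.008,-0.04,0]
    - [0.017,-0.076,0]
    - [0.028,-0.112,0]
    - [0.041,-0.15,0]
    - [0.041,-0.15,0]
  rotation:
    - [0,0,0]
    - [0,0,0]
    - [0,0,0]
    - [0,0,0]
    - [0,0,0]
  grip: [1,1,1,1,1]

```text
time_s: 10.65
position: [0.4317, 0.1657, 0.0462]
tcp_rot: [[0.789, 0.002, -0.614], [0.614, 0.001, 0.789], [0.002, -1.0, -0.001]]
force: [2.6, 5.8, -4.6]
opening: 0.179
```

>>> arm_command:
  translation:
    - [0.031,-0.071,0]
    - [0.069,-0.14,0]
    - [0.113,-0.204,0]
    - [0.163,-0.263,0]
    - [0.163,-0.263,0]
  rotation:
    - [0,0,0]
    - [0,0,0]
    - [0,0,0]
    - [0,0,0]
    - [0,0,0]
  grip: [1,1,1,1,1]

```text
time_s: 11.15
position: [0.4418, 0.1736, 0.0676]
tcp_rot: [[0.789, 0.002, -0.615], [0.615, 0.0, 0.789], [0.002, -1.0, -0.001]]
force: [1.8, 3.6, -4.6]
opening: 0.182
```

>>> arm_command:
  translation:
    - [0.055,-0.055,0]
    - [0.115,-0.104,0]
    - [0.18,-0.147,0]
    - [0.249,-0.184,0]
    - [0.249,-0.184,0]
  rotation:
    - [0,0,0]
    - [0,0,0]
    - [0,0,0]
    - [0,0,0]
    - [0,0,0]
  grip: [1,1,1,1,1]

```text
time_s: 11.65
position: [0.4565, 0.1856, 0.0822]
tcp_rot: [[0.789, -0.001, -0.615], [0.615, -0.0, 0.789], [-0.001, -1.0, 0.0]]
force: [0.4, -0.3, -5.0]
opening: 0.184
```

>>> arm_command:
  translation:
    - [0.036,-0.017,0]
    - [0.072,-0.03,0]
    - [0.13,-0.048,0]
    - [0.146,-0.053,0]
    - [0.146,-0.053,0]
  rotation:
    - [0,0,0]
    - [0,0,0]
    - [0,0,0]
    - [0,0,0]
    - [0,0,0]
  grip: [1,1,1,1,1]

```text
time_s: 12.15
position: [0.4637, 0.1921, 0.0858]
tcp_rot: [[0.788, -0.005, -0.615], [0.615, -0.001, 0.788], [-0.004, -1.0, 0.002]]
force: [-3.7, -4.3, -3.5]
opening: 0.184
```

>>> arm_command:
  translation:
    - [0,0,-0.2]
    - [0,0,-0.45]
    - [0,0,-0.5]
    - [0,0,-0.5]
  rotation:
    - [0,0,0]
    - [0,0,0]
    - [0,0,0]
    - [0,0,0]
  grip: [1,1,1,1]

```text
time_s: 12.55
position: [0.4891, 0.1595, 0.0857]
tcp_rot: [[0.789, -0.004, -0.614], [0.614, -0.001, 0.789], [-0.004, -1.0, 0.001]]
force: [-3.5, -4.7, -4.2]
opening: 0.181
```

>>> arm_command:
  translation:
    - [0,0,-0.4]
    - [0,0,-0.8]
    - [0,0,-0.8]
  rotation:
    - [0,0,0]
    - [0,0,0]
    - [0,0,0]
  grip: [1,1,1]

```text
time_s: 12.85
position: [0.5309, 0.1071, 0.0858]
tcp_rot: [[0.79, -0.001, -0.614], [0.614, -0.002, 0.79], [-0.002, -1.0, -0.001]]
force: [-1.8, -4.7, -3.1]
opening: 0.18
```

>>> arm_command:
  translation:
    - [0,0,-0.4]
    - [0,0,-0.8]
    - [0,0,-0.8]
    - [0,0,-0.8]
  rotation:
    - [0,0,0]
    - [0,0,0]
    - [0,0,0]
    - [0,0,0]
  grip: [1,1,1,1]

```text
time_s: 13.25
position: [0.5694, 0.0579, 0.0858]
tcp_rot: [[0.789, -0.0, -0.614], [0.614, -0.002, 0.789], [-0.001, -1.0, -0.001]]
force: [-2.8, -4.2, -2.6]
opening: 0.183
```

>>> arm_command:
  translation:
    - [0,0,0]
    - [0,0,0]
    - [0,0,0]
    - [0,0,0]
    - [0,0,0]
  rotation:
    - [0,0,0]
    - [0,0,0]
    - [0,0,0]
    - [0,0,0]
    - [0,0,0]
  grip: [0,0,0,0,0]

```text
time_s: 13.75
position: [0.5695, 0.0606, 0.0865]
tcp_rot: [[0.789, 0.002, -0.615], [0.615, 0.0, 0.789], [0.001, -1.0, -0.001]]
force: [0.6, -0.4, 1.2]
opening: 0.483
```

>>> arm_command:
  translation:
    - [0,-0.4,0]
    - [0,-1,0]
    - [0,-1,0]
  rotation:
    - [0,0,0]
    - [0,0,0]
    - [0,0,0]
  grip: [-1,-1,-1]

```text
time_s: 14.05
position: [0.5737, 0.0601, 0.172]
tcp_rot: [[0.788, 0.014, -0.615], [0.615, -0.001, 0.788], [0.01, -1.0, -0.009]]
force: [0.4, 0.4, 0.2]
opening: 0.688
```

>>> arm_command:
  translation:
    - [0,-0.4,0]
    - [0,-1,0]
    - [0,-1,0]
  rotation:
    - [0,0,0]
    - [0,0,0]
    - [0,0,0]
  grip: [-1,-1,-1]

```text
time_s: 14.35
position: [0.5734, 0.0601, 0.2523]
tcp_rot: [[0.788, 0.014, -0.615], [0.615, -0.001, 0.788], [0.011, -1.0, -0.01]]
force: [1.0, 0.0, 0.5]
opening: 0.945
```

```bash
python3 -c "
from h import *
plan((.62,-.12,.38,90))"
```

```text
t 14.3 pos [0.5734 0.0601 0.2523] yaw 127.95 tilt [ 0.011 -0.01 ] F [1.  0.  0.5] op 0.945 q [  -5.   24.   88.    0.   67. -133.]
  ROT ry 0.6325 rows 6
   (0.62, -0.12, 0.38, 90) -> 3 x [0.194, -0.532, -0.75] rows 2
```

>>> arm_command:
  translation:
    - [0,-0.3,0]
    - [0,-0.6,0]
    - [0,-1,0]
    - [0,-1,0]
    - [0,-1,0]
  rotation:
    - [0,0.13,0]
    - [0,0.26,0]
    - [0,0.39,0]
    - [0,0.52,0]
    - [0,0.633,0]
  grip: [-1,-1,-1,-1,-1]

```text
time_s: 14.85
position: [0.5694, 0.0604, 0.3267]
tcp_rot: [[1.0, 0.002, 0.006], [-0.006, 0.0, 1.0], [0.002, -1.0, 0.0]]
force: [-0.0, -0.5, 1.0]
opening: 1.0
```

>>> arm_command:
  translation:
    - [0.1,-0.1,-0.4]
    - [0.194,-0.2,-0.75]
    - [0.194,-0.2,-0.75]
  rotation:
    - [0,0,0]
    - [0,0,0]
    - [0,0,0]
  grip: [-1,-1,-1]

```text
time_s: 15.15
position: [0.5861, -0.0028, 0.3423]
tcp_rot: [[1.0, 0.003, 0.004], [-0.004, -0.002, 1.0], [0.003, -1.0, -0.002]]
force: [0.4, 0.4, -0.2]
opening: 0.999
```

>>> arm_command:
  translation:
    - [0.1,-0.1,-0.4]
    - [0.194,-0.2,-0.75]
    - [0.194,-0.2,-0.75]
  rotation:
    - [0,0,0]
    - [0,0,0]
    - [0,0,0]
  grip: [-1,-1,-1]

```text
time_s: 15.45
position: [0.6011, -0.0626, 0.358]
tcp_rot: [[1.0, 0.002, 0.004], [-0.004, -0.002, 1.0], [0.002, -1.0, -0.002]]
force: [0.2, 0.5, 0.3]
opening: 1.001
```

>>> arm_command:
  translation:
    - [0.1,-0.1,-0.4]
    - [0.194,-0.2,-0.75]
    - [0.194,-0.2,-0.75]
    - [0.194,-0.2,-0.75]
    - [0.194,-0.2,-0.75]
  rotation:
    - [0,0,0]
    - [0,0,0]
    - [0,0,0]
    - [0,0,0]
    - [0,0,0]
  grip: [-1,-1,-1,-1,-1]

```text
time_s: 15.95
position: [0.6147, -0.1181, 0.3731]
tcp_rot: [[1.0, -0.002, -0.0], [0.0, 0.002, 1.0], [-0.002, -1.0, 0.002]]
force: [-0.4, -0.4, -0.5]
opening: 1.0
```

```bash
python3 c.py w4 carton_red carton_green carton_orange carton_yellow cover cover_corner0
```

```text
t 15.9 pos [ 0.6147 -0.1181  0.3731] yaw 90.02 tilt [-0.002  0.002] F [-0.4 -0.4 -0.5] op 1.0 q [ -21.   23.   70.    0.   87. -111.]
carton_red [(0.93, [20.9, 30.8]), (0.91, [146.4, 149.5]), (0.29, [392.9, 148.5]), (0.18, [185.0, 229.8])]
carton_green [(0.8, [277.8, 268.6]), (0.67, [284.6, 163.8]), (0.2, [273.6, 58.4]), (0.19, [388.2, 133.1])]
carton_orange [(0.83, [221.7, 173.2])]
carton_yellow [(0.62, [342.4, 24.9])]
cover [(0.73, [191.9, 34.1])]
cover_corner0 [(0.91, [115.9, 70.1]), (0.77, [268.4, 54.3]), (0.74, [108.9, 2.4])]
```

View pics/w4.png

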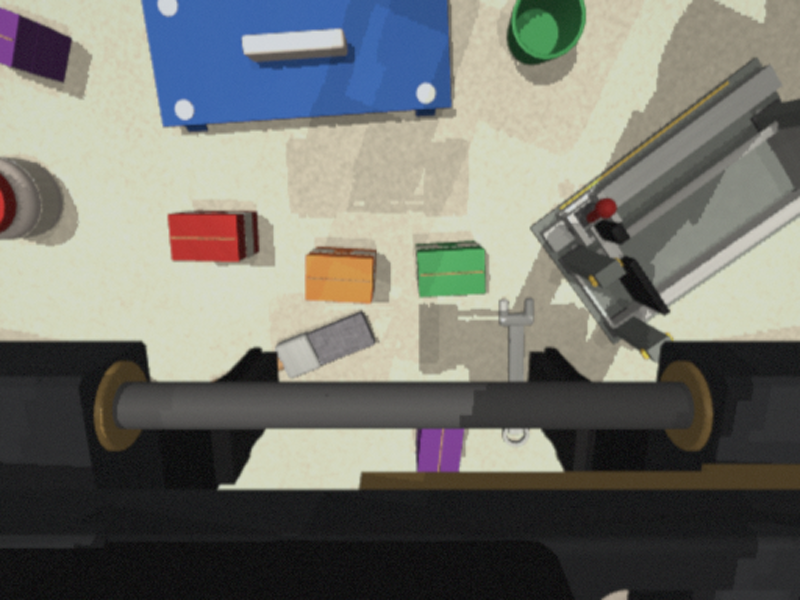

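```bash
cat > seg.py <<'E'
from h import *
H={'red':(176,4),'orange':(8,18),'green':(50,75)}
def top(c,name,uv,dz=.006,win=40,zt=.07):
    """top face centre/yaw in world of carton near pixel uv"""
    im=c['image'];hsv=cv2.cvtColor(im,cv2.COLOR_BGR2HSV)
    h=hsv[...,0];a,b=H[name];m=((h>=a)&(h<=b)) if a<b else ((h>=a)|(h<=b))
    m&=(hsv[...,1]>110)
    u,v=int(uv[0]),int(uv[1]);k=np.zeros_like(m);k[max(0,v-win):v+win,max(0,u-win):u+win]=1;m&=k.astype(bool)
    V=hsv[...,2];t=np.percentile(V[m],97)*.78;m=(m&(V>t)).astype(np.uint8)
    m=cv2.morphologyEx(m,cv2.MORPH_CLOSE,np.ones((5,5)));m=cv2.morphologyEx(m,cv2.MORPH_OPEN,np.ones((5,5)))
    cs,_=cv2.findContours(m,cv2.RETR_EXTERNAL,cv2.CHAIN_APPROX_NONE);q=max(cs,key=cv2.contourArea)
    d=dict(c);d['o']=c['o']+[0,0,dz]
    P=np.array([onz(d,p[0],zt)[:2] for p in q])*1000
    (cx,cy),(w,h2),an=cv2.minAreaRect(P.astype(np.float32))
    if w<h2: an+=90;w,h2=h2,w
    return np.array([cx,cy])/1000,((an+90)%180)-90,(w,h2)
if __name__=='__main__':
    import sys
    c=cap('wrist')
    for n in sys.argv[1:]:
        s=models.spot_point('wrist','carton_'+n)
        for d in s[:3]:
            try:print(n,round(d['conf'],2),px(d['point']).round(),*top(c,n,px(d['point'])))
            except Exception as e:print(n,'-',e)
E
python3 seg.py red green orange
```

```text
red 0.73 [148. 147.] [ 0.60009918 -0.30766498] 88.93329620361328 (62.98786544799805, 43.009483337402344)
red - index 0 is out of bounds for axis 0 with size 0
green 0.61 [285. 162.] [ 0.63305591 -0.07261757] -87.73141121864319 (62.07713317871094, 42.380279541015625)
green - index 0 is out of bounds for axis 0 with size 0
orange 0.87 [223. 172.] [ 0.63956573 -0.18079393] 86.69470977783203 (63.160064697265625, 43.451419830322266)
```

```bash
python3 -c "
from h import *
plan((.6331,-.0726,.14,92.3),(.6331,-.0726,.055,92.3))"
```

```text
t 16.5 pos [ 0.6154 -0.1199  0.3741] yaw 89.94 tilt [0. 0.] F [-0.   0.7  0.1] op 1.003 q [ -21.   23.   70.    0.   87. -111.]
  ROT ry -0.0393 rows 2
   (0.6331, -0.0726, 0.14, 92.3) -> 3 x [0.082, 0.975, 0.194] rows 2
   (0.6331, -0.0726, 0.055, 92.3) -> 2 x [0.0, 0.531, 0.0] rows 1
```

>>> arm_command:
  translation:
    - [0.04,0.4,0.1]
    - [0.082,0.975,0.194]
    - [0.082,0.975,0.194]
  rotation:
    - [0,-0.039,0]
    - [0,-0.039,0]
    - [0,-0.039,0]
  grip: [-1,-1,-1]

```text
time_s: 16.8
position: [0.6179, -0.1023, 0.2897]
tcp_rot: [[0.999, -0.014, -0.04], [0.041, 0.005, 0.999], [-0.013, -1.0, 0.006]]
force: [-0.7, 0.8, -0.7]
opening: 0.999
```

>>> arm_command:
  translation:
    - [0.04,0.4,0.1]
    - [0.082,0.975,0.194]
    - [0.082,0.975,0.194]
  rotation:
    - [0,0,0]
    - [0,0,0]
    - [0,0,0]
  grip: [-1,-1,-1]

```text
time_s: 17.1
position: [0.6246, -0.0872, 0.2138]
tcp_rot: [[0.999, -0.011, -0.04], [0.04, 0.004, 0.999], [-0.011, -1.0, 0.004]]
force: [-0.4, 0.5, -0.1]
opening: 1.002
```

>>> arm_command:
  translation:
    - [0.04,0.4,0.1]
    - [0.082,0.975,0.194]
    - [0.082,0.975,0.194]
    - [0.082,0.975,0.194]
    - [0.082,0.975,0.194]
  rotation:
    - [0,0,0]
    - [0,0,0]
    - [0,0,0]
    - [0,0,0]
    - [0,0,0]
  grip: [-1,-1,-1,-1,-1]

```text
time_s: 17.6
position: [0.6362, -0.0742, 0.1438]
tcp_rot: [[0.999, 0.006, -0.04], [0.04, -0.002, 0.999], [0.006, -1.0, -0.002]]
force: [-0.2, -0.4, 0.0]
opening: 1.001
```

```bash
python3 -c "
from h import *
plan((.6331,-.0726,.055,92.3))"; python3 seg.py green
```

```text
t 17.6 pos [ 0.6362 -0.0742  0.1438] yaw 92.27 tilt [ 0.006 -0.002] F [-0.2 -0.4  0. ] op 1.001 q [ -17.   36.   84.   -0.   59. -109.]
   (0.6331, -0.0726, 0.055, 92.3) -> 2 x [-0.019, 0.555, 0.011] rows 1
green 0.85 [260. 179.] [ 0.62733838 -0.07412138] -87.72318005561829 (60.64542770385742, 30.562808990478516)
```

>>> arm_command:
  translation:
    - [0,0.3,0]
    - [0,0.531,0]
    - [0,0.531,0]
  rotation:
    - [0,0,0]
    - [0,0,0]
    - [0,0,0]
  grip: [-1,-1,-1]

```text
time_s: 18.0
position: [0.6328, -0.0729, 0.0971]
tcp_rot: [[0.999, -0.002, -0.04], [0.04, 0.001, 0.999], [-0.002, -1.0, 0.001]]
force: [-0.6, 0.1, -0.2]
opening: 1.003
```

>>> arm_command:
  translation:
    - [0,0.3,0]
    - [0,0.531,0]
    - [0,0.531,0]
    - [0,0.531,0]
    - [0,0.531,0]
  rotation:
    - [0,0,0]
    - [0,0,0]
    - [0,0,0]
    - [0,0,0]
    - [0,0,0]
  grip: [-1,-1,-1,-1,-1]

```text
time_s: 18.5
position: [0.6352, -0.0734, 0.0571]
tcp_rot: [[0.999, 0.003, -0.04], [0.04, -0.001, 0.999], [0.003, -1.0, -0.001]]
force: [0.4, -0.0, 0.1]
opening: 0.999
```

>>> arm_command:
  translation:
    - [0,0,0]
    - [0,0,0]
    - [0,0,0]
    - [0,0,0]
    - [0,0,0]
  rotation:
    - [0,0,0]
    - [0,0,0]
    - [0,0,0]
    - [0,0,0]
    - [0,0,0]
  grip: [1,1,1,1,1]

```text
time_s: 19.0
position: [0.634, -0.0726, 0.0554]
tcp_rot: [[0.999, 0.0, -0.04], [0.04, 0.0, 0.999], [0.0, -1.0, 0.0]]
force: [-0.4, 1.4, 3.0]
opening: 0.731
```

>>> arm_command:
  translation:
    - [0,-0.2,0]
    - [0,-0.5,0]
    - [0,-1,0]
    - [0,-1,0]
  rotation:
    - [0,0,0]
    - [0,0,0]
    - [0,0,0]
    - [0,0,0]
  grip: [1,1,1,1]

```text
time_s: 19.4
position: [0.6378, -0.0741, 0.1413]
tcp_rot: [[0.999, 0.011, -0.04], [0.04, -0.004, 0.999], [0.011, -1.0, -0.004]]
force: [1.2, -0.4, -1.1]
opening: 0.736
```

>>> arm_command:
  translation:
    - [0,-0.4,0]
    - [0,-0.7,0]
    - [0,-0.7,0]
    - [0,-0.7,0]
  rotation:
    - [0,0,0]
    - [0,0,0]
    - [0,0,0]
    - [0,0,0]
  grip: [1,1,1,1]

```text
time_s: 19.8
position: [0.6333, -0.0728, 0.1907]
tcp_rot: [[0.999, -0.0, -0.04], [0.04, -0.0, 0.999], [-0.0, -1.0, -0.0]]
force: [-0.1, 0.9, -2.7]
opening: 0.731
```

```bash
cat > pl.py <<'E'
from m import *
import sys
q=np.load('mag.npy');y=float(sys.argv[1]);zl=float(sys.argv[2]) if len(sys.argv)>2 else .063
p=W(q,(0,y,0));plan((p[0],p[1],.2,38.),(p[0],p[1],zl,38.))
E
python3 pl.py .064
```

```text
t 19.8 pos [ 0.6333 -0.0728  0.1907] yaw 92.28 tilt [-0. -0.] F [-0.1  0.9 -2.7] op 0.731 q [ -17.   33.   82.   -0.   65. -109.]
  ROT ry 0.9047 rows 8
   (np.float64(0.5531206645353154), np.float64(0.2368985072735053), 0.2, 38.0) -> 4 x [-0.917, -0.029, 0.398] rows 2
   (np.float64(0.5531206645353154), np.float64(0.2368985072735053), 0.063, 38.0) -> 2 x [0.0, 0.856, 0.0] rows 2
```

>>> arm_command:
  translation:
    - [0,0,0]
    - [0,0,0]
    - [0,0,0]
    - [0,0,0]
    - [0,0,0]
  rotation:
    - [0,0.12,0]
    - [0,0.25,0]
    - [0,0.38,0]
    - [0,0.45,0]
    - [0,0.45,0]
  grip: [1,1,1,1,1]

```text
time_s: 20.3
position: [0.6323, -0.0725, 0.1885]
tcp_rot: [[0.908, -0.005, 0.418], [-0.418, 0.001, 0.908], [-0.005, -1.0, -0.001]]
force: [0.3, -0.4, -2.2]
opening: 0.735
```

>>> arm_command:
  translation:
    - [0,0,0]
    - [0,0,0]
    - [0,0,0]
    - [0,0,0]
    - [0,0,0]
  rotation:
    - [0,0.12,0]
    - [0,0.25,0]
    - [0,0.38,0]
    - [0,0.4547,0]
    - [0,0.4547,0]
  grip: [1,1,1,1,1]

```text
time_s: 20.8
position: [0.6329, -0.0727, 0.1895]
tcp_rot: [[0.617, -0.003, 0.787], [-0.787, 0.001, 0.617], [-0.002, -1.0, -0.002]]
force: [-1.1, 0.0, -1.8]
opening: 0.731
```

>>> arm_command:
  translation:
    - [-0.4,-0.029,0.2]
    - [-0.917,-0.029,0.398]
    - [-0.917,-0.029,0.398]
  rotation:
    - [0,0,0]
    - [0,0,0]
    - [0,0,0]
  grip: [1,1,1]

```text
time_s: 21.1
position: [0.6102, 0.0097, 0.1921]
tcp_rot: [[0.621, -0.006, 0.784], [-0.784, 0.003, 0.621], [-0.006, -1.0, -0.003]]
force: [-0.1, -0.4, -2.5]
opening: 0.73
```

>>> arm_command:
  translation:
    - [-0.4,-0.029,0.2]
    - [-0.917,-0.029,0.398]
    - [-0.917,-0.029,0.398]
  rotation:
    - [0,0,0]
    - [0,0,0]
    - [0,0,0]
  grip: [1,1,1]

```text
time_s: 21.4
position: [0.5906, 0.0865, 0.1948]
tcp_rot: [[0.621, -0.005, 0.783], [-0.783, 0.002, 0.621], [-0.005, -1.0, -0.002]]
force: [-0.2, 0.1, -2.0]
opening: 0.733
```

>>> arm_command:
  translation:
    - [-0.4,-0.029,0.2]
    - [-0.917,-0.029,0.398]
    - [-0.917,-0.029,0.398]
  rotation:
    - [0,0,0]
    - [0,0,0]
    - [0,0,0]
  grip: [1,1,1]

```text
time_s: 21.7
position: [0.5711, 0.1633, 0.1974]
tcp_rot: [[0.621, -0.003, 0.784], [-0.784, 0.002, 0.621], [-0.003, -1.0, -0.001]]
force: [-0.3, -0.5, -1.5]
opening: 0.73
```

>>> arm_command:
  translation:
    - [-0.4,-0.029,0.2]
    - [-0.917,-0.029,0.398]
    - [-0.917,-0.029,0.398]
    - [-0.917,-0.029,0.398]
    - [-0.917,-0.029,0.398]
  rotation:
    - [0,0,0]
    - [0,0,0]
    - [0,0,0]
    - [0,0,0]
    - [0,0,0]
  grip: [1,1,1,1,1]

```text
time_s: 22.2
position: [0.5539, 0.2356, 0.2]
tcp_rot: [[0.616, -0.0, 0.788], [-0.788, -0.001, 0.616], [0.001, -1.0, -0.001]]
force: [-0.0, 0.0, -1.8]
opening: 0.731
```

>>> arm_command:
  translation:
    - [0,0,0]
    - [0,0,0]
  rotation:
    - [0,0,0]
    - [0,0,0]
  grip: [1,1]

```text
time_s: 22.4
position: [0.554, 0.2355, 0.2003]
tcp_rot: [[0.615, -0.0, 0.789], [-0.789, -0.0, 0.615], [0.0, -1.0, -0.0]]
force: [0.1, 0.4, -1.6]
opening: 0.731
```

```bash
python3 pl.py .064; python3 c.py w5 channel
```

```text
t 22.4 pos [0.554  0.2355 0.2003] yaw 37.92 tilt [ 0. -0.] F [ 0.1  0.4 -1.6] op 0.731 q [ 12.  30.  87.  -0.  63. -26.]
   (np.float64(0.5531206645353154), np.float64(0.2368985072735053), 0.2, 38.0) -> 1 x [-0.02, 0.003, 0.002] rows 1
   (np.float64(0.5531206645353154), np.float64(0.2368985072735053), 0.063, 38.0) -> 2 x [0.0, 0.856, 0.0] rows 2
t 22.4 pos [0.554  0.2355 0.2003] yaw 37.92 tilt [ 0. -0.] F [ 0.1  0.4 -1.6] op 0.731 q [ 12.  30.  87.  -0.  63. -26.]
channel []
```

View pics/w5.png

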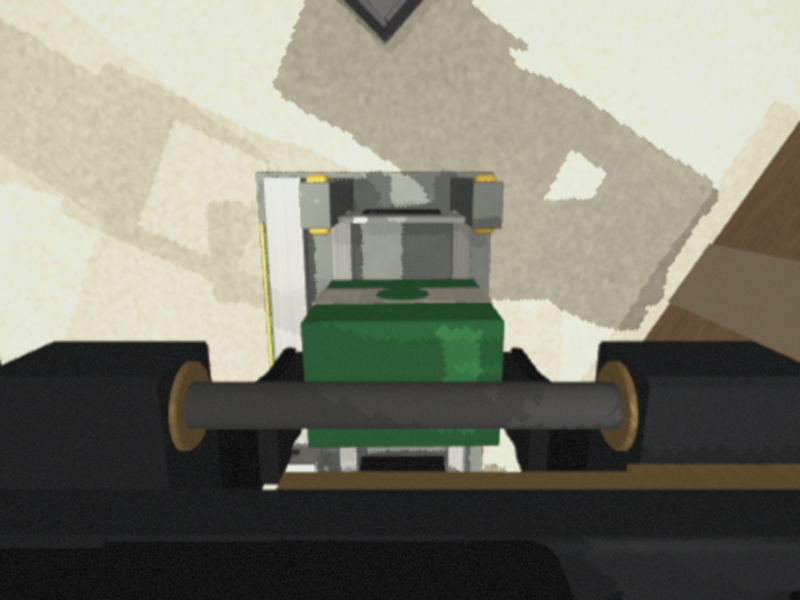

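>>> arm_command:
  translation:
    - [-0.02,0.4,0]
    - [-0.02,0.856,0]
    - [-0.02,0.856,0]
  rotation:
    - [0,0,0]
    - [0,0,0]
    - [0,0,0]
  grip: [1,1,1]

```text
time_s: 22.8
position: [0.5487, 0.2366, 0.1275]
tcp_rot: [[0.615, -0.011, 0.788], [-0.788, -0.003, 0.615], [-0.005, -1.0, -0.01]]
force: [-1.7, -0.4, -2.3]
opening: 0.734
```

>>> arm_command:
  translation:
    - [0,0.25,0]
    - [0,0.5,0]
    - [0,0.7,0]
    - [0,0.86,0]
    - [0,0.86,0]
  rotation:
    - [0,0,0]
    - [0,0,0]
    - [0,0,0]
    - [0,0,0]
    - [0,0,0]
  grip: [1,1,1,1,1]

```text
time_s: 23.3
position: [0.5521, 0.2377, 0.0625]
tcp_rot: [[0.616, -0.002, 0.788], [-0.788, -0.0, 0.616], [-0.001, -1.0, -0.002]]
force: [-0.9, -0.2, -1.4]
opening: 0.731
```

>>> arm_command:
  translation:
    - [0,0,0]
    - [0,0,0]
  rotation:
    - [0,0,0]
    - [0,0,0]
  grip: [1,1]

```text
time_s: 23.5
position: [0.5535, 0.2382, 0.0643]
tcp_rot: [[0.616, 0.002, 0.788], [-0.788, 0.001, 0.616], [0.001, -1.0, 0.002]]
force: [0.2, -0.6, -0.9]
opening: 0.733
```

>>> arm_command:
  translation:
    - [0,0.03,0]
    - [0,0.03,0]
    - [0,0.03,0]
    - [0,0.03,0]
    - [0,0.03,0]
  rotation:
    - [0,0,0]
    - [0,0,0]
    - [0,0,0]
    - [0,0,0]
    - [0,0,0]
  grip: [1,-1,-1,-1,-1]

```text
time_s: 24.0
position: [0.5527, 0.2381, 0.0609]
tcp_rot: [[0.616, 0.0, 0.788], [-0.788, 0.0, 0.616], [0.0, -1.0, 0.0]]
force: [1.2, 0.1, -0.1]
opening: 0.969
```

>>> arm_command:
  translation:
    - [0,-0.2,0]
    - [0,-0.5,0]
    - [0,-1,0]
    - [0,-1,0]
  rotation:
    - [0,0,0]
    - [0,0,0]
    - [0,0,0]
    - [0,0,0]
  grip: [-1,-1,-1,-1]

```text
time_s: 24.4
position: [0.5563, 0.239, 0.1458]
tcp_rot: [[0.616, 0.011, 0.788], [-0.788, 0.002, 0.616], [0.005, -1.0, 0.01]]
force: [0.5, 0.3, 0.3]
opening: 1.0
```

>>> arm_command:
  translation:
    - [0,-0.3,0]
    - [0,-0.6,0]
    - [0,-0.75,0]
    - [0,-0.75,0]
    - [0,-0.75,0]
  rotation:
    - [0,-0.1,0]
    - [0,-0.2,0]
    - [0,-0.3,0]
    - [0,-0.4,0]
    - [0,-0.4,0]
  grip: [-1,-1,-1,-1,-1]

```text
time_s: 24.9
position: [0.5524, 0.238, 0.2008]
tcp_rot: [[0.883, 0.0, 0.47], [-0.47, 0.0, 0.883], [0.0, -1.0, 0.0]]
force: [-0.1, -0.3, -1.0]
opening: 1.001
```

>>> arm_command:
  translation:
    - [0,0,0]
    - [0,0,0]
    - [0,0,0]
    - [0,0,0]
  rotation:
    - [0,-0.12,0]
    - [0,-0.25,0]
    - [0,-0.36,0]
    - [0,-0.417,0]
  grip: [-1,-1,-1,-1]

```text
time_s: 25.3
position: [0.5519, 0.2379, 0.1997]
tcp_rot: [[0.999, -0.002, 0.051], [-0.051, -0.0, 0.999], [-0.002, -1.0, -0.001]]
force: [0.3, 0.0, 0.3]
opening: 0.999
```

>>> arm_command:
  translation:
    - [0.07,-0.13,-0.45]
    - [0.145,-0.27,-0.904]
    - [0.145,-0.27,-0.904]
  rotation:
    - [0,0,0]
    - [0,0,0]
    - [0,0,0]
  grip: [-1,-1,-1]

```text
time_s: 25.6
position: [0.5616, 0.1617, 0.2228]
tcp_rot: [[0.998, 0.002, 0.058], [-0.058, -0.002, 0.998], [0.002, -1.0, -0.002]]
force: [0.9, 0.3, -0.4]
opening: 1.004
```

>>> arm_command:
  translation:
    - [0.07,-0.13,-0.45]
    - [0.145,-0.27,-0.904]
    - [0.145,-0.27,-0.904]
  rotation:
    - [0,0,0]
    - [0,0,0]
    - [0,0,0]
  grip: [-1,-1,-1]

```text
time_s: 25.9
position: [0.5696, 0.0891, 0.2445]
tcp_rot: [[0.998, 0.002, 0.058], [-0.058, -0.001, 0.998], [0.002, -1.0, -0.001]]
force: [-0.5, -0.0, 0.1]
opening: 1.001
```

>>> arm_command:
  translation:
    - [0.07,-0.13,-0.45]
    - [0.145,-0.27,-0.904]
    - [0.145,-0.27,-0.904]
  rotation:
    - [0,0,0]
    - [0,0,0]
    - [0,0,0]
  grip: [-1,-1,-1]

```text
time_s: 26.2
position: [0.5775, 0.0167, 0.2661]
tcp_rot: [[0.998, 0.003, 0.057], [-0.057, -0.002, 0.998], [0.003, -1.0, -0.001]]
force: [1.0, 1.2, -0.1]
opening: 0.999
```

>>> arm_command:
  translation:
    - [0.07,-0.13,-0.45]
    - [0.145,-0.27,-0.904]
    - [0.145,-0.27,-0.904]
  rotation:
    - [0,0,0]
    - [0,0,0]
    - [0,0,0]
  grip: [-1,-1,-1]

```text
time_s: 26.5
position: [0.5854, -0.0558, 0.2876]
tcp_rot: [[0.998, 0.003, 0.057], [-0.057, -0.002, 0.998], [0.003, -1.0, -0.002]]
force: [0.2, 0.1, 0.4]
opening: 1.001
```

>>> arm_command:
  translation:
    - [0.07,-0.13,-0.45]
    - [0.145,-0.27,-0.904]
    - [0.145,-0.27,-0.904]
  rotation:
    - [0,0,0]
    - [0,0,0]
    - [0,0,0]
  grip: [-1,-1,-1]

```text
time_s: 26.8
position: [0.5931, -0.1285, 0.309]
tcp_rot: [[0.998, 0.002, 0.056], [-0.056, -0.002, 0.998], [0.003, -1.0, -0.002]]
force: [0.5, 0.1, 0.2]
opening: 0.993
```

>>> arm_command:
  translation:
    - [0.07,-0.13,-0.45]
    - [0.145,-0.27,-0.904]
    - [0.145,-0.27,-0.904]
    - [0.145,-0.27,-0.904]
    - [0.145,-0.27,-0.904]
  rotation:
    - [0,0,0]
    - [0,0,0]
    - [0,0,0]
    - [0,0,0]
    - [0,0,0]
  grip: [-1,-1,-1,-1,-1]

```text
time_s: 27.3
position: [0.599, -0.1964, 0.329]
tcp_rot: [[0.999, -0.002, 0.051], [-0.051, 0.003, 0.999], [-0.002, -1.0, 0.002]]
force: [0.5, 0.6, 0.4]
opening: 1.002
```

```bash
python3 c.py w6; python3 seg.py red orange green; python3 -c "
from h import *
plan((.6396,-.1808,.14,86.7))"
```

```text
t 27.3 pos [ 0.599  -0.1964  0.329 ] yaw 87.09 tilt [-0.002  0.002] F [0.5 0.6 0.4] op 1.002 q [ -28.   25.   73.    0.   82. -115.]
red - index 0 is out of bounds for axis 0 with size 0
red 0.65 [190. 162.] [ 0.60005902 -0.30714087] 88.5469970703125 (63.25865173339844, 43.04449462890625)
red - index 0 is out of bounds for axis 0 with size 0
orange 0.73 [270. 185.] [ 0.63934265 -0.180349  ] 85.53466033935547 (64.94727325439453, 43.19829177856445)
orange - index 0 is out of bounds for axis 0 with size 0
orange - index 0 is out of bounds for axis 0 with size 0
green - index 0 is out of bounds for axis 0 with size 0
t 27.6 pos [ 0.5994 -0.1977  0.3301] yaw 87.09 tilt [-0.001  0.   ] F [-0.3  0.4  0.1] op 0.998 q [ -28.   25.   73.    0.   82. -115.]
  ROT ry 0.0065 rows 2
   (0.6396, -0.1808, 0.14, 86.7) -> 3 x [0.163, 0.792, 0.08] rows 2
```

>>> arm_command:
  translation:
    - [0.08,0.4,0.04]
    - [0.163,0.792,0.08]
    - [0.163,0.792,0.08]
  rotation:
    - [0,0.012,0]
    - [0,0.012,0]
    - [0,0.012,0]
  grip: [-1,-1,-1]

```text
time_s: 27.85
position: [0.6105, -0.1911, 0.2622]
tcp_rot: [[0.998, -0.009, 0.064], [-0.064, 0.005, 0.998], [-0.009, -1.0, 0.004]]
force: [-1.3, -0.1, 0.2]
opening: 0.998
```

>>> arm_command:
  translation:
    - [0.08,0.4,0.04]
    - [0.163,0.792,0.08]
    - [0.163,0.792,0.08]
  rotation:
    - [0,0,0]
    - [0,0,0]
    - [0,0,0]
  grip: [-1,-1,-1]

```text
time_s: 28.15
position: [0.6244, -0.1862, 0.2005]
tcp_rot: [[0.998, -0.007, 0.064], [-0.064, 0.004, 0.998], [-0.007, -1.0, 0.003]]
force: [-1.0, 0.3, 0.2]
opening: 0.997
```

>>> arm_command:
  translation:
    - [0.08,0.4,0.04]
    - [0.163,0.792,0.08]
    - [0.163,0.792,0.08]
    - [0.163,0.792,0.08]
    - [0.163,0.792,0.08]
  rotation:
    - [0,0,0]
    - [0,0,0]
    - [0,0,0]
    - [0,0,0]
    - [0,0,0]
  grip: [-1,-1,-1,-1,-1]

```text
time_s: 28.65
position: [0.641, -0.1831, 0.1432]
tcp_rot: [[0.998, 0.004, 0.065], [-0.065, -0.002, 0.998], [0.004, -1.0, -0.002]]
force: [-0.5, -0.1, -0.2]
opening: 1.002
```

>>> arm_command:
  translation:
    - [0,0.3,0]
    - [0,0.531,0]
    - [0,0.531,0]
  rotation:
    - [0,0,0]
    - [0,0,0]
    - [0,0,0]
  grip: [-1,-1,-1]

```text
time_s: 28.95
position: [0.6387, -0.182, 0.0976]
tcp_rot: [[0.998, -0.002, 0.065], [-0.065, 0.001, 0.998], [-0.002, -1.0, 0.001]]
force: [-0.6, 0.2, 0.9]
opening: 1.002
```

>>> arm_command:
  translation:
    - [0,0.3,0]
    - [0,0.531,0]
    - [0,0.531,0]
    - [0,0.531,0]
    - [0,0.531,0]
  rotation:
    - [0,0,0]
    - [0,0,0]
    - [0,0,0]
    - [0,0,0]
    - [0,0,0]
  grip: [-1,-1,-1,-1,-1]

```text
time_s: 29.45
position: [0.6411, -0.1829, 0.0575]
tcp_rot: [[0.998, 0.003, 0.065], [-0.065, -0.002, 0.998], [0.004, -1.0, -0.001]]
force: [0.3, -0.2, -0.6]
opening: 0.997
```

>>> arm_command:
  translation:
    - [0,0,0]
    - [0,0,0]
    - [0,0,0]
    - [0,0,0]
    - [0,0,0]
  rotation:
    - [0,0,0]
    - [0,0,0]
    - [0,0,0]
    - [0,0,0]
    - [0,0,0]
  grip: [1,1,1,1,1]

```text
time_s: 29.95
position: [0.6399, -0.1817, 0.0556]
tcp_rot: [[0.998, 0.0, 0.065], [-0.065, 0.001, 0.998], [0.0, -1.0, 0.001]]
force: [-0.1, 2.0, 1.8]
opening: 0.726
```

>>> arm_command:
  translation:
    - [0,-0.2,0]
    - [0,-0.5,0]
    - [0,-1,0]
    - [0,-1,0]
  rotation:
    - [0,0,0]
    - [0,0,0]
    - [0,0,0]
    - [0,0,0]
  grip: [1,1,1,1]

```text
time_s: 30.35
position: [0.6435, -0.1842, 0.1417]
tcp_rot: [[0.998, 0.011, 0.064], [-0.064, -0.006, 0.998], [0.011, -1.0, -0.005]]
force: [1.0, -0.3, -0.9]
opening: 0.731
```

>>> arm_command:
  translation:
    - [0,-0.4,0]
    - [0,-0.8,0]
    - [0,-0.8,0]
    - [0,-0.8,0]
    - [0,-0.8,0]
  rotation:
    - [0,0.12,0]
    - [0,0.25,0]
    - [0,0.36,0]
    - [0,0.4,0]
    - [0,0.4,0]
  grip: [1,1,1,1,1]

```text
time_s: 30.85
position: [0.6391, -0.1821, 0.1992]
tcp_rot: [[0.885, -0.001, 0.465], [-0.465, -0.0, 0.885], [-0.001, -1.0, -0.0]]
force: [0.3, 0.8, -3.1]
opening: 0.732
```

>>> arm_command:
  translation:
    - [0,0,0]
    - [0,0,0]
    - [0,0,0]
    - [0,0,0]
    - [0,0,0]
  rotation:
    - [0,0.12,0]
    - [0,0.25,0]
    - [0,0.36,0]
    - [0,0.4,0]
    - [0,0.4,0]
  grip: [1,1,1,1,1]

```text
time_s: 31.35
position: [0.6392, -0.182, 0.1985]
tcp_rot: [[0.621, -0.002, 0.784], [-0.784, 0.0, 0.621], [-0.001, -1.0, -0.001]]
force: [0.4, 0.2, -1.5]
opening: 0.733
```

```bash
python3 pl.py .017
```

```text
t 31.4 pos [ 0.6392 -0.182   0.1985] yaw 38.36 tilt [-0.001 -0.001] F [ 0.4  0.2 -1.5] op 0.733 q [-26.  35.  77.  -0.  68. -64.]
  ROT ry 0.006 rows 2
   (np.float64(0.5820585338636657), np.float64(0.19986339260194902), 0.2, 38.0) -> 5 x [-0.84, -0.004, 0.475] rows 2
   (np.float64(0.5820585338636657), np.float64(0.19986339260194902), 0.063, 38.0) -> 2 x [0.0, 0.856, 0.0] rows 2
```

>>> arm_command:
  translation:
    - [-0.4,0,0.23]
    - [-0.84,-0.004,0.475]
    - [-0.84,-0.004,0.475]
  rotation:
    - [0,0.006,0]
    - [0,0.006,0]
    - [0,0.006,0]
  grip: [1,1,1]

```text
time_s: 31.65
position: [0.6256, -0.1006, 0.1989]
tcp_rot: [[0.619, -0.004, 0.785], [-0.785, 0.004, 0.619], [-0.006, -1.0, -0.001]]
force: [-0.0, -0.9, -2.4]
opening: 0.733
```

>>> arm_command:
  translation:
    - [-0.4,0,0.23]
    - [-0.84,-0.004,0.475]
    - [-0.84,-0.004,0.475]
  rotation:
    - [0,0,0]
    - [0,0,0]
    - [0,0,0]
  grip: [1,1,1]

```text
time_s: 31.95
position: [0.6145, -0.0248, 0.1995]
tcp_rot: [[0.619, -0.003, 0.785], [-0.785, 0.003, 0.619], [-0.004, -1.0, -0.001]]
force: [-0.6, -1.0, -1.5]
opening: 0.733
```

>>> arm_command:
  translation:
    - [-0.4,0,0.23]
    - [-0.84,-0.004,0.475]
    - [-0.84,-0.004,0.475]
  rotation:
    - [0,0,0]
    - [0,0,0]
    - [0,0,0]
  grip: [1,1,1]

```text
time_s: 32.25
position: [0.6036, 0.0509, 0.1999]
tcp_rot: [[0.619, -0.002, 0.785], [-0.785, 0.002, 0.619], [-0.003, -1.0, -0.0]]
force: [-1.3, -0.6, -1.2]
opening: 0.732
```

>>> arm_command:
  translation:
    - [-0.4,0,0.23]
    - [-0.84,-0.004,0.475]
    - [-0.84,-0.004,0.475]
  rotation:
    - [0,0,0]
    - [0,0,0]
    - [0,0,0]
  grip: [1,1,1]

```text
time_s: 32.55
position: [0.5928, 0.1266, 0.2004]
tcp_rot: [[0.619, -0.001, 0.785], [-0.785, 0.002, 0.619], [-0.002, -1.0, 0.0]]
force: [-0.1, -0.1, -1.8]
opening: 0.733
```

>>> arm_command:
  translation:
    - [-0.4,0,0.23]
    - [-0.84,-0.004,0.475]
    - [-0.84,-0.004,0.475]
    - [-0.84,-0.004,0.475]
    - [-0.84,-0.004,0.475]
  rotation:
    - [0,0,0]
    - [0,0,0]
    - [0,0,0]
    - [0,0,0]
    - [0,0,0]
  grip: [1,1,1,1,1]

```text
time_s: 33.05
position: [0.5831, 0.198, 0.2007]
tcp_rot: [[0.614, 0.0, 0.789], [-0.789, -0.001, 0.614], [0.001, -1.0, -0.0]]
force: [1.1, 0.6, -1.8]
opening: 0.73
```

>>> arm_command:
  translation:
    - [0,0,0]
    - [0,0,0]
  rotation:
    - [0,0,0]
    - [0,0,0]
  grip: [1,1]

```text
time_s: 33.25
position: [0.5829, 0.1983, 0.2008]
tcp_rot: [[0.614, 0.0, 0.79], [-0.79, -0.0, 0.614], [0.0, -1.0, -0.0]]
force: [0.7, -0.0, -2.0]
opening: 0.735
```

```bash
python3 pl.py .017; python3 c.py w7
```

```text
t 33.2 pos [0.5829 0.1983 0.2008] yaw 37.85 tilt [ 0. -0.] F [ 0.7 -0.  -2. ] op 0.735 q [  8.  31.  85.  -0.  64. -29.]
  ROT ry -0.0025 rows 2
   (np.float64(0.5820585338636657), np.float64(0.19986339260194902), 0.2, 38.0) -> 1 x [-0.022, 0.01, 0.004] rows 1
   (np.float64(0.5820585338636657), np.float64(0.19986339260194902), 0.063, 38.0) -> 2 x [0.0, 0.856, 0.0] rows 2
t 33.2 pos [0.5829 0.1983 0.2008] yaw 37.85 tilt [ 0. -0.] F [ 0.7 -0.  -2. ] op 0.735 q [  8.  31.  85.  -0.  64. -29.]
```

View pics/w7.png

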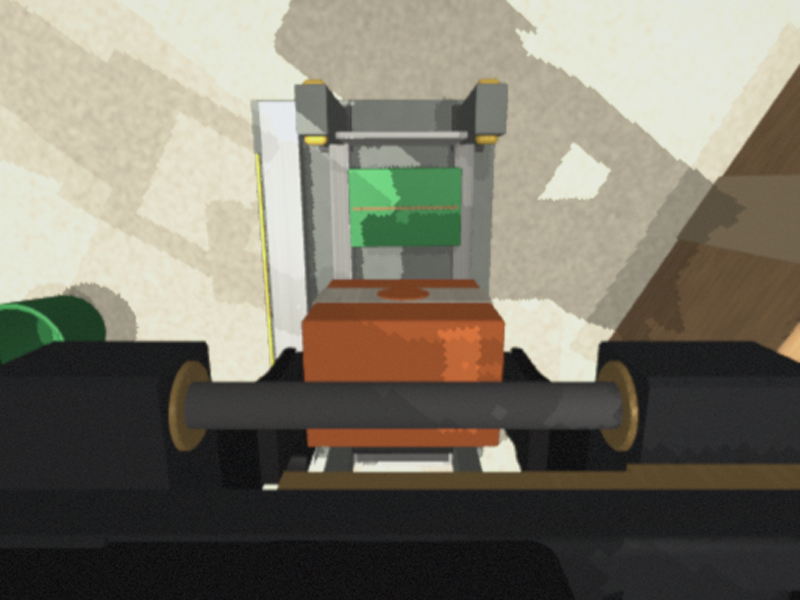

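>>> arm_command:
  translation:
    - [0,0.4,0]
    - [0,0.86,0]
    - [0,0.86,0]
  rotation:
    - [0,0,0]
    - [0,0,0]
    - [0,0,0]
  grip: [1,1,1]

```text
time_s: 33.6
position: [0.5785, 0.1983, 0.1275]
tcp_rot: [[0.614, -0.011, 0.789], [-0.789, -0.002, 0.614], [-0.005, -1.0, -0.01]]
force: [-1.1, 0.1, -0.9]
opening: 0.734
```

>>> arm_command:
  translation:
    - [0,0.25,0]
    - [0,0.5,0]
    - [0,0.7,0]
    - [0,0.86,0]
    - [0,0.86,0]
  rotation:
    - [0,0,0]
    - [0,0,0]
    - [0,0,0]
    - [0,0,0]
    - [0,0,0]
  grip: [1,1,1,1,1]

```text
time_s: 34.1
position: [0.582, 0.1993, 0.0626]
tcp_rot: [[0.615, -0.002, 0.789], [-0.789, -0.0, 0.615], [-0.001, -1.0, -0.002]]
force: [-1.2, -0.6, -2.8]
opening: 0.734
```

>>> arm_command:
  translation:
    - [0,0,0]
    - [0,0.03,0]
  rotation:
    - [0,0,0]
    - [0,0,0]
  grip: [1,1]

```text
time_s: 34.3
position: [0.5838, 0.1998, 0.0623]
tcp_rot: [[0.615, 0.003, 0.789], [-0.789, 0.0, 0.615], [0.002, -1.0, 0.003]]
force: [-0.0, 0.0, -2.1]
opening: 0.732
```

>>> arm_command:
  translation:
    - [0,0,0]
    - [0,0,0]
    - [0,0,0]
    - [0,0,0]
    - [0,0,0]
  rotation:
    - [0,0,0]
    - [0,0,0]
    - [0,0,0]
    - [0,0,0]
    - [0,0,0]
  grip: [1,-1,-1,-1,-1]

```text
time_s: 34.8
position: [0.5827, 0.1997, 0.0611]
tcp_rot: [[0.615, 0.001, 0.789], [-0.789, 0.0, 0.615], [0.0, -1.0, 0.001]]
force: [0.5, 0.1, 0.5]
opening: 0.968
```

>>> arm_command:
  translation:
    - [0,-0.2,0]
    - [0,-0.5,0]
    - [0,-1,0]
    - [0,-1,0]
  rotation:
    - [0,0,0]
    - [0,0,0]
    - [0,0,0]
    - [0,0,0]
  grip: [-1,-1,-1,-1]

```text
time_s: 35.2
position: [0.5864, 0.2004, 0.1462]
tcp_rot: [[0.615, 0.011, 0.789], [-0.789, 0.002, 0.615], [0.005, -1.0, 0.01]]
force: [1.0, 0.2, 1.0]
opening: 0.998
```

>>> arm_command:
  translation:
    - [0,-0.3,0]
    - [0,-0.6,0]
    - [0,-0.75,0]
    - [0,-0.75,0]
    - [0,-0.75,0]
  rotation:
    - [0,-0.1,0]
    - [0,-0.2,0]
    - [0,-0.3,0]
    - [0,-0.4,0]
    - [0,-0.4,0]
  grip: [-1,-1,-1,-1,-1]

```text
time_s: 35.7
position: [0.5824, 0.1996, 0.201]
tcp_rot: [[0.882, 0.0, 0.47], [-0.47, 0.0, 0.882], [0.0, -1.0, 0.0]]
force: [-0.2, -0.5, 0.6]
opening: 1.001
```

>>> arm_command:
  translation:
    - [0,0,0]
    - [0,0,0]
    - [0,0,0]
    - [0,0,0]
    - [0,0,0]
  rotation:
    - [0,-0.12,0]
    - [0,-0.25,0]
    - [0,-0.36,0]
    - [0,-0.44,0]
    - [0,-0.44,0]
  grip: [-1,-1,-1,-1,-1]

```text
time_s: 36.2
position: [0.5819, 0.1995, 0.1999]
tcp_rot: [[1.0, -0.002, 0.031], [-0.031, -0.0, 1.0], [-0.002, -1.0, -0.0]]
force: [-0.4, 0.1, 0.1]
opening: 0.998
```

```bash
python3 -c "
from h import *
plan((.58,-.29,.30,88.7))"
```

```text
t 36.2 pos [0.5819 0.1995 0.1999] yaw 88.21 tilt [-0.002 -0.   ] F [-0.4  0.1  0.1] op 0.998 q [  9.  31.  85.   0.  64. -80.]
  ROT ry -0.0081 rows 2
   (0.58, -0.29, 0.3, 88.7) -> 7 x [0.016, -0.179, -0.874] rows 2
```

>>> arm_command:
  translation:
    - [0,-0.09,-0.44]
    - [0.016,-0.179,-0.874]
    - [0.016,-0.179,-0.874]
  rotation:
    - [0,-0.008,0]
    - [0,-0.008,0]
    - [0,-0.008,0]
  grip: [-1,-1,-1]

```text
time_s: 36.5
position: [0.5823, 0.1262, 0.2155]
tcp_rot: [[1.0, 0.001, 0.028], [-0.028, -0.002, 1.0], [0.001, -1.0, -0.002]]
force: [0.3, 1.3, 0.6]
opening: 0.999
```

>>> arm_command:
  translation:
    - [0,-0.09,-0.44]
    - [0.016,-0.179,-0.874]
    - [0.016,-0.179,-0.874]
  rotation:
    - [0,0,0]
    - [0,0,0]
    - [0,0,0]
  grip: [-1,-1,-1]

```text
time_s: 36.8
position: [0.5825, 0.0566, 0.23]
tcp_rot: [[1.0, 0.002, 0.027], [-0.027, -0.001, 1.0], [0.002, -1.0, -0.001]]
force: [-0.0, 0.4, 0.2]
opening: 0.996
```

>>> arm_command:
  translation:
    - [0,-0.09,-0.44]
    - [0.016,-0.179,-0.874]
    - [0.016,-0.179,-0.874]
  rotation:
    - [0,0,0]
    - [0,0,0]
    - [0,0,0]
  grip: [-1,-1,-1]

```text
time_s: 37.1
position: [0.5824, -0.0129, 0.2443]
tcp_rot: [[1.0, 0.002, 0.026], [-0.026, -0.001, 1.0], [0.002, -1.0, -0.001]]
force: [-0.1, 0.4, -0.5]
opening: 1.003
```

>>> arm_command:
  translation:
    - [0,-0.09,-0.44]
    - [0.016,-0.179,-0.874]
    - [0.016,-0.179,-0.874]
  rotation:
    - [0,0,0]
    - [0,0,0]
    - [0,0,0]
  grip: [-1,-1,-1]

```text
time_s: 37.4
position: [0.5824, -0.0826, 0.2585]
tcp_rot: [[1.0, 0.002, 0.026], [-0.026, -0.002, 1.0], [0.002, -1.0, -0.001]]
force: [0.2, 1.0, -0.9]
opening: 0.997
```

>>> arm_command:
  translation:
    - [0,-0.09,-0.44]
    - [0.016,-0.179,-0.874]
    - [0.016,-0.179,-0.874]
  rotation:
    - [0,0,0]
    - [0,0,0]
    - [0,0,0]
  grip: [-1,-1,-1]

```text
time_s: 37.7
position: [0.5823, -0.1523, 0.2727]
tcp_rot: [[1.0, 0.002, 0.025], [-0.025, -0.002, 1.0], [0.002, -1.0, -0.002]]
force: [-0.2, 0.5, 0.0]
opening: 0.999
```

>>> arm_command:
  translation:
    - [0,-0.09,-0.44]
    - [0.016,-0.179,-0.874]
    - [0.016,-0.179,-0.874]
  rotation:
    - [0,0,0]
    - [0,0,0]
    - [0,0,0]
  grip: [-1,-1,-1]

```text
time_s: 38.0
position: [0.582, -0.222, 0.2869]
tcp_rot: [[1.0, 0.002, 0.024], [-0.024, -0.002, 1.0], [0.002, -1.0, -0.002]]
force: [-1.1, -0.4, 0.4]
opening: 1.0
```

>>> arm_command:
  translation:
    - [0,-0.09,-0.44]
    - [0.016,-0.179,-0.874]
    - [0.016,-0.179,-0.874]
    - [0.016,-0.179,-0.874]
    - [0.016,-0.179,-0.874]
  rotation:
    - [0,0,0]
    - [0,0,0]
    - [0,0,0]
    - [0,0,0]
    - [0,0,0]
  grip: [-1,-1,-1,-1,-1]

```text
time_s: 38.5
position: [0.5807, -0.2871, 0.3001]
tcp_rot: [[1.0, -0.002, 0.019], [-0.019, 0.003, 1.0], [-0.002, -1.0, 0.003]]
force: [-0.7, 0.6, 0.8]
opening: 0.998
```

```bash
python3 c.py w8 cover; python3 seg.py red; python3 -c "
from h import *
plan((.60,-.3074,.14,88.7))"
```

```text
t 38.5 pos [ 0.5807 -0.2871  0.3001] yaw 88.9 tilt [-0.002  0.003] F [-0.7  0.6  0.8] op 0.998 q [ -36.   28.   73.    0.   79. -125.]
cover [(0.89, [306.7, 48.9]), (0.7, [218.0, 10.9]), (0.26, [223.9, 87.5])]
red 0.6 [244. 174.] [ 0.60061603 -0.30642355] 88.89146423339844 (62.316993713378906, 42.01034164428711)
red - index 0 is out of bounds for axis 0 with size 0
t 38.7 pos [ 0.5809 -0.2883  0.3009] yaw 88.9 tilt [-0.     0.001] F [ 0.8 -0.1 -0.1] op 1.002 q [ -36.   28.   73.    0.   79. -125.]
  ROT ry 0.0033 rows 2
   (0.6, -0.3074, 0.14, 88.7) -> 3 x [0.081, 0.67, -0.078] rows 2
```

>>> arm_command:
  translation:
    - [0.04,0.34,-0.04]
    - [0.081,0.67,-0.078]
    - [0.081,0.67,-0.078]
  rotation:
    - [0,0,0]
    - [0,0,0]
    - [0,0,0]
  grip: [-1,-1,-1]

```text
time_s: 39.0
position: [0.5852, -0.2943, 0.2435]
tcp_rot: [[1.0, -0.007, 0.02], [-0.02, 0.005, 1.0], [-0.007, -1.0, 0.005]]
force: [-0.7, 0.2, -0.5]
opening: 0.999
```

>>> arm_command:
  translation:
    - [0.04,0.34,-0.04]
    - [0.081,0.67,-0.078]
    - [0.081,0.67,-0.078]
  rotation:
    - [0,0,0]
    - [0,0,0]
    - [0,0,0]
  grip: [-1,-1,-1]

```text
time_s: 39.3
position: [0.592, -0.3013, 0.1913]
tcp_rot: [[1.0, -0.005, 0.021], [-0.02, 0.004, 1.0], [-0.005, -1.0, 0.004]]
force: [-1.1, 1.1, -0.3]
opening: 0.998
```

>>> arm_command:
  translation:
    - [0.04,0.34,-0.04]
    - [0.081,0.67,-0.078]
    - [0.081,0.67,-0.078]
    - [0.081,0.67,-0.078]
    - [0.081,0.67,-0.078]
  rotation:
    - [0,0,0]
    - [0,0,0]
    - [0,0,0]
    - [0,0,0]
    - [0,0,0]
  grip: [-1,-1,-1,-1,-1]

```text
time_s: 39.8
position: [0.6009, -0.3096, 0.1429]
tcp_rot: [[1.0, 0.003, 0.02], [-0.02, -0.002, 1.0], [0.003, -1.0, -0.002]]
force: [0.1, -0.5, -0.4]
opening: 0.999
```

>>> arm_command:
  translation:
    - [0,0.3,0]
    - [0,0.531,0]
    - [0,0.531,0]
  rotation:
    - [0,0,0]
    - [0,0,0]
    - [0,0,0]
  grip: [-1,-1,-1]

```text
time_s: 40.1
position: [0.5989, -0.3082, 0.0972]
tcp_rot: [[1.0, -0.002, 0.021], [-0.021, 0.002, 1.0], [-0.002, -1.0, 0.002]]
force: [-0.3, 0.8, -0.2]
opening: 0.999
```

>>> arm_command:
  translation:
    - [0,0.3,0]
    - [0,0.531,0]
    - [0,0.531,0]
    - [0,0.531,0]
    - [0,0.531,0]
  rotation:
    - [0,0,0]
    - [0,0,0]
    - [0,0,0]
    - [0,0,0]
    - [0,0,0]
  grip: [-1,-1,-1,-1,-1]

```text
time_s: 40.6
position: [0.6011, -0.3099, 0.0575]
tcp_rot: [[1.0, 0.003, 0.02], [-0.02, -0.002, 1.0], [0.003, -1.0, -0.002]]
force: [0.5, -0.6, 0.1]
opening: 0.998
```

>>> arm_command:
  translation:
    - [0,0,0]
    - [0,0,0]
    - [0,0,0]
    - [0,0,0]
    - [0,0,0]
  rotation:
    - [0,0,0]
    - [0,0,0]
    - [0,0,0]
    - [0,0,0]
    - [0,0,0]
  grip: [1,1,1,1,1]

```text
time_s: 41.1
position: [0.5999, -0.3086, 0.0557]
tcp_rot: [[1.0, 0.0, 0.021], [-0.021, 0.001, 1.0], [0.0, -1.0, 0.001]]
force: [-0.7, 1.8, 2.9]
opening: 0.73
```

>>> arm_command:
  translation:
    - [0,-0.2,0]
    - [0,-0.5,0]
    - [0,-1,0]
    - [0,-1,0]
  rotation:
    - [0,0,0]
    - [0,0,0]
    - [0,0,0]
    - [0,0,0]
  grip: [1,1,1,1]

```text
time_s: 41.5
position: [0.6035, -0.3119, 0.1421]
tcp_rot: [[1.0, 0.01, 0.02], [-0.02, -0.008, 1.0], [0.01, -1.0, -0.008]]
force: [0.6, -1.1, -1.0]
opening: 0.729
```

>>> arm_command:
  translation:
    - [0,-0.4,0]
    - [0,-0.8,0]
    - [0,-0.8,0]
    - [0,-0.8,0]
    - [0,-0.8,0]
  rotation:
    - [0,0.12,0]
    - [0,0.25,0]
    - [0,0.36,0]
    - [0,0.42,0]
    - [0,0.42,0]
  grip: [1,1,1,1,1]

```text
time_s: 42.0
position: [0.5995, -0.309, 0.1995]
tcp_rot: [[0.896, -0.0, 0.444], [-0.444, -0.0, 0.896], [-0.0, -1.0, -0.0]]
force: [-0.7, 0.0, -0.1]
opening: 0.729
```

>>> arm_command:
  translation:
    - [0,0,0]
    - [0,0,0]
    - [0,0,0]
    - [0,0,0]
    - [0,0,0]
  rotation:
    - [0,0.12,0]
    - [0,0.25,0]
    - [0,0.36,0]
    - [0,0.42,0]
    - [0,0.42,0]
  grip: [1,1,1,1,1]

```text
time_s: 42.5
position: [0.5994, -0.3089, 0.1987]
tcp_rot: [[0.623, -0.001, 0.783], [-0.783, 0.001, 0.623], [-0.001, -1.0, -0.001]]
force: [-0.4, -1.3, -1.4]
opening: 0.729
```

```bash
python3 pl.py -.031
```

```text
t 42.5 pos [ 0.5994 -0.3089  0.1987] yaw 38.5 tilt [-0.001 -0.001] F [-0.4 -1.3 -1.4] op 0.729 q [-37.  35.  76.  -0.  69. -75.]
  ROT ry 0.0084 rows 2
   (np.float64(0.6116121025394277), np.float64(0.16204029676716813), 0.2, 38.0) -> 5 x [-0.909, -0.003, 0.749] rows 2
   (np.float64(0.6116121025394277), np.float64(0.16204029676716813), 0.063, 38.0) -> 2 x [0.0, 0.856, 0.0] rows 2
```

>>> arm_command:
  translation:
    - [-0.45,0,0.37]
    - [-0.909,-0.003,0.749]
    - [-0.909,-0.003,0.749]
  rotation:
    - [0,0.008,0]
    - [0,0.008,0]
    - [0,0.008,0]
  grip: [1,1,1]

```text
time_s: 42.8
position: [0.6002, -0.2083, 0.1989]
tcp_rot: [[0.621, -0.004, 0.784], [-0.784, 0.005, 0.621], [-0.006, -1.0, 0.0]]
force: [0.2, -0.6, -1.0]
opening: 0.731
```

>>> arm_command:
  translation:
    - [-0.45,0,0.37]
    - [-0.909,-0.003,0.749]
    - [-0.909,-0.003,0.749]
  rotation:
    - [0,0,0]
    - [0,0,0]
    - [0,0,0]
  grip: [1,1,1]

```text
time_s: 43.1
position: [0.603, -0.1149, 0.1995]
tcp_rot: [[0.621, -0.003, 0.784], [-0.784, 0.003, 0.621], [-0.004, -1.0, 0.0]]
force: [-0.0, 0.0, -2.4]
opening: 0.734
```

>>> arm_command:
  translation:
    - [-0.45,0,0.37]
    - [-0.909,-0.003,0.749]
    - [-0.909,-0.003,0.749]
  rotation:
    - [0,0,0]
    - [0,0,0]
    - [0,0,0]
  grip: [1,1,1]

```text
time_s: 43.4
position: [0.6059, -0.0215, 0.1999]
tcp_rot: [[0.621, -0.001, 0.784], [-0.784, 0.003, 0.621], [-0.003, -1.0, 0.0]]
force: [-0.4, -0.7, -2.3]
opening: 0.734
```

>>> arm_command:
  translation:
    - [-0.45,0,0.37]
    - [-0.909,-0.003,0.749]
    - [-0.909,-0.003,0.749]
  rotation:
    - [0,0,0]
    - [0,0,0]
    - [0,0,0]
  grip: [1,1,1]

```text
time_s: 43.7
position: [0.609, 0.0721, 0.2002]
tcp_rot: [[0.62, -0.0, 0.784], [-0.784, 0.002, 0.62], [-0.002, -1.0, 0.001]]
force: [-0.6, -0.7, -1.1]
opening: 0.733
```

>>> arm_command:
  translation:
    - [-0.45,0,0.37]
    - [-0.909,-0.003,0.749]
    - [-0.909,-0.003,0.749]
    - [-0.909,-0.003,0.749]
    - [-0.909,-0.003,0.749]
  rotation:
    - [0,0,0]
    - [0,0,0]
    - [0,0,0]
    - [0,0,0]
    - [0,0,0]
  grip: [1,1,1,1,1]

```text
time_s: 44.2
position: [0.6121, 0.1602, 0.2003]
tcp_rot: [[0.615, -0.0, 0.789], [-0.789, -0.001, 0.615], [0.001, -1.0, -0.001]]
force: [-0.4, -0.2, -1.5]
opening: 0.733
```

>>> arm_command:
  translation:
    - [0,0,0]
    - [0,0,0]
  rotation:
    - [0,0,0]
    - [0,0,0]
  grip: [1,1]

```text
time_s: 44.4
position: [0.612, 0.1604, 0.2005]
tcp_rot: [[0.613, -0.0, 0.79], [-0.79, -0.0, 0.613], [0.0, -1.0, -0.0]]
force: [-0.4, -0.2, -1.8]
opening: 0.734
```

```bash
python3 pl.py -.031; python3 c.py w9
```

```text
t 44.4 pos [0.612  0.1604 0.2005] yaw 37.84 tilt [ 0. -0.] F [-0.4 -0.2 -1.8] op 0.734 q [  5.  32.  82.  -0.  66. -33.]
  ROT ry -0.0026 rows 2
   (np.float64(0.6116121025394277), np.float64(0.16204029676716813), 0.2, 38.0) -> 1 x [-0.02, 0.007, 0.009] rows 1
   (np.float64(0.6116121025394277), np.float64(0.16204029676716813), 0.063, 38.0) -> 2 x [0.0, 0.856, 0.0] rows 2
t 44.4 pos [0.612  0.1604 0.2005] yaw 37.84 tilt [ 0. -0.] F [-0.4 -0.2 -1.8] op 0.734 q [  5.  32.  82.  -0.  66. -33.]
```

View pics/w9.png

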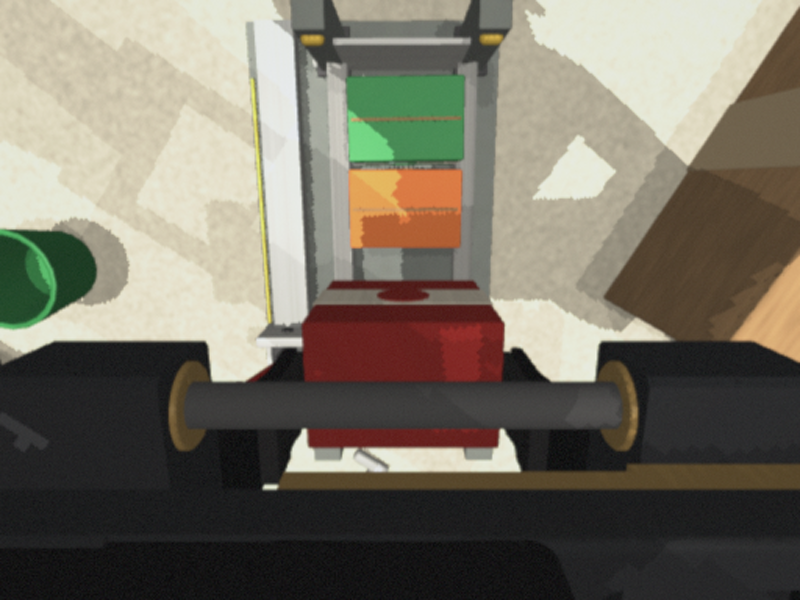

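>>> arm_command:
  translation:
    - [0,0.4,0]
    - [0,0.86,0]
    - [0,0.86,0]
  rotation:
    - [0,0,0]
    - [0,0,0]
    - [0,0,0]
  grip: [1,1,1]

```text
time_s: 44.75
position: [0.6076, 0.1608, 0.127]
tcp_rot: [[0.614, -0.011, 0.789], [-0.789, -0.001, 0.614], [-0.006, -1.0, -0.01]]
force: [-1.3, 0.2, -1.9]
opening: 0.733
```

>>> arm_command:
  translation:
    - [0,0.25,0]
    - [0,0.5,0]
    - [0,0.7,0]
    - [0,0.86,0]
    - [0,0.86,0]
  rotation:
    - [0,0,0]
    - [0,0,0]
    - [0,0,0]
    - [0,0,0]
    - [0,0,0]
  grip: [1,1,1,1,1]

```text
time_s: 45.25
position: [0.6121, 0.1617, 0.0628]
tcp_rot: [[0.615, -0.0, 0.789], [-0.789, -0.0, 0.615], [-0.0, -1.0, -0.0]]
force: [0.4, -0.8, -1.0]
opening: 0.729
```

>>> arm_command:
  translation:
    - [0,0,0]
    - [0,0.03,0]
  rotation:
    - [0,0,0]
    - [0,0,0]
  grip: [1,1]

```text
time_s: 45.45
position: [0.6128, 0.162, 0.0619]
tcp_rot: [[0.615, 0.002, 0.789], [-0.789, 0.0, 0.615], [0.001, -1.0, 0.002]]
force: [-0.5, -0.6, -1.5]
opening: 0.73
```

>>> arm_command:
  translation:
    - [0,0,0]
    - [0,0,0]
    - [0,0,0]
    - [0,0,0]
    - [0,0,0]
  rotation:
    - [0,0,0]
    - [0,0,0]
    - [0,0,0]
    - [0,0,0]
    - [0,0,0]
  grip: [1,-1,-1,-1,-1]

```text
time_s: 45.95
position: [0.6116, 0.162, 0.0605]
tcp_rot: [[0.615, -0.0, 0.789], [-0.789, -0.0, 0.615], [-0.0, -1.0, -0.0]]
force: [0.8, -0.1, -0.1]
opening: 0.968
```

>>> arm_command:
  translation:
    - [0,-0.2,0]
    - [0,-0.5,0]
    - [0,-1,0]
    - [0,-1,0]
  rotation:
    - [0,0,0]
    - [0,0,0]
    - [0,0,0]
    - [0,0,0]
  grip: [-1,-1,-1,-1]

```text
time_s: 46.35
position: [0.6156, 0.1625, 0.1459]
tcp_rot: [[0.615, 0.011, 0.788], [-0.789, 0.001, 0.615], [0.006, -1.0, 0.009]]
force: [0.4, 0.3, 1.0]
opening: 0.996
```

>>> arm_command:
  translation:
    - [0,-0.3,0]
    - [0,-0.6,0]
    - [0,-0.75,0]
    - [0,-0.75,0]
    - [0,-0.75,0]
  rotation:
    - [0,-0.12,0]
    - [0,-0.25,0]
    - [0,-0.38,0]
    - [0,-0.5,0]
    - [0,-0.5,0]
  grip: [0,0,0,0,0]

```text
time_s: 46.85
position: [0.6116, 0.162, 0.2005]
tcp_rot: [[0.927, 0.0, 0.376], [-0.376, -0.0, 0.927], [0.0, -1.0, -0.0]]
force: [-0.2, -0.0, -1.1]
opening: 0.635
```

>>> arm_command:
  translation:
    - [0,0,0]
    - [0,0,0]
    - [0,0,0]
    - [0,0,0]
    - [0,0,0]
  rotation:
    - [0,-0.12,0]
    - [0,-0.25,0]
    - [0,-0.36,0]
    - [0,-0.5,0]
    - [0,-0.5,0]
  grip: [0,0,0,0,0]

```text
time_s: 47.35
position: [0.6111, 0.1619, 0.1995]
tcp_rot: [[0.991, -0.002, -0.135], [0.135, -0.0, 0.991], [-0.002, -1.0, 0.0]]
force: [0.0, 1.3, 0.3]
opening: 0.505
```

>>> arm_command:
  translation:
    - [0,0,0]
    - [0,0,0]
    - [0,0,0]
    - [0,0,0]
    - [0,0,0]
  rotation:
    - [0,-0.12,0]
    - [0,-0.25,0]
    - [0,-0.36,0]
    - [0,-0.5,0]
    - [0,-0.5,0]
  grip: [0,0,0,0,0]

```text
time_s: 47.85
position: [0.6114, 0.1619, 0.1999]
tcp_rot: [[0.791, -0.001, -0.611], [0.611, -0.0, 0.791], [-0.001, -1.0, 0.001]]
force: [-0.6, -0.4, -0.1]
opening: 0.495
```

```bash
python3 -c "
from h import *
plan((.5695,.0606,.2,128),(.5695,.0606,.0865,128))"
```

```text
t 47.9 pos [0.6114 0.1619 0.1999] yaw 127.68 tilt [-0.001  0.001] F [-0.6 -0.4 -0.1] op 0.495 q [   5.   32.   82.    0.   66. -123.]
  ROT ry -0.0053 rows 2
   (0.5695, 0.0606, 0.2, 128) -> 2 x [-0.596, -0.001, -0.338] rows 2
   (0.5695, 0.0606, 0.0865, 128) -> 2 x [0.0, 0.709, 0.0] rows 2
```

>>> arm_command:
  translation:
    - [-0.3,0,-0.17]
    - [-0.596,0,-0.338]
    - [-0.596,0,-0.338]
  rotation:
    - [0,-0.005,0]
    - [0,-0.005,0]
    - [0,-0.005,0]
  grip: [0,0,0]

```text
time_s: 48.15
position: [0.5892, 0.109, 0.2]
tcp_rot: [[0.791, -0.003, -0.612], [0.612, -0.001, 0.791], [-0.003, -1.0, 0.001]]
force: [-0.4, -0.5, 0.6]
opening: 0.499
```

>>> arm_command:
  translation:
    - [-0.3,0,-0.17]
    - [-0.596,0,-0.338]
    - [-0.596,0,-0.338]
    - [-0.596,0,-0.338]
  rotation:
    - [0,0,0]
    - [0,0,0]
    - [0,0,0]
    - [0,0,0]
  grip: [0,0,0,0]

```text
time_s: 48.55
position: [0.5705, 0.0608, 0.2006]
tcp_rot: [[0.788, 0.001, -0.616], [0.616, 0.001, 0.788], [0.001, -1.0, 0.0]]
force: [0.6, 0.8, 0.2]
opening: 0.501
```

>>> arm_command:
  translation:
    - [0,0.3,0]
    - [0,0.5,0]
    - [0,0.71,0]
    - [0,0.71,0]
  rotation:
    - [0,0,0]
    - [0,0,0]
    - [0,0,0]
    - [0,0,0]
  grip: [0,0,0,0]

```text
time_s: 48.95
position: [0.5689, 0.062, 0.1415]
tcp_rot: [[0.786, -0.004, -0.618], [0.618, 0.001, 0.786], [-0.003, -1.0, 0.004]]
force: [-1.7, 0.4, -0.5]
opening: 0.502
```

>>> arm_command:
  translation:
    - [0,0.2,0]
    - [0,0.4,0]
    - [0,0.6,0]
    - [0,0.71,0]
    - [0,0.71,0]
  rotation:
    - [0,0,0]
    - [0,0,0]
    - [0,0,0]
    - [0,0,0]
    - [0,0,0]
  grip: [0,0,0,0,0]

```text
time_s: 49.45
position: [0.5699, 0.0612, 0.0863]
tcp_rot: [[0.786, -0.001, -0.619], [0.619, 0.0, 0.786], [-0.001, -1.0, 0.001]]
force: [-0.3, -0.3, -0.1]
opening: 0.503
```

>>> arm_command:
  translation:
    - [0,0,0]
    - [0,0,0]
    - [0,0,0]
    - [0,0,0]
    - [0,0,0]
  rotation:
    - [0,0,0]
    - [0,0,0]
    - [0,0,0]
    - [0,0,0]
    - [0,0,0]
  grip: [1,1,1,1,1]

```text
time_s: 49.95
position: [0.5705, 0.0604, 0.0875]
tcp_rot: [[0.785, 0.001, -0.619], [0.619, -0.0, 0.785], [0.001, -1.0, -0.001]]
force: [0.4, -0.5, 1.0]
opening: 0.181
```

>>> arm_command:
  translation:
    - [0,0,0]
    - [0,0,0]
  rotation:
    - [0,0,0]
    - [0,0,0]
  grip: [1,1]

```text
time_s: 50.15
position: [0.5706, 0.0604, 0.0875]
tcp_rot: [[0.785, 0.001, -0.619], [0.619, -0.0, 0.785], [0.001, -1.0, -0.001]]
force: [0.4, -0.1, 3.4]
opening: 0.18
```

>>> arm_command:
  translation:
    - [0,0,0.12]
    - [0,0,0.25]
    - [0,0,0.38]
    - [0,0,0.5]
    - [0,0,0.5]
  rotation:
    - [0,0,0]
    - [0,0,0]
    - [0,0,0]
    - [0,0,0]
    - [0,0,0]
  grip: [1,1,1,1,1]

```text
time_s: 50.65
position: [0.5441, 0.0934, 0.0873]
tcp_rot: [[0.785, -0.001, -0.62], [0.62, 0.001, 0.785], [-0.0, -1.0, 0.001]]
force: [-0.6, 0.3, 6.1]
opening: 0.185
```

>>> arm_command:
  translation:
    - [0,0,0.025]
    - [0,0,0.05]
    - [0,0,0.075]
    - [0,0,0.1]
    - [0,0,0.1]
  rotation:
    - [0,0,0]
    - [0,0,0]
    - [0,0,0]
    - [0,0,0]
    - [0,0,0]
  grip: [1,1,1,1,1]

```text
time_s: 51.15
position: [0.5406, 0.0982, 0.0874]
tcp_rot: [[0.785, 0.001, -0.62], [0.62, -0.001, 0.785], [0.0, -1.0, -0.001]]
force: [-0.5, -3.4, 5.1]
opening: 0.183
```

>>> arm_command:
  translation:
    - [0,0,0.02]
    - [0,0,0.04]
    - [0,0,0.04]
    - [0,0,0.04]
  rotation:
    - [0,0,0]
    - [0,0,0]
    - [0,0,0]
    - [0,0,0]
  grip: [1,1,1,1]

```text
time_s: 51.55
position: [0.5388, 0.1007, 0.0874]
tcp_rot: [[0.785, 0.001, -0.619], [0.619, -0.001, 0.785], [0.001, -1.0, -0.001]]
force: [0.8, -4.1, 6.4]
opening: 0.185
```

>>> arm_command:
  translation:
    - [0,0,0.02]
    - [0,0,0.04]
    - [0,0,0.04]
    - [0,0,0.04]
  rotation:
    - [0,0,0]
    - [0,0,0]
    - [0,0,0]
    - [0,0,0]
  grip: [1,1,1,1]

```text
time_s: 51.95
position: [0.5368, 0.1032, 0.0874]
tcp_rot: [[0.785, 0.001, -0.619], [0.619, -0.001, 0.785], [0.001, -1.0, -0.001]]
force: [0.7, -4.5, 5.4]
opening: 0.181
```

>>> arm_command:
  translation:
    - [0,0,0.02]
    - [0,0,0.025]
    - [0,0,0.025]
    - [0,0,0.025]
  rotation:
    - [0,0,0]
    - [0,0,0]
    - [0,0,0]
    - [0,0,0]
  grip: [1,1,1,1]

```text
time_s: 52.35
position: [0.5359, 0.1044, 0.0874]
tcp_rot: [[0.785, 0.002, -0.62], [0.62, -0.001, 0.785], [0.001, -1.0, -0.002]]
force: [2.2, -4.8, 4.9]
opening: 0.182
```

>>> arm_command:
  translation:
    - [0,0,0.02]
    - [0,0,0.025]
    - [0,0,0.025]
    - [0,0,0.025]
  rotation:
    - [0,0,0]
    - [0,0,0]
    - [0,0,0]
    - [0,0,0]
  grip: [1,1,1,1]

```text
time_s: 52.75
position: [0.536, 0.1049, 0.0875]
tcp_rot: [[0.784, 0.005, -0.62], [0.62, -0.003, 0.784], [0.002, -1.0, -0.005]]
force: [3.5, -8.9, 3.6]
opening: 0.177
```

>>> arm_command:
  translation:
    - [-0.074,0.023,0.015]
    - [-0.146,0.053,0.015]
    - [-0.215,0.09,0.015]
    - [-0.28,0.133,0.015]
    - [-0.28,0.133,0.015]
  rotation:
    - [0,0,0]
    - [0,0,0]
    - [0,0,0]
    - [0,0,0]
    - [0,0,0]
  grip: [1,1,1,1,1]

```text
time_s: 53.25
position: [0.5191, 0.0918, 0.077]
tcp_rot: [[0.785, 0.008, -0.62], [0.62, -0.003, 0.785], [0.005, -1.0, -0.007]]
force: [5.3, -9.6, 3.3]
opening: 0.179
```

>>> arm_command:
  translation:
    - [-0.06,0.049,0]
    - [-0.115,0.104,0]
    - [-0.165,0.163,0]
    - [-0.209,0.227,0]
    - [-0.209,0.227,0]
  rotation:
    - [0,0,0]
    - [0,0,0]
    - [0,0,0]
    - [0,0,0]
    - [0,0,0]
  grip: [1,1,1,1,1]

```text
time_s: 53.75
position: [0.5063, 0.0817, 0.0589]
tcp_rot: [[0.785, 0.009, -0.619], [0.62, -0.002, 0.785], [0.005, -1.0, -0.007]]
force: [3.8, -8.4, 4.3]
opening: 0.186
```

>>> arm_command:
  translation:
    - [-0.038,0.069,0]
    - [-0.069,0.14,0]
    - [-0.093,0.214,0]
    - [-0.11,0.29,0]
    - [-0.11,0.31,0]
  rotation:
    - [0,0,0]
    - [0,0,0]
    - [0,0,0]
    - [0,0,0]
    - [0,0,0]
  grip: [1,1,1,1,1]

```text
time_s: 54.25
position: [0.4989, 0.0758, 0.034]
tcp_rot: [[0.784, 0.007, -0.62], [0.62, -0.003, 0.785], [0.004, -1.0, -0.007]]
force: [3.2, -12.7, 5.7]
opening: 0.184
```

>>> arm_command:
  translation:
    - [0,0.02,0]
    - [0,0.04,0]
    - [0,0.04,0]
  rotation:
    - [0,0,0]
    - [0,0,0]
    - [0,0,0]
  grip: [1,1,1]

```text
time_s: 54.55
position: [0.4985, 0.0755, 0.031]
tcp_rot: [[0.784, 0.006, -0.62], [0.621, -0.003, 0.784], [0.003, -1.0, -0.006]]
force: [1.6, -13.3, 8.3]
opening: 0.182
```

>>> arm_command:
  translation:
    - [0,0.02,0]
    - [0,0.04,0]
    - [0,0.04,0]
  rotation:
    - [0,0,0]
    - [0,0,0]
    - [0,0,0]
  grip: [1,1,1]

```text
time_s: 54.85
position: [0.4979, 0.0756, 0.0276]
tcp_rot: [[0.784, 0.005, -0.62], [0.62, -0.003, 0.784], [0.002, -1.0, -0.006]]
force: [1.4, -13.7, 5.1]
opening: 0.184
```

>>> arm_command:
  translation:
    - [0,0.02,0]
    - [0,0.02,0]
    - [0,0.02,0]
  rotation:
    - [0,0,0]
    - [0,0,0]
    - [0,0,0]
  grip: [1,1,1]

```text
time_s: 55.15
position: [0.4985, 0.0751, 0.0262]
tcp_rot: [[0.784, 0.006, -0.621], [0.621, -0.004, 0.784], [0.003, -1.0, -0.007]]
force: [2.4, -15.8, 5.9]
opening: 0.184
```

>>> arm_command:
  translation:
    - [0,-0.03,0]
    - [0,-0.03,-0.04]
    - [0,-0.03,-0.04]
    - [0,-0.03,-0.04]
    - [0,-0.03,-0.04]
  rotation:
    - [0,0,0]
    - [0,0,0]
    - [0,0,0]
    - [0,0,0]
    - [0,0,0]
  grip: [0,0,0,0,0]

```text
time_s: 55.65
position: [0.4963, 0.0759, 0.0273]
tcp_rot: [[0.785, -0.002, -0.619], [0.619, 0.0, 0.785], [-0.001, -1.0, 0.002]]
force: [0.4, 0.4, -0.7]
opening: 0.482
```

>>> arm_command:
  translation:
    - [0,-0.4,0]
    - [0,-1,0]
    - [0,-1,0]
  rotation:
    - [0,0,0]
    - [0,0,0]
    - [0,0,0]
  grip: [-0.2,-0.2,-0.2]

```text
time_s: 55.95
position: [0.5007, 0.0756, 0.1121]
tcp_rot: [[0.785, 0.01, -0.62], [0.62, -0.0, 0.785], [0.007, -1.0, -0.006]]
force: [0.5, 0.3, -0.8]
opening: 0.59
```

>>> arm_command:
  translation:
    - [0.4,-0.4,0.4]
    - [0.6,-1,0.5]
    - [0.6,-1,0.5]
    - [0.6,-1,0.5]
  rotation:
    - [0,0,0]
    - [0,0,0]
    - [0,0,0]
    - [0,0,0]
  grip: [-1,-1,-1,-1]

```text
time_s: 56.35
position: [0.5109, 0.1372, 0.1886]
tcp_rot: [[0.784, 0.003, -0.62], [0.62, 0.0, 0.784], [0.002, -1.0, -0.002]]
force: [-0.2, 0.7, -0.1]
opening: 0.878
```

>>> arm_command:
  translation:
    - [0.4,-0.4,0.4]
    - [0.6,-1,0.5]
    - [0.6,-1,0.5]
    - [0.6,-1,0.5]
    - [0.6,-1,0.5]
  rotation:
    - [0,0,0]
    - [0,0,0]
    - [0,0,0]
    - [0,0,0]
    - [0,0,0]
  grip: [-1,-1,-1,-1,-1]

```text
time_s: 56.85
position: [0.5214, 0.1964, 0.265]
tcp_rot: [[0.786, -0.006, -0.618], [0.618, -0.001, 0.786], [-0.005, -1.0, 0.003]]
force: [0.4, -0.3, -0.6]
opening: 0.998
```

```bash
python3 c.py w10 lever_knob backstop_tab; python3 -c "
import cv2
i=cv2.imread('pics/w10.png')[60:360,180:580];cv2.imwrite('pics/w10c.png',cv2.resize(i,None,fx=2,fy=2,interpolation=cv2.INTER_CUBIC))"
```

```text
t 56.9 pos [0.5214 0.1964 0.265 ] yaw 128.2 tilt [-0.005  0.003] F [ 0.4 -0.3 -0.6] op 0.998 q [   9.   22.   89.   -0.   69. -119.]
lever_knob [(0.65, [186.4, 90.6])]
backstop_tab [(0.86, [182.6, 161.3])]
```

View pics/w10c.png

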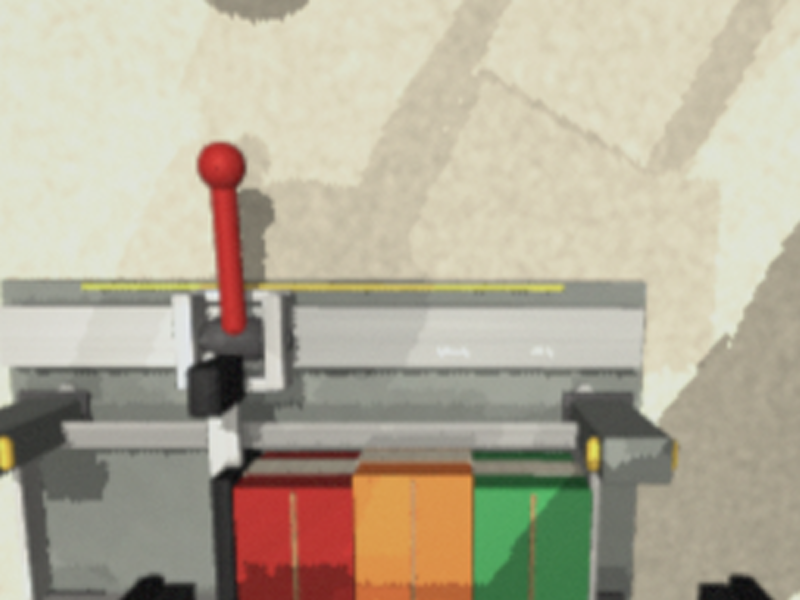

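```bash
cat > k.py <<'E'
from m import *
q=np.load('mag.npy')
for f,ky,obs in (('w1',.0827,None),('w10',-.0305,None)):
    c=dict(np.load(f+'.npz'));c['o']=c['o']+[0,0,.006]
    print(f,'corner',proj(c,W(q,(-.102,.135,.006))).round(1),'post',proj(c,W(q,(-.045,.116,.1))).round(1))
    for a in (-.1,0,.1,.2,.3): print(a,proj(c,W(q,(-.08-.065*np.cos(a+.17),ky,.034+.065*np.sin(a+.17)))).round(1))
print('obs w1 corner',cv((637,171)),'post',cv((637,304)),'knob',cv((537,66)))
c2=lambda p:(np.array(p)/2+[180,60])/1.5625
print('obs w10 corner',c2((645,282)),'post',c2((637,460)),'knob',c2((221,166)))
E
python3 k.py
python3 - <<'E'
import sys; sys.path.insert(0,'.')
from h import *
from m import W
q=np.load('mag.npy');c=cap('side')
for a in (0,.2,.4):print(a,proj(c,W(q,(-.08-.065*np.cos(a+.17),-.0305,.034+.065*np.sin(a+.17)))).round(1))
im=c['image'];h=cv2.cvtColor(im,cv2.COLOR_BGR2HSV);u,v=map(int,proj(c,W(q,(-.144,-.0305,.045))))
m=((h[...,0]<6)|(h[...,0]>174))&(h[...,1]>120);m[:v-15]=0;m[v+15:]=0;m[:,:u-15]=0;m[:,u+20:]=0
ys,xs=np.nonzero(m);print(list(zip(xs,ys))[-25:],len(xs))
E
```

```text
w1 corner [322.4 102.7] post [321.5 144.5]
-0.1 [291.2  72.4]
0 [291.6  72.4]
0.1 [292.1  72.9]
0.2 [292.6  73.8]
0.3 [293.1  75.3]
w10 corner [321.6 128.7] post [318.5 185.7]
-0.1 [189.4  92.3]
0 [188.3  92.5]
0.1 [187.2  93.4]
0.2 [186.2  94.9]
0.3 [185.1  97. ]
obs w1 corner [322.13333333 103.31428571] post [322.13333333 143.84761905] knob [291.65714286  71.31428571]
obs w10 corner [321.6  128.64] post [319.04 185.6 ] knob [185.92  91.52]
0 [222.1 204.8]
0.2 [221.7 201.5]
0.4 [221.1 198. ]
[(np.int64(219), np.int64(198)), (np.int64(220), np.int64(198)), (np.int64(219), np.int64(199)), (np.int64(220), np.int64(199)), (np.int64(220), np.int64(200)), (np.int64(221), np.int64(200)), (np.int64(220), np.int64(201)), (np.int64(221), np.int64(201)), (np.int64(220), np.int64(202)), (np.int64(221), np.int64(202)), (np.int64(220), np.int64(203)), (np.int64(221), np.int64(203)), (np.int64(222), np.int64(203)), (np.int64(220), np.int64(204)), (np.int64(221), np.int64(204)), (np.int64(222), np.int64(204)), (np.int64(223), np.int64(204)), (np.int64(220), np.int64(205)), (np.int64(221), np.int64(205)), (np.int64(222), np.int64(205)), (np.int64(223), np.int64(205)), (np.int64(220), np.int64(206)), (np.int64(221), np.int64(206)), (np.int64(222), np.int64(206)), (np.int64(223), np.int64(206))] 32
```

>>> arm_command:
  translation:
    - [0,0,0]
    - [0,0,0]
    - [0,0,0]
    - [0,0,0]
    - [0,0,0]
  rotation:
    - [0,0.14,0]
    - [0,0.28,0]
    - [0,0.42,0]
    - [0,0.56,0]
    - [0,0.69,0]
  grip: [-1,-1,-1,-1,-1]

```text
time_s: 57.55
position: [0.5229, 0.1969, 0.2668]
tcp_rot: [[0.998, -0.002, 0.062], [-0.062, -0.0, 0.998], [-0.002, -1.0, -0.0]]
force: [0.1, -0.1, 0.6]
opening: 1.003
```

>>> arm_command:
  translation:
    - [0,0,0]
    - [0,0,0]
    - [0,0,0]
    - [0,0,0]
    - [0,0,0]
  rotation:
    - [0,0.14,0]
    - [0,0.28,0]
    - [0,0.42,0]
    - [0,0.56,0]
    - [0,0.69,0]
  grip: [-1,-1,-1,-1,-1]

```text
time_s: 58.05
position: [0.5229, 0.1969, 0.2668]
tcp_rot: [[0.708, -0.002, 0.706], [-0.706, -0.0, 0.708], [-0.001, -1.0, -0.002]]
force: [0.5, -0.4, 0.1]
opening: 0.997
```

>>> arm_command:
  translation:
    - [0,0,0]
    - [0,0,0]
    - [0,0,0]
    - [0,0,0]
    - [0,0,0]
  rotation:
    - [0,0.14,0]
    - [0,0.28,0]
    - [0,0.42,0]
    - [0,0.56,0]
    - [0,0.695,0]
  grip: [-1,-1,-1,-1,-1]

```text
time_s: 58.55
position: [0.5229, 0.1969, 0.2668]
tcp_rot: [[0.059, -0.002, 0.998], [-0.998, -0.0, 0.059], [0.0, -1.0, -0.002]]
force: [-0.8, -0.1, -0.5]
opening: 1.001
```

>>> arm_command:
  translation:
    - [0.5,-0.1,-0.12]
    - [0.979,-0.198,-0.251]
    - [0.979,-0.198,-0.251]
  rotation:
    - [0,0,0]
    - [0,0,0]
    - [0,0,0]
  grip: [-1,-1,-1]

```text
time_s: 58.85
position: [0.5078, 0.1143, 0.2836]
tcp_rot: [[0.061, -0.001, 0.998], [-0.998, -0.002, 0.061], [0.002, -1.0, -0.001]]
force: [-0.5, 0.8, -0.1]
opening: 1.001
```

>>> arm_command:
  translation:
    - [0.5,-0.1,-0.12]
    - [0.979,-0.198,-0.251]
    - [0.979,-0.198,-0.251]
  rotation:
    - [0,0,0]
    - [0,0,0]
    - [0,0,0]
  grip: [-1,-1,-1]

```text
time_s: 59.15
position: [0.4935, 0.0352, 0.2997]
tcp_rot: [[0.06, 0.0, 0.998], [-0.998, -0.002, 0.06], [0.002, -1.0, 0.0]]
force: [0.5, 0.7, 0.0]
opening: 0.997
```

>>> arm_command:
  translation:
    - [0.5,-0.1,-0.12]
    - [0.979,-0.198,-0.251]
    - [0.979,-0.198,-0.251]
  rotation:
    - [0,0,0]
    - [0,0,0]
    - [0,0,0]
  grip: [-1,-1,-1]

```text
time_s: 59.45
position: [0.479, -0.0439, 0.3156]
tcp_rot: [[0.061, 0.001, 0.998], [-0.998, -0.002, 0.061], [0.002, -1.0, 0.001]]
force: [-0.0, 0.3, 0.1]
opening: 0.999
```

>>> arm_command:
  translation:
    - [0.5,-0.1,-0.12]
    - [0.979,-0.198,-0.251]
    - [0.979,-0.198,-0.251]
  rotation:
    - [0,0,0]
    - [0,0,0]
    - [0,0,0]
  grip: [-1,-1,-1]

```text
time_s: 59.75
position: [0.4644, -0.1232, 0.3314]
tcp_rot: [[0.061, 0.002, 0.998], [-0.998, -0.002, 0.061], [0.002, -1.0, 0.001]]
force: [0.1, 0.8, -1.5]
opening: 0.999
```

>>> arm_command:
  translation:
    - [0.5,-0.1,-0.12]
    - [0.979,-0.198,-0.251]
    - [0.979,-0.198,-0.251]
  rotation:
    - [0,0,0]
    - [0,0,0]
    - [0,0,0]
  grip: [-1,-1,-1]

```text
time_s: 60.05
position: [0.4497, -0.2025, 0.3471]
tcp_rot: [[0.062, 0.002, 0.998], [-0.998, -0.002, 0.062], [0.002, -1.0, 0.001]]
force: [-0.0, 0.6, -0.9]
opening: 1.002
```

>>> arm_command:
  translation:
    - [0.5,-0.1,-0.12]
    - [0.979,-0.198,-0.251]
    - [0.979,-0.198,-0.251]
    - [0.979,-0.198,-0.251]
    - [0.979,-0.198,-0.251]
  rotation:
    - [0,0,0]
    - [0,0,0]
    - [0,0,0]
    - [0,0,0]
    - [0,0,0]
  grip: [-1,-1,-1,-1,-1]

```text
time_s: 60.55
position: [0.4342, -0.277, 0.3619]
tcp_rot: [[0.067, -0.001, 0.998], [-0.998, 0.003, 0.067], [-0.003, -1.0, -0.001]]
force: [0.6, 0.4, 1.3]
opening: 1.002
```

>>> arm_command:
  translation:
    - [0,0,0]
    - [0,0,0]
  rotation:
    - [0,0,0]
    - [0,0,0]
  grip: [-1,-1]

```text
time_s: 60.75
position: [0.4341, -0.2779, 0.3625]
tcp_rot: [[0.067, -0.0, 0.998], [-0.998, 0.001, 0.067], [-0.001, -1.0, -0.0]]
force: [0.8, -0.3, 0.3]
opening: 1.0
```

```bash
python3 c.py w11 cover cover_corner0
```

```text
t 60.8 pos [ 0.4341 -0.2779  0.3625] yaw 3.84 tilt [-0.001 -0.   ] F [ 0.8 -0.3  0.3] op 1.0 q [-45.  13.  86.   0.  81. -49.]
cover [(0.81, [254.5, 117.1])]
cover_corner0 [(0.77, [224.8, 32.2]), (0.66, [278.6, 193.0]), (0.6, [229.1, 192.3]), (0.55, [287.6, 34.2])]
```

View pics/w11.png

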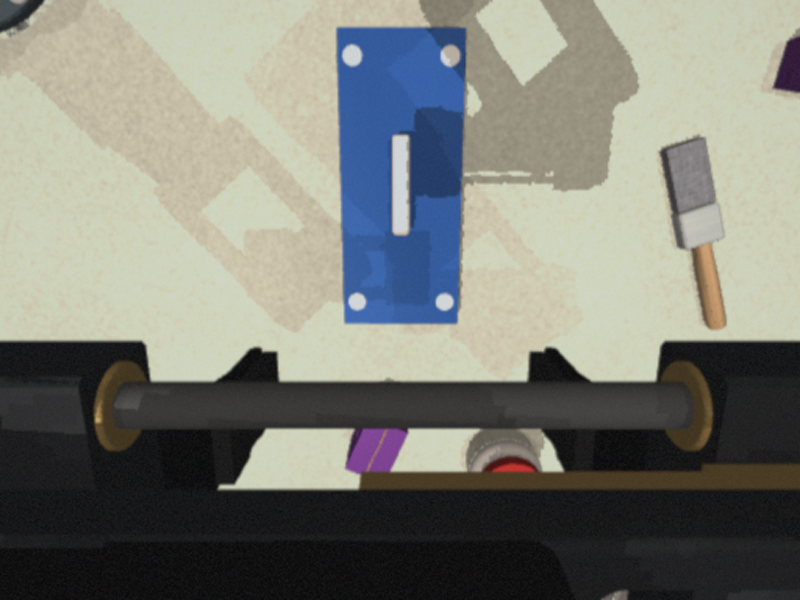

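```bash
cat > cov.py <<'E'
from m import *
c=dict(np.load('w11.npz'))
P=[(-.045,.116,.028),(.045,.116,.028),(-.045,-.116,.028),(.045,-.116,.028),(-.059,.14,.028),(.059,.14,.028),(.059,-.14,.028),(-.059,-.14,.028),(0,.045,.058),(0,-.045,.058)]
U=[(352,55),(450.5,55),(357,302),(445,302),(336.5,28),(466.5,28),(458.5,323),(345,323),(400.5,135),(400,235.5)]
def f(q):
    d=dict(c);d['o']=c['o']+[0,0,q[3]];return np.concatenate([proj(d,W(q,p))-np.array(u)/1.5625 for p,u in zip(P,U)])
r=least_squares(f,[.43,-.22,.06,0]);q=r.x;print(q,np.degrees(q[2]),r.fun.reshape(-1,2).round(2).tolist())
yw=np.degrees(q[2]);plan((q[0],q[1],.15,yw),(q[0],q[1],.045,yw))
E
python3 cov.py
```

```text
[ 0.42947237 -0.21640649  0.065964    0.00131716] 3.779458650867469 [[0.14, 0.64], [-0.26, 0.7], [0.38, -0.38], [-0.19, -0.35], [-0.22, -0.58], [-0.22, -0.49], [-0.56, 0.51], [-0.21, 0.48], [0.38, -0.39], [0.7, -0.08]]
t 60.9 pos [ 0.434  -0.2787  0.3628] yaw 3.79 tilt [-0.  0.] F [-1.  -0.3 -0.2] op 1.003 q [-45.  13.  86.   0.  81. -49.]
   (np.float64(0.4294723666643502), np.float64(-0.21640648888169756), 0.15, np.float64(3.779458650867469)) -> 3 x [-0.26, 0.887, -0.002] rows 2
   (np.float64(0.4294723666643502), np.float64(-0.21640648888169756), 0.045, np.float64(3.779458650867469)) -> 2 x [0.0, 0.656, 0.0] rows 2
```

>>> arm_command:
  translation:
    - [-0.13,0.44,0]
    - [-0.26,0.887,0]
    - [-0.26,0.887,0]
  rotation:
    - [0,0,0]
    - [0,0,0]
    - [0,0,0]
  grip: [0,0,0]

```text
time_s: 61.2
position: [0.4295, -0.2549, 0.2877]
tcp_rot: [[0.066, -0.008, 0.998], [-0.998, 0.008, 0.066], [-0.009, -1.0, -0.008]]
force: [-0.7, 1.3, -1.0]
opening: 0.814
```

>>> arm_command:
  translation:
    - [-0.13,0.44,0]
    - [-0.26,0.887,0]
    - [-0.26,0.887,0]
  rotation:
    - [0,0,0]
    - [0,0,0]
    - [0,0,0]
  grip: [0,0,0]

```text
time_s: 61.5
position: [0.4291, -0.2356, 0.2186]
tcp_rot: [[0.066, -0.006, 0.998], [-0.998, 0.006, 0.066], [-0.006, -1.0, -0.006]]
force: [0.6, 0.0, -0.0]
opening: 0.551
```

>>> arm_command:
  translation:
    - [-0.13,0.44,0]
    - [-0.26,0.887,0]
    - [-0.26,0.887,0]
    - [-0.26,0.887,0]
    - [-0.26,0.887,0]
  rotation:
    - [0,0,0]
    - [0,0,0]
    - [0,0,0]
    - [0,0,0]
    - [0,0,0]
  grip: [0,0,0,0,0]

```text
time_s: 62.0
position: [0.4319, -0.2194, 0.1524]
tcp_rot: [[0.065, 0.004, 0.998], [-0.998, -0.004, 0.065], [0.004, -1.0, 0.004]]
force: [0.2, -0.3, 0.3]
opening: 0.499
```

>>> arm_command:
  translation:
    - [0,0.3,0]
    - [0,0.6,0]
    - [0,0.8,0]
    - [0,0.8,0]
    - [0,0.8,0]
  rotation:
    - [0,0,0]
    - [0,0,0]
    - [0,0,0]
    - [0,0,0]
    - [0,0,0]
  grip: [0,0,0,0,0]

```text
time_s: 62.5
position: [0.4309, -0.2184, 0.0873]
tcp_rot: [[0.065, 0.002, 0.998], [-0.998, -0.002, 0.065], [0.002, -1.0, 0.002]]
force: [0.0, -0.1, -0.1]
opening: 0.5
```

```bash
python3 -c "
from h import *
plan((.4295,-.2164,.0525,3.78))"
```

```text
t 62.5 pos [ 0.4309 -0.2184  0.0873] yaw 3.73 tilt [0.002 0.002] F [ 0.  -0.1 -0.1] op 0.5 q [-40.  32. 109.  -0.  38. -44.]
   (0.4295, -0.2164, 0.0525, 3.78) -> 1 x [-0.026, 0.435, -0.016] rows 1
```

Commanded xy is right; descend 34 mm, close, and lift a little.

>>> arm_command:
  translation:
    - [0,0.15,0]
    - [0,0.3,0]
    - [0,0.42,0]
    - [0,0.42,0]
    - [0,0.42,0]
  rotation:
    - [0,0,0]
    - [0,0,0]
    - [0,0,0]
    - [0,0,0]
    - [0,0,0]
  grip: [0,0,0,0,0]

```text
time_s: 63.0
position: [0.4302, -0.2175, 0.0529]
tcp_rot: [[0.065, 0.001, 0.998], [-0.998, -0.001, 0.065], [0.001, -1.0, 0.001]]
force: [0.2, -0.3, 0.5]
opening: 0.499
```

>>> arm_command:
  translation:
    - [0,0,0]
    - [0,0,0]
    - [0,0,0]
    - [0,0,0]
    - [0,0,0]
  rotation:
    - [0,0,0]
    - [0,0,0]
    - [0,0,0]
    - [0,0,0]
    - [0,0,0]
  grip: [1,1,1,1,1]

```text
time_s: 63.5
position: [0.4295, -0.2169, 0.0524]
tcp_rot: [[0.065, -0.0, 0.998], [-0.998, 0.0, 0.065], [-0.0, -1.0, -0.0]]
force: [-0.9, 1.0, 2.6]
opening: 0.175
```

>>> arm_command:
  translation:
    - [0,0,0]
    - [0,0,0]
  rotation:
    - [0,0,0]
    - [0,0,0]
  grip: [1,1]

```text
time_s: 63.7
position: [0.4295, -0.2169, 0.0524]
tcp_rot: [[0.065, -0.0, 0.998], [-0.998, 0.0, 0.065], [-0.0, -1.0, -0.0]]
force: [-1.2, 0.5, 2.3]
opening: 0.177
```

>>> arm_command:
  translation:
    - [0,-0.1,0]
    - [0,-0.25,0]
    - [0,-0.5,0]
    - [0,-0.5,0]
  rotation:
    - [0,0,0]
    - [0,0,0]
    - [0,0,0]
    - [0,0,0]
  grip: [1,1,1,1]

```text
time_s: 64.1
position: [0.4313, -0.2182, 0.0946]
tcp_rot: [[0.065, 0.004, 0.998], [-0.998, -0.004, 0.065], [0.004, -1.0, 0.004]]
force: [0.6, -0.3, -2.2]
opening: 0.173
```

>>> arm_command:
  translation:
    - [0,-0.3,0]
    - [0,-0.65,0]
    - [0,-0.985,0]
    - [0,-0.985,0]
  rotation:
    - [0,0,0]
    - [0,0,0]
    - [0,0,0]
    - [0,0,0]
  grip: [1,1,1,1]

```text
time_s: 64.5
position: [0.4317, -0.2185, 0.1739]
tcp_rot: [[0.065, 0.006, 0.998], [-0.998, -0.005, 0.065], [0.005, -1.0, 0.006]]
force: [-0.6, -0.7, -2.3]
opening: 0.179
```

>>> arm_command:
  translation:
    - [0,-0.3,0]
    - [0,-0.65,0]
    - [0,-0.985,0]
    - [0,-0.985,0]
  rotation:
    - [0,0,0]
    - [0,0,0]
    - [0,0,0]
    - [0,0,0]
  grip: [1,1,1,1]

```text
time_s: 64.9
position: [0.4313, -0.2183, 0.2518]
tcp_rot: [[0.065, 0.005, 0.998], [-0.998, -0.004, 0.065], [0.004, -1.0, 0.005]]
force: [0.3, -0.8, -1.1]
opening: 0.176
```

>>> arm_command:
  translation:
    - [0,0,0]
    - [0,0,0]
    - [0,0,0]
    - [0,0,0]
    - [0,0,0]
  rotation:
    - [0,-0.07,0]
    - [0,-0.14,0]
    - [0,-0.21,0]
    - [0,-0.28,0]
    - [0,-0.285,0]
  grip: [1,1,1,1,1]

```text
time_s: 65.4
position: [0.4288, -0.2163, 0.2477]
tcp_rot: [[0.356, -0.003, 0.935], [-0.935, 0.003, 0.356], [-0.003, -1.0, -0.002]]
force: [1.2, 0.1, -1.8]
opening: 0.178
```

>>> arm_command:
  translation:
    - [0,0,0]
    - [0,0,0]
    - [0,0,0]
    - [0,0,0]
    - [0,0,0]
  rotation:
    - [0,-0.07,0]
    - [0,-0.14,0]
    - [0,-0.21,0]
    - [0,-0.28,0]
    - [0,-0.285,0]
  grip: [1,1,1,1,1]

```text
time_s: 65.9
position: [0.4292, -0.2166, 0.2485]
tcp_rot: [[0.614, -0.002, 0.789], [-0.789, 0.002, 0.614], [-0.002, -1.0, -0.0]]
force: [-0.2, -0.2, -1.7]
opening: 0.182
```

```bash
python3 pl.py 0 .15
```

```text
t 65.9 pos [ 0.4292 -0.2166  0.2485] yaw 37.87 tilt [-0.002 -0.   ] F [-0.2 -0.2 -1.7] op 0.182 q [-40.  17. 100.   0.  63. -78.]
   (np.float64(0.5925254227696647), np.float64(0.1864677128271308), 0.2, 38.0) -> 5 x [-0.543, 0.121, 0.942] rows 2
   (np.float64(0.5925254227696647), np.float64(0.1864677128271308), 0.15, 38.0) -> 1 x [0.0, 0.625, 0.0] rows 2
```

>>> arm_command:
  translation:
    - [-0.2,0.04,0.33]
    - [-0.38,0.08,0.65]
    - [-0.543,0.121,0.942]
  rotation:
    - [0,-0.002,0]
    - [0,-0.002,0]
    - [0,-0.002,0]
  grip: [1,1,1]

```text
time_s: 66.2
position: [0.4623, -0.1353, 0.2392]
tcp_rot: [[0.614, -0.001, 0.789], [-0.789, 0.001, 0.614], [-0.001, -1.0, -0.0]]
force: [0.5, -0.6, -2.3]
opening: 0.181
```

>>> arm_command:
  translation:
    - [-0.2,0.04,0.33]
    - [-0.38,0.08,0.65]
    - [-0.543,0.121,0.942]
  rotation:
    - [0,0,0]
    - [0,0,0]
    - [0,0,0]
  grip: [1,1,1]

```text
time_s: 66.5
position: [0.4949, -0.0543, 0.2295]
tcp_rot: [[0.615, -0.001, 0.789], [-0.789, 0.001, 0.615], [-0.001, -1.0, -0.001]]
force: [0.1, -0.0, -2.4]
opening: 0.179
```

>>> arm_command:
  translation:
    - [-0.2,0.04,0.33]
    - [-0.38,0.08,0.65]
    - [-0.543,0.121,0.942]
  rotation:
    - [0,0,0]
    - [0,0,0]
    - [0,0,0]
  grip: [1,1,1]

```text
time_s: 66.8
position: [0.5275, 0.0263, 0.2197]
tcp_rot: [[0.615, -0.001, 0.789], [-0.789, 0.0, 0.615], [-0.001, -1.0, -0.001]]
force: [0.4, -1.1, -1.8]
opening: 0.18
```

>>> arm_command:
  translation:
    - [-0.2,0.04,0.33]
    - [-0.38,0.08,0.65]
    - [-0.543,0.121,0.942]
  rotation:
    - [0,0,0]
    - [0,0,0]
    - [0,0,0]
  grip: [1,1,1]

```text
time_s: 67.1
position: [0.5601, 0.1069, 0.2099]
tcp_rot: [[0.615, -0.001, 0.789], [-0.789, 0.0, 0.615], [-0.001, -1.0, -0.001]]
force: [0.0, -0.2, -2.5]
opening: 0.172
```

>>> arm_command:
  translation:
    - [-0.2,0.04,0.33]
    - [-0.38,0.08,0.65]
    - [-0.543,0.121,0.942]
    - [-0.543,0.121,0.942]
    - [-0.543,0.121,0.942]
  rotation:
    - [0,0,0]
    - [0,0,0]
    - [0,0,0]
    - [0,0,0]
    - [0,0,0]
  grip: [1,1,1,1,1]

```text
time_s: 67.6
position: [0.5919, 0.1864, 0.2001]
tcp_rot: [[0.616, -0.003, 0.787], [-0.787, -0.001, 0.616], [-0.001, -1.0, -0.003]]
force: [-0.6, -1.3, -1.9]
opening: 0.169
```

>>> arm_command:
  translation:
    - [0,0,0]
    - [0,0,0]
    - [0,0,0]
    - [0,0,0]
  rotation:
    - [0,0,0]
    - [0,0,0]
    - [0,0,0]
    - [0,0,0]
  grip: [1,1,1,1]

```text
time_s: 68.0
position: [0.5927, 0.1856, 0.2017]
tcp_rot: [[0.616, 0.0, 0.788], [-0.788, 0.0, 0.616], [0.0, -1.0, 0.0]]
force: [-0.3, -0.4, -2.1]
opening: 0.178
```

```bash
python3 pl.py 0 .15;python3 c.py w12
```

```text
t 68.0 pos [0.5927 0.1856 0.2017] yaw 37.99 tilt [0. 0.] F [-0.3 -0.4 -2.1] op 0.178 q [  7.  31.  84.  -0.  65. -31.]
   (np.float64(0.5925254227696647), np.float64(0.1864677128271308), 0.2, 38.0) -> 1 x [-0.01, 0.021, 0.005] rows 1
   (np.float64(0.5925254227696647), np.float64(0.1864677128271308), 0.15, 38.0) -> 1 x [0.0, 0.625, 0.0] rows 2
t 68.0 pos [0.5927 0.1856 0.2017] yaw 37.99 tilt [0. 0.] F [-0.3 -0.4 -2.1] op 0.178 q [  7.  31.  84.  -0.  65. -31.]
```

View pics/w12.png

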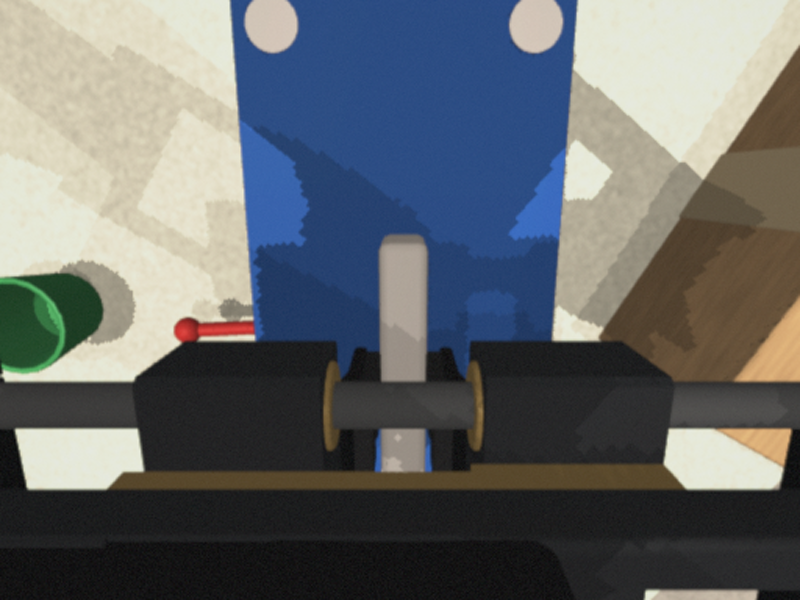

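>>> arm_command:
  translation:
    - [-0.01,0.2,0.005]
    - [-0.01,0.4,0.005]
    - [-0.01,0.58,0.005]
    - [-0.01,0.58,0.005]
    - [-0.01,0.58,0.005]
  rotation:
    - [0,0,0]
    - [0,0,0]
    - [0,0,0]
    - [0,0,0]
    - [0,0,0]
  grip: [1,1,1,1,1]

```text
time_s: 68.55
position: [0.5925, 0.187, 0.1549]
tcp_rot: [[0.616, -0.0, 0.787], [-0.787, -0.0, 0.616], [-0.0, -1.0, -0.0]]
force: [0.3, -0.4, -1.6]
opening: 0.176
```

>>> arm_command:
  translation:
    - [0,0,0]
    - [0,0,0]
    - [0,0,0]
  rotation:
    - [0,0,0]
    - [0,0,0]
    - [0,0,0]
  grip: [1,1,1]

```text
time_s: 68.85
position: [0.5929, 0.1871, 0.1558]
tcp_rot: [[0.617, 0.001, 0.787], [-0.787, 0.0, 0.617], [0.001, -1.0, 0.001]]
force: [-0.4, -0.1, -1.7]
opening: 0.175
```

>>> arm_command:
  translation:
    - [0,0.03,0]
    - [0,0.06,0]
    - [0,0.06,0]
    - [0,0.06,0]
  rotation:
    - [0,0,0]
    - [0,0,0]
    - [0,0,0]
    - [0,0,0]
  grip: [1,1,1,1]

```text
time_s: 69.25
position: [0.5924, 0.187, 0.1501]
tcp_rot: [[0.616, -0.0, 0.787], [-0.787, -0.0, 0.616], [-0.0, -1.0, -0.0]]
force: [0.5, 0.6, -1.7]
opening: 0.177
```

>>> arm_command:
  translation:
    - [0,0.03,0]
    - [0,0.05,0]
    - [0,0.05,0]
    - [0,0.05,0]
  rotation:
    - [0,0,0]
    - [0,0,0]
    - [0,0,0]
    - [0,0,0]
  grip: [1,1,1,1]

```text
time_s: 69.65
position: [0.5929, 0.1868, 0.1463]
tcp_rot: [[0.616, 0.001, 0.787], [-0.787, -0.0, 0.616], [0.001, -1.0, 0.0]]
force: [1.6, -0.2, -2.0]
opening: 0.177
```

>>> arm_command:
  translation:
    - [0,0.02,0]
    - [0,0.04,0]
    - [0,0.04,0]
    - [0,0.04,0]
  rotation:
    - [0,0,0]
    - [0,0,0]
    - [0,0,0]
    - [0,0,0]
  grip: [1,1,1,1]

```text
time_s: 70.05
position: [0.5927, 0.1869, 0.1429]
tcp_rot: [[0.617, 0.0, 0.787], [-0.787, -0.0, 0.617], [0.0, -1.0, 0.0]]
force: [1.0, -2.0, -2.2]
opening: 0.174
```

>>> arm_command:
  translation:
    - [0,0.02,0]
    - [0,0.04,0]
    - [0,0.04,0]
    - [0,0.04,0]
  rotation:
    - [0,0,0]
    - [0,0,0]
    - [0,0,0]
    - [0,0,0]
  grip: [1,1,1,1]

```text
time_s: 70.45
position: [0.5929, 0.1868, 0.1399]
tcp_rot: [[0.617, 0.001, 0.787], [-0.787, -0.0, 0.617], [0.001, -1.0, 0.0]]
force: [1.7, -2.8, -1.7]
opening: 0.177
```

>>> arm_command:
  translation:
    - [0,0.02,0]
    - [0,0.02,0]
    - [0,0.02,0]
  rotation:
    - [0,0,0]
    - [0,0,0]
    - [0,0,0]
  grip: [1,1,1]

```text
time_s: 70.75
position: [0.5931, 0.1866, 0.1393]
tcp_rot: [[0.617, 0.002, 0.787], [-0.787, -0.001, 0.617], [0.001, -1.0, 0.001]]
force: [1.2, -4.7, 4.9]
opening: 0.172
```

>>> arm_command:
  translation:
    - [0,0,0]
    - [0,0,0]
    - [0,0,0]
    - [0,0,0]
    - [0,0,0]
  rotation:
    - [0,0,0]
    - [0,0,0]
    - [0,0,0]
    - [0,0,0]
    - [0,0,0]
  grip: [0,0,0,0,0]

```text
time_s: 71.25
position: [0.5921, 0.1874, 0.1379]
tcp_rot: [[0.617, -0.001, 0.787], [-0.787, 0.0, 0.617], [-0.001, -1.0, -0.001]]
force: [0.3, 1.2, 0.8]
opening: 0.478
```

>>> arm_command:
  translation:
    - [0,-0.3,0]
    - [0,-0.6,0]
    - [0,-0.9,0]
    - [0,-0.9,0]
  rotation:
    - [0,0,0]
    - [0,0,0]
    - [0,0,0]
    - [0,0,0]
  grip: [1,1,1,1]

```text
time_s: 71.65
position: [0.5949, 0.1876, 0.2138]
tcp_rot: [[0.617, 0.008, 0.787], [-0.787, 0.001, 0.617], [0.004, -1.0, 0.007]]
force: [0.2, 0.2, -0.4]
opening: 0.223
```

```bash
cat > pr.py <<'E'
from m import *
q=np.load('mag.npy')
for i,(x,y) in enumerate([(-.045,.116),(.045,.116),(.045,-.116),(-.045,-.116)]):
    p=W(q,(x,y,0));print(i,p[:2].round(4))
P=[W(q,(x,y,0)) for x,y in [(-.045,.116),(.045,.116),(.045,-.116),(-.045,-.116)]]
plan(*[(round(p[0],4),round(p[1],4),.22,38.) for p in P])
E
python3 pr.py; python3 c.py w13 cover_corner0
```

```text
0 [0.4856 0.2502]
1 [0.5566 0.3056]
2 [0.6994 0.1228]
3 [0.6285 0.0674]
t 71.7 pos [0.5949 0.1876 0.2138] yaw 38.07 tilt [0.004 0.007] F [ 0.2  0.2 -0.4] op 0.223 q [  7.  30.  83.   0.  66. -31.]
   (np.float64(0.4856), np.float64(0.2502), 0.22, 38.0) -> 2 x [-0.729, -0.039, -0.297] rows 2
   (np.float64(0.5566), np.float64(0.3056), 0.22, 38.0) -> 2 x [0.0, 0.0, 0.563] rows 1
   (np.float64(0.6994), np.float64(0.1228), 0.22, 38.0) -> 3 x [0.967, 0.0, -0.0] rows 2
   (np.float64(0.6285), np.float64(0.0674), 0.22, 38.0) -> 2 x [0.0, 0.0, -0.562] rows 1
t 71.7 pos [0.5949 0.1876 0.2138] yaw 38.07 tilt [0.004 0.007] F [ 0.2  0.2 -0.4] op 0.223 q [  7.  30.  83.   0.  66. -31.]
cover_corner0 [(0.91, [193.1, 46.6]), (0.82, [311.9, 44.7])]
```

>>> arm_command:
  translation:
    - [-0.36,0,-0.14]
    - [-0.725,0,-0.281]
    - [-0.725,0,-0.281]
  rotation:
    - [0,0,0]
    - [0,0,0]
    - [0,0,0]
  grip: [1,1,1]

```text
time_s: 72.05
position: [0.5336, 0.2201, 0.208]
tcp_rot: [[0.618, -0.009, 0.786], [-0.786, -0.001, 0.618], [-0.005, -1.0, -0.007]]
force: [0.3, -0.2, -0.0]
opening: 0.01
```

>>> arm_command:
  translation:
    - [-0.36,0,-0.14]
    - [-0.725,0,-0.281]
    - [-0.725,0,-0.281]
    - [-0.725,0,-0.281]
  rotation:
    - [0,0,0]
    - [0,0,0]
    - [0,0,0]
    - [0,0,0]
  grip: [1,1,1,1]

```text
time_s: 72.45
position: [0.4853, 0.2507, 0.2094]
tcp_rot: [[0.617, -0.001, 0.787], [-0.787, -0.001, 0.617], [-0.0, -1.0, -0.001]]
force: [-0.1, -0.4, -0.4]
opening: 0.007
```

>>> arm_command:
  translation:
    - [0,0.25,0]
    - [0,0.5,0]
    - [0,0.75,0]
    - [0,0.83,0]
    - [0,0.83,0]
  rotation:
    - [0,0,0]
    - [0,0,0]
    - [0,0,0]
    - [0,0,0]
    - [0,0,0]
  grip: [1,1,1,1,1]

```text
time_s: 72.95
position: [0.4859, 0.2499, 0.1426]
tcp_rot: [[0.616, -0.002, 0.788], [-0.788, -0.001, 0.616], [-0.001, -1.0, -0.002]]
force: [0.2, -0.1, 0.2]
opening: 0.008
```

>>> arm_command:
  translation:
    - [0,0.02,0]
    - [0,0.04,0]
    - [0,0.06,0]
    - [0,0.06,0]
  rotation:
    - [0,0,0]
    - [0,0,0]
    - [0,0,0]
    - [0,0,0]
  grip: [1,1,1,1]

```text
time_s: 73.35
position: [0.4858, 0.2507, 0.1395]
tcp_rot: [[0.617, 0.001, 0.787], [-0.787, 0.0, 0.617], [0.0, -1.0, 0.001]]
force: [-0.6, -0.1, -0.6]
opening: 0.006
```

>>> arm_command:
  translation:
    - [0,0.02,0]
    - [0,0.04,0]
    - [0,0.05,0]
    - [0,0.05,0]
  rotation:
    - [0,0,0]
    - [0,0,0]
    - [0,0,0]
    - [0,0,0]
  grip: [1,1,1,1]

```text
time_s: 73.75
position: [0.4855, 0.2507, 0.1349]
tcp_rot: [[0.616, -0.0, 0.787], [-0.787, -0.0, 0.616], [-0.0, -1.0, -0.0]]
force: [1.1, 0.2, 0.1]
opening: 0.005
```

>>> arm_command:
  translation:
    - [0,0.02,0]
    - [0,0.05,0]
    - [0,0.08,0]
    - [0,0.08,0]
  rotation:
    - [0,0,0]
    - [0,0,0]
    - [0,0,0]
    - [0,0,0]
  grip: [1,1,1,1]

```text
time_s: 74.15
position: [0.4853, 0.2506, 0.1282]
tcp_rot: [[0.616, -0.001, 0.787], [-0.787, -0.0, 0.616], [-0.0, -1.0, -0.001]]
force: [-0.5, -0.0, -0.2]
opening: 0.005
```

>>> arm_command:
  translation:
    - [0,0.02,0]
    - [0,0.04,0]
    - [0,0.05,0]
    - [0,0.05,0]
  rotation:
    - [0,0,0]
    - [0,0,0]
    - [0,0,0]
    - [0,0,0]
  grip: [1,1,1,1]

```text
time_s: 74.55
position: [0.4855, 0.2506, 0.1246]
tcp_rot: [[0.616, -0.0, 0.787], [-0.787, -0.0, 0.616], [-0.0, -1.0, -0.0]]
force: [0.2, -0.4, 0.6]
opening: 0.001
```

>>> arm_command:
  translation:
    - [0,0.02,0]
    - [0,0.04,0]
    - [0,0.05,0]
    - [0,0.05,0]
  rotation:
    - [0,0,0]
    - [0,0,0]
    - [0,0,0]
    - [0,0,0]
  grip: [1,1,1,1]

```text
time_s: 74.95
position: [0.4855, 0.2506, 0.1205]
tcp_rot: [[0.617, -0.0, 0.787], [-0.787, -0.0, 0.617], [-0.0, -1.0, -0.0]]
force: [-0.4, 0.3, -0.6]
opening: 0.007
```

>>> arm_command:
  translation:
    - [0,0.02,0]
    - [0,0.04,0]
    - [0,0.04,0]
  rotation:
    - [0,0,0]
    - [0,0,0]
    - [0,0,0]
  grip: [1,1,1]

```text
time_s: 75.25
position: [0.4854, 0.2506, 0.1173]
tcp_rot: [[0.617, -0.0, 0.787], [-0.787, -0.0, 0.617], [-0.0, -1.0, -0.0]]
force: [0.1, 0.1, -0.5]
opening: 0.003
```

>>> arm_command:
  translation:
    - [0,0.02,0]
    - [0,0.03,0]
    - [0,0.03,0]
  rotation:
    - [0,0,0]
    - [0,0,0]
    - [0,0,0]
  grip: [1,1,1]

```text
time_s: 75.55
position: [0.4855, 0.2506, 0.1149]
tcp_rot: [[0.617, -0.0, 0.787], [-0.787, -0.0, 0.617], [-0.0, -1.0, -0.0]]
force: [0.1, -1.1, -1.2]
opening: 0.006
```

```bash
python3 c.py w14 cover_corner0; python3 -c "
from h import *
c=cap('side');a=cv2.resize(cv2.imread('pics/w14.png'),(600,450))
s=cv2.resize(c['image'][110:250,130:290],(514,450),interpolation=cv2.INTER_CUBIC)
cv2.imwrite('pics/ws3.png',cv2.resize(np.hstack([a,s]),(800,323)))"
```

```text
t 75.5 pos [0.4855 0.2506 0.1149] yaw 38.06 tilt [-0. -0.] F [ 0.1 -1.1 -1.2] op 0.006 q [ 16.  33.  99.  -0.  48. -22.]
cover_corner0 [(0.69, [421.0, 234.8])]
```

View pics/ws3.png

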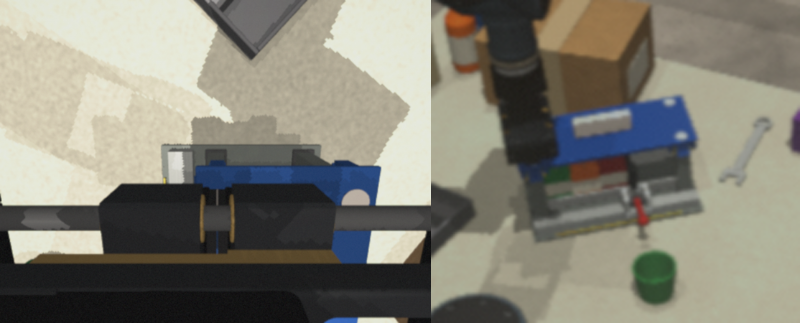

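>>> arm_command:
  translation:
    - [0,0.015,0]
    - [0,0.025,0]
    - [0,0.025,0]
  rotation:
    - [0,0,0]
    - [0,0,0]
    - [0,0,0]
  grip: [1,1,1]

```text
time_s: 76.0
position: [0.4857, 0.2508, 0.1137]
tcp_rot: [[0.616, 0.0, 0.787], [-0.787, 0.0, 0.616], [0.0, -1.0, 0.0]]
force: [-1.3, -0.9, 4.9]
opening: 0.002
```

>>> arm_command:
  translation:
    - [0,0.015,0]
    - [0,0.025,0]
    - [0,0.025,0]
  rotation:
    - [0,0,0]
    - [0,0,0]
    - [0,0,0]
  grip: [1,1,1]

```text
time_s: 76.3
position: [0.4852, 0.2507, 0.1115]
tcp_rot: [[0.616, -0.001, 0.787], [-0.787, 0.0, 0.616], [-0.0, -1.0, -0.0]]
force: [-1.7, -0.4, 4.7]
opening: 0.01
```

>>> arm_command:
  translation:
    - [0,0.015,0]
    - [0,0.025,0]
    - [0,0.025,0]
  rotation:
    - [0,0,0]
    - [0,0,0]
    - [0,0,0]
  grip: [1,1,1]

```text
time_s: 76.6
position: [0.4849, 0.2506, 0.1088]
tcp_rot: [[0.617, -0.001, 0.787], [-0.787, -0.0, 0.617], [-0.001, -1.0, -0.001]]
force: [-2.2, 0.1, 1.8]
opening: 0.009
```

>>> arm_command:
  translation:
    - [0,0.015,0]
    - [0,0.025,0]
    - [0,0.025,0]
  rotation:
    - [0,0,0]
    - [0,0,0]
    - [0,0,0]
  grip: [1,1,1]

```text
time_s: 76.9
position: [0.4861, 0.2507, 0.1068]
tcp_rot: [[0.616, 0.001, 0.787], [-0.787, 0.0, 0.616], [0.0, -1.0, 0.001]]
force: [-0.3, 0.2, 0.9]
opening: 0.007
```

>>> arm_command:
  translation:
    - [0,0.015,0]
    - [0,0.025,0]
    - [0,0.025,0]
  rotation:
    - [0,0,0]
    - [0,0,0]
    - [0,0,0]
  grip: [1,1,1]

```text
time_s: 77.2
position: [0.4862, 0.2508, 0.1055]
tcp_rot: [[0.616, 0.001, 0.787], [-0.787, 0.0, 0.616], [0.001, -1.0, 0.001]]
force: [-0.1, 0.3, 3.9]
opening: 0.006
```

>>> arm_command:
  translation:
    - [0,0.015,0]
    - [0,0.025,0]
    - [0,0.025,0]
  rotation:
    - [0,0,0]
    - [0,0,0]
    - [0,0,0]
  grip: [1,1,1]

```text
time_s: 77.5
position: [0.4864, 0.2509, 0.105]
tcp_rot: [[0.617, 0.002, 0.787], [-0.787, 0.0, 0.617], [0.001, -1.0, 0.002]]
force: [-3.6, -0.3, 13.3]
opening: 0.008
```

>>> arm_command:
  translation:
    - [0,0.01,0]
    - [0,0.01,0]
    - [0,-0.2,0]
    - [0,-0.32,0]
  rotation:
    - [0,0,0]
    - [0,0,0]
    - [0,0,0]
    - [0,0,0]
  grip: [1,1,1,1]

```text
time_s: 77.9
position: [0.4858, 0.2507, 0.1294]
tcp_rot: [[0.617, 0.001, 0.787], [-0.787, 0.0, 0.617], [0.0, -1.0, 0.001]]
force: [-0.2, 0.5, -0.7]
opening: 0.001
```

>>> arm_command:
  translation:
    - [0,0,0.28]
    - [0,0,0.5625]
    - [0,0,0.84]
    - [0,0,1.0]
    - [0,0,1.0]
  rotation:
    - [0,0,0]
    - [0,0,0]
    - [0,0,0]
    - [0,0,0]
    - [0,0,0]
  grip: [1,1,1,1,1]

```text
time_s: 78.4
position: [0.5501, 0.3009, 0.1284]
tcp_rot: [[0.617, 0.002, 0.787], [-0.787, 0.001, 0.617], [0.001, -1.0, 0.002]]
force: [0.4, -0.3, -0.3]
opening: 0.005
```

>>> arm_command:
  translation:
    - [0,0,0.125]
    - [0,0,0.125]
    - [0,0.07,0.125]
    - [0,0.15,0.125]
    - [0,0.15,0.125]
  rotation:
    - [0,0,0]
    - [0,0,0]
    - [0,0,0]
    - [0,0,0]
    - [0,0,0]
  grip: [1,1,1,1,1]

```text
time_s: 78.9
position: [0.5552, 0.3055, 0.1154]
tcp_rot: [[0.616, -0.003, 0.787], [-0.787, -0.001, 0.616], [-0.001, -1.0, -0.003]]
force: [-0.3, 0.0, 0.8]
opening: 0.006
```

>>> arm_command:
  translation:
    - [0,0.015,0]
    - [0,0.03,0]
    - [0,0.045,0]
    - [0,0.06,0]
    - [0,0.06,0]
  rotation:
    - [0,0,0]
    - [0,0,0]
    - [0,0,0]
    - [0,0,0]
    - [0,0,0]
  grip: [1,1,1,1,1]

```text
time_s: 79.4
position: [0.5569, 0.3062, 0.1122]
tcp_rot: [[0.617, 0.001, 0.787], [-0.787, 0.0, 0.617], [0.001, -1.0, 0.001]]
force: [0.1, -0.4, 2.0]
opening: 0.004
```

>>> arm_command:
  translation:
    - [0,0.015,0]
    - [0,0.03,0]
    - [0,0.045,0]
    - [0,0.06,0]
    - [0,0.06,0]
  rotation:
    - [0,0,0]
    - [0,0,0]
    - [0,0,0]
    - [0,0,0]
    - [0,0,0]
  grip: [1,1,1,1,1]

```text
time_s: 79.9
position: [0.556, 0.306, 0.1065]
tcp_rot: [[0.617, -0.001, 0.787], [-0.787, -0.0, 0.617], [-0.0, -1.0, -0.001]]
force: [0.1, -0.6, -0.4]
opening: 0.007
```

>>> arm_command:
  translation:
    - [0,0.015,0]
    - [0,0.03,0]
    - [0,0.045,0]
    - [0,0.045,0]
  rotation:
    - [0,0,0]
    - [0,0,0]
    - [0,0,0]
    - [0,0,0]
  grip: [1,1,1,1]

```text
time_s: 80.3
position: [0.5565, 0.3062, 0.1043]
tcp_rot: [[0.617, 0.0, 0.787], [-0.787, 0.0, 0.617], [0.0, -1.0, 0.0]]
force: [-1.2, -1.0, 3.2]
opening: 0.005
```

>>> arm_command:
  translation:
    - [0,0.015,0]
    - [0,0.025,0]
    - [0,0.025,0]
  rotation:
    - [0,0,0]
    - [0,0,0]
    - [0,0,0]
  grip: [1,1,1]

```text
time_s: 80.6
position: [0.5565, 0.3062, 0.104]
tcp_rot: [[0.617, 0.001, 0.787], [-0.787, 0.0, 0.617], [0.001, -1.0, 0.001]]
force: [-4.6, -1.4, 12.7]
opening: 0.002
```

>>> arm_command:
  translation:
    - [0,0,0]
    - [0,-0.2,0]
    - [0,-0.35,0]
    - [0,-0.35,0]
  rotation:
    - [0,0,0]
    - [0,0,0]
    - [0,0,0]
    - [0,0,0]
  grip: [1,1,1,1]

```text
time_s: 81.0
position: [0.5579, 0.3067, 0.1314]
tcp_rot: [[0.617, 0.004, 0.787], [-0.787, 0.001, 0.617], [0.001, -1.0, 0.004]]
force: [-0.6, 0.3, 0.2]
opening: 0.005
```

>>> arm_command:
  translation:
    - [0.48,0,0]
    - [0.967,0,0]
    - [0.967,0,0]
  rotation:
    - [0,0,0]
    - [0,0,0]
    - [0,0,0]
  grip: [1,1,1]

```text
time_s: 81.3
position: [0.6078, 0.2416, 0.1291]
tcp_rot: [[0.613, 0.003, 0.79], [-0.79, -0.001, 0.613], [0.003, -1.0, 0.002]]
force: [0.1, -0.2, 0.6]
opening: 0.006
```

>>> arm_command:
  translation:
    - [0.48,0,0]
    - [0.967,0,0]
    - [0.967,0,0]
  rotation:
    - [0,0,0]
    - [0,0,0]
    - [0,0,0]
  grip: [1,1,1]

```text
time_s: 81.6
position: [0.6552, 0.1805, 0.129]
tcp_rot: [[0.613, 0.003, 0.79], [-0.79, -0.001, 0.613], [0.003, -1.0, 0.002]]
force: [-0.3, -0.2, -0.2]
opening: 0.007
```

>>> arm_command:
  translation:
    - [0.48,0,0]
    - [0.967,0,0]
    - [0.967,0,0]
    - [0.967,0,0]
  rotation:
    - [0,0,0]
    - [0,0,0]
    - [0,0,0]
    - [0,0,0]
  grip: [1,1,1,1]

```text
time_s: 82.0
position: [0.6989, 0.1234, 0.1285]
tcp_rot: [[0.615, -0.002, 0.788], [-0.788, 0.001, 0.615], [-0.002, -1.0, -0.001]]
force: [-0.5, -0.5, -0.1]
opening: 0.005
```

>>> arm_command:
  translation:
    - [0,0,0]
    - [0,0.05,0]
    - [0,0.1,0]
    - [0,0.15,0]
    - [0,0.15,0]
  rotation:
    - [0,0,0]
    - [0,0,0]
    - [0,0,0]
    - [0,0,0]
    - [0,0,0]
  grip: [1,1,1,1,1]

```text
time_s: 82.5
position: [0.6986, 0.1239, 0.1164]
tcp_rot: [[0.617, -0.002, 0.787], [-0.787, -0.0, 0.617], [-0.001, -1.0, -0.002]]
force: [-0.5, 0.1, 0.9]
opening: 0.006
```

>>> arm_command:
  translation:
    - [0,0.015,0]
    - [0,0.03,0]
    - [0,0.045,0]
    - [0,0.06,0]
    - [0,0.06,0]
  rotation:
    - [0,0,0]
    - [0,0,0]
    - [0,0,0]
    - [0,0,0]
    - [0,0,0]
  grip: [1,1,1,1,1]

```text
time_s: 83.0
position: [0.7, 0.1237, 0.1143]
tcp_rot: [[0.616, 0.001, 0.787], [-0.787, 0.0, 0.616], [0.001, -1.0, 0.001]]
force: [-3.0, 0.4, 5.0]
opening: 0.004
```

>>> arm_command:
  translation:
    - [0,0.015,0]
    - [0,0.03,0]
    - [0,0.045,0]
    - [0,0.06,0]
    - [0,0.06,0]
  rotation:
    - [0,0,0]
    - [0,0,0]
    - [0,0,0]
    - [0,0,0]
    - [0,0,0]
  grip: [1,1,1,1,1]

```text
time_s: 83.5
position: [0.6999, 0.1234, 0.1086]
tcp_rot: [[0.616, 0.001, 0.787], [-0.787, -0.0, 0.616], [0.001, -1.0, 0.001]]
force: [-0.2, 0.8, -0.6]
opening: 0.006
```

>>> arm_command:
  translation:
    - [0,0.015,0]
    - [0,0.03,0]
    - [0,0.045,0]
    - [0,0.045,0]
  rotation:
    - [0,0,0]
    - [0,0,0]
    - [0,0,0]
    - [0,0,0]
  grip: [1,1,1,1]

```text
time_s: 83.9
position: [0.6994, 0.1234, 0.1038]
tcp_rot: [[0.616, -0.001, 0.787], [-0.787, -0.0, 0.616], [-0.0, -1.0, -0.0]]
force: [0.8, 0.1, 0.6]
opening: 0.005
```

>>> arm_command:
  translation:
    - [0,0.015,0]
    - [0,0.025,0]
    - [0,0.025,0]
  rotation:
    - [0,0,0]
    - [0,0,0]
    - [0,0,0]
  grip: [1,1,1]

```text
time_s: 84.2
position: [0.6996, 0.1234, 0.1036]
tcp_rot: [[0.617, 0.0, 0.787], [-0.787, -0.0, 0.617], [0.0, -1.0, 0.0]]
force: [-1.9, -0.9, 5.8]
opening: 0.005
```

>>> arm_command:
  translation:
    - [0,0.01,0]
    - [0,0.015,0]
    - [0,0.015,0]
  rotation:
    - [0,0,0]
    - [0,0,0]
    - [0,0,0]
  grip: [1,1,1]

```text
time_s: 84.5
position: [0.6996, 0.1234, 0.1035]
tcp_rot: [[0.617, 0.001, 0.787], [-0.787, -0.0, 0.617], [0.001, -1.0, 0.0]]
force: [-3.3, -0.5, 10.0]
opening: 0.003
```

>>> arm_command:
  translation:
    - [0,0,0]
    - [0,-0.2,0]
    - [0,-0.38,0]
    - [0,-0.38,0]
  rotation:
    - [0,0,0]
    - [0,0,0]
    - [0,0,0]
    - [0,0,0]
  grip: [1,1,1,1]

```text
time_s: 84.9
position: [0.7018, 0.1235, 0.1348]
tcp_rot: [[0.617, 0.006, 0.787], [-0.787, 0.0, 0.617], [0.004, -1.0, 0.005]]
force: [1.6, 0.3, 0.5]
opening: 0.0
```

>>> arm_command:
  translation:
    - [0,0,-0.28]
    - [0,0,-0.5625]
    - [0,0,-0.84]
    - [0,0,-1.0]
    - [0,0,-1.0]
  rotation:
    - [0,0,0]
    - [0,0,0]
    - [0,0,0]
    - [0,0,0]
    - [0,0,0]
  grip: [1,1,1,1,1]

```text
time_s: 85.4
position: [0.6354, 0.0733, 0.1314]
tcp_rot: [[0.615, -0.001, 0.788], [-0.788, 0.0, 0.615], [-0.001, -1.0, -0.001]]
force: [-0.2, 0.1, -0.0]
opening: 0.006
```

>>> arm_command:
  translation:
    - [0,0,-0.125]
    - [0,0,-0.125]
    - [0,0.07,-0.125]
    - [0,0.15,-0.125]
    - [0,0.15,-0.125]
  rotation:
    - [0,0,0]
    - [0,0,0]
    - [0,0,0]
    - [0,0,0]
    - [0,0,0]
  grip: [1,1,1,1,1]

```text
time_s: 85.9
position: [0.6281, 0.0683, 0.118]
tcp_rot: [[0.617, -0.002, 0.787], [-0.787, 0.0, 0.617], [-0.002, -1.0, -0.002]]
force: [1.1, 0.1, 0.2]
opening: 0.006
```

>>> arm_command:
  translation:
    - [0,0.015,0]
    - [0,0.03,0]
    - [0,0.045,0]
    - [0,0.06,0]
    - [0,0.06,0]
  rotation:
    - [0,0,0]
    - [0,0,0]
    - [0,0,0]
    - [0,0,0]
    - [0,0,0]
  grip: [1,1,1,1,1]

```text
time_s: 86.4
position: [0.6286, 0.0679, 0.1146]
tcp_rot: [[0.616, -0.0, 0.787], [-0.787, 0.0, 0.616], [-0.0, -1.0, -0.0]]
force: [0.0, -0.3, -0.2]
opening: 0.003
```

>>> arm_command:
  translation:
    - [0,0.015,0]
    - [0,0.03,0]
    - [0,0.045,0]
    - [0,0.06,0]
    - [0,0.06,0]
  rotation:
    - [0,0,0]
    - [0,0,0]
    - [0,0,0]
    - [0,0,0]
    - [0,0,0]
  grip: [1,1,1,1,1]

```text
time_s: 86.9
position: [0.6285, 0.0679, 0.1097]
tcp_rot: [[0.616, -0.0, 0.787], [-0.787, 0.0, 0.616], [-0.0, -1.0, -0.0]]
force: [-0.4, -0.8, -0.2]
opening: 0.003
```

>>> arm_command:
  translation:
    - [0,0.015,0]
    - [0,0.03,0]
    - [0,0.045,0]
    - [0,0.045,0]
  rotation:
    - [0,0,0]
    - [0,0,0]
    - [0,0,0]
    - [0,0,0]
  grip: [1,1,1,1]

```text
time_s: 87.3
position: [0.6285, 0.068, 0.1061]
tcp_rot: [[0.617, -0.0, 0.787], [-0.787, 0.0, 0.617], [-0.0, -1.0, -0.0]]
force: [-0.7, -0.4, 0.1]
opening: 0.003
```

>>> arm_command:
  translation:
    - [0,0.015,0]
    - [0,0.03,0]
    - [0,0.03,0]
  rotation:
    - [0,0,0]
    - [0,0,0]
    - [0,0,0]
  grip: [1,1,1]

```text
time_s: 87.6
position: [0.6285, 0.0679, 0.1037]
tcp_rot: [[0.617, -0.0, 0.787], [-0.787, 0.0, 0.617], [-0.0, -1.0, -0.0]]
force: [0.5, -0.5, 0.9]
opening: 0.005
```

>>> arm_command:
  translation:
    - [0,0.015,0]
    - [0,0.025,0]
    - [0,0.025,0]
  rotation:
    - [0,0,0]
    - [0,0,0]
    - [0,0,0]
  grip: [1,1,1]

```text
time_s: 87.9
position: [0.6287, 0.0679, 0.1035]
tcp_rot: [[0.617, 0.0, 0.787], [-0.787, -0.0, 0.617], [0.0, -1.0, 0.0]]
force: [-1.9, -0.1, 8.3]
opening: 0.003
```

>>> arm_command:
  translation:
    - [0,0.01,0]
    - [0,0.015,0]
    - [0,0.015,0]
  rotation:
    - [0,0,0]
    - [0,0,0]
    - [0,0,0]
  grip: [1,1,1]

```text
time_s: 88.2
position: [0.6287, 0.068, 0.1035]
tcp_rot: [[0.617, 0.001, 0.787], [-0.787, -0.0, 0.617], [0.001, -1.0, 0.0]]
force: [-4.2, 0.5, 13.6]
opening: 0.008
```

>>> arm_command:
  translation:
    - [0,0,0]
    - [0,-0.2,0]
    - [0,-0.35,0]
    - [0,-0.35,0]
  rotation:
    - [0,0,0]
    - [0,0,0]
    - [0,0,0]
    - [0,0,0]
  grip: [1,1,1,1]

```text
time_s: 88.6
position: [0.6303, 0.0679, 0.1307]
tcp_rot: [[0.617, 0.005, 0.787], [-0.787, -0.0, 0.617], [0.003, -1.0, 0.003]]
force: [-0.7, -0.4, 0.5]
opening: 0.003
```

>>> arm_command:
  translation:
    - [-0.48,0,0]
    - [-0.967,0,0]
    - [-0.967,0,0]
  rotation:
    - [0,0,0]
    - [0,0,0]
    - [0,0,0]
  grip: [1,1,1]

```text
time_s: 88.9
position: [0.5761, 0.1321, 0.1276]
tcp_rot: [[0.619, -0.007, 0.785], [-0.785, 0.001, 0.619], [-0.005, -1.0, -0.005]]
force: [0.2, -0.5, -0.7]
opening: 0.005
```

>>> arm_command:
  translation:
    - [-0.48,0,0]
    - [-0.967,0,0]
    - [-0.967,0,0]
  rotation:
    - [0,0,0]
    - [0,0,0]
    - [0,0,0]
  grip: [1,1,1]

```text
time_s: 89.2
position: [0.5293, 0.1923, 0.1279]
tcp_rot: [[0.62, -0.005, 0.785], [-0.785, 0.0, 0.62], [-0.003, -1.0, -0.004]]
force: [0.6, -0.0, -0.2]
opening: 0.006
```

>>> arm_command:
  translation:
    - [-0.48,0,0]
    - [-0.967,0,0]
    - [-0.967,0,0]
    - [-0.967,0,0]
  rotation:
    - [0,0,0]
    - [0,0,0]
    - [0,0,0]
    - [0,0,0]
  grip: [1,1,1,1]

```text
time_s: 89.6
position: [0.4862, 0.2508, 0.1285]
tcp_rot: [[0.618, 0.001, 0.786], [-0.786, -0.0, 0.618], [0.001, -1.0, 0.001]]
force: [-0.0, -0.1, 0.3]
opening: 0.004
```

>>> arm_command:
  translation:
    - [0,0.07,0]
    - [0,0.15,0]
    - [0,0.22,0]
    - [0,0.28,0]
    - [0,0.28,0]
  rotation:
    - [0,0,0]
    - [0,0,0]
    - [0,0,0]
    - [0,0,0]
    - [0,0,0]
  grip: [1,1,1,1,1]

```text
time_s: 90.1
position: [0.4852, 0.2501, 0.1052]
tcp_rot: [[0.616, -0.002, 0.788], [-0.788, -0.001, 0.616], [-0.001, -1.0, -0.002]]
force: [0.1, -0.2, 0.2]
opening: 0.007
```

>>> arm_command:
  translation:
    - [0,0.015,0]
    - [0,0.03,0]
    - [0,0.045,0]
    - [0,0.06,0]
    - [0,0.06,0]
  rotation:
    - [0,0,0]
    - [0,0,0]
    - [0,0,0]
    - [0,0,0]
    - [0,0,0]
  grip: [1,1,1,1,1]

```text
time_s: 90.6
position: [0.4858, 0.2507, 0.1035]
tcp_rot: [[0.617, 0.001, 0.787], [-0.787, -0.0, 0.617], [0.001, -1.0, 0.001]]
force: [-2.8, -1.1, 11.8]
opening: 0.006
```

>>> arm_command:
  translation:
    - [0,0.01,0]
    - [0,0.01,0]
    - [0,0.01,0]
  rotation:
    - [0,0,0]
    - [0,0,0]
    - [0,0,0]
  grip: [1,1,1]

```text
time_s: 90.9
position: [0.4858, 0.2507, 0.1034]
tcp_rot: [[0.617, 0.002, 0.787], [-0.787, 0.0, 0.617], [0.001, -1.0, 0.001]]
force: [-4.0, -1.6, 16.7]
opening: 0.007
```

>>> arm_command:
  translation:
    - [0,0,0]
    - [0,-0.2,0]
    - [0,-0.35,0]
    - [0,-0.35,0]
  rotation:
    - [0,0,0]
    - [0,0,0]
    - [0,0,0]
    - [0,0,0]
  grip: [1,1,1,1]

```text
time_s: 91.3
position: [0.487, 0.2512, 0.1305]
tcp_rot: [[0.617, 0.004, 0.787], [-0.787, 0.001, 0.617], [0.002, -1.0, 0.004]]
force: [0.1, 0.2, 0.4]
opening: 0.004
```

>>> arm_command:
  translation:
    - [0,0,0.28]
    - [0,0,0.5625]
    - [0,0,0.84]
    - [0,0,1.0]
    - [0,0,1.0]
  rotation:
    - [0,0,0]
    - [0,0,0]
    - [0,0,0]
    - [0,0,0]
    - [0,0,0]
  grip: [1,1,1,1,1]

```text
time_s: 91.8
position: [0.55, 0.3009, 0.1281]
tcp_rot: [[0.617, 0.001, 0.787], [-0.787, 0.001, 0.617], [0.0, -1.0, 0.001]]
force: [-0.5, -0.6, -0.8]
opening: 0.005
```

>>> arm_command:
  translation:
    - [0,0.07,0.125]
    - [0,0.15,0.125]
    - [0,0.22,0.125]
    - [0,0.28,0.125]
    - [0,0.28,0.125]
  rotation:
    - [0,0,0]
    - [0,0,0]
    - [0,0,0]
    - [0,0,0]
    - [0,0,0]
  grip: [1,1,1,1,1]

```text
time_s: 92.3
position: [0.5553, 0.3056, 0.1051]
tcp_rot: [[0.616, -0.003, 0.787], [-0.787, -0.001, 0.616], [-0.001, -1.0, -0.003]]
force: [-0.7, 0.0, -0.5]
opening: 0.007
```

>>> arm_command:
  translation:
    - [0,0.015,0]
    - [0,0.03,0]
    - [0,0.045,0]
    - [0,0.06,0]
    - [0,0.06,0]
  rotation:
    - [0,0,0]
    - [0,0,0]
    - [0,0,0]
    - [0,0,0]
    - [0,0,0]
  grip: [1,1,1,1,1]

```text
time_s: 92.8
position: [0.5567, 0.3062, 0.1035]
tcp_rot: [[0.617, 0.001, 0.787], [-0.787, 0.0, 0.617], [0.001, -1.0, 0.001]]
force: [-3.3, -1.3, 9.5]
opening: 0.007
```

>>> arm_command:
  translation:
    - [0,0,0]
    - [0,-0.3,0]
    - [0,-1,0]
    - [0,-1,0]
  rotation:
    - [0,0,0]
    - [0,0,0]
    - [0,0,0]
    - [0,0,0]
  grip: [1,1,1,1]

```text
time_s: 93.2
position: [0.5603, 0.3076, 0.1877]
tcp_rot: [[0.617, 0.012, 0.787], [-0.787, 0.004, 0.617], [0.004, -1.0, 0.012]]
force: [0.5, 0.5, -0.1]
opening: 0.007
```

>>> arm_command:
  translation:
    - [-0.5,-0.4,0]
    - [-1,-0.8,0]
    - [-1,-0.8,0]
    - [-1,-0.8,0]
  rotation:
    - [0,0,0]
    - [0,0,0]
    - [0,0,0]
    - [0,0,0]
  grip: [1,1,1,1]

```text
time_s: 93.6
position: [0.5069, 0.37, 0.2465]
tcp_rot: [[0.618, 0.003, 0.786], [-0.786, 0.001, 0.618], [0.001, -1.0, 0.002]]
force: [0.1, -0.6, 0.5]
opening: 0.005
```

>>> arm_command:
  translation:
    - [-0.5,-0.4,0]
    - [-1,-0.8,0]
    - [-1,-0.8,0]
    - [-1,-0.8,0]
  rotation:
    - [0,0,0]
    - [0,0,0]
    - [0,0,0]
    - [0,0,0]
  grip: [1,1,1,1]

```text
time_s: 94.0
position: [0.4581, 0.4316, 0.3087]
tcp_rot: [[0.617, 0.0, 0.787], [-0.787, -0.001, 0.617], [0.001, -1.0, -0.001]]
force: [-0.3, 0.0, 0.3]
opening: 0.003
```

```bash
python3 -c "
from h import *
plan();im=[]
for n,r in (('side',(110,260,130,330)),('top',(110,260,110,310))):
    c=cap(n);i=c['image'][r[0]:r[1],r[2]:r[3]];im.append(cv2.resize(i,(400,300),interpolation=cv2.INTER_CUBIC))
cv2.imwrite('pics/fin.png',cv2.resize(np.hstack(im),(800,300)))"
```

```text
t 94.0 pos [0.4581 0.4316 0.3087] yaw 38.1 tilt [ 0.001 -0.001] F [-0.3  0.   0.3] op 0.003 q [33. 26. 75. -0. 79. -5.]
```

View pics/fin.png

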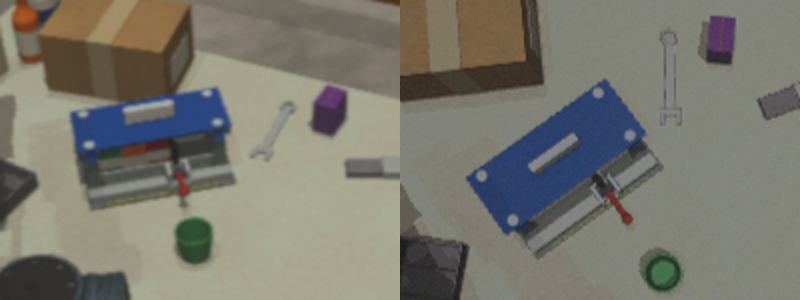

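```bash
python3 -c "
from rig import bot
bot.hand_in()"
```

```text
the job is handed in; nothing more can be done
```

The job is done and handed in at about 94 s of the 210 s allowed. No verdict comes back, so the checks below are my own.

**What I did**
- I flipped the red lever up and drew the backstop back.
- I stood the green, orange and red cartons upright in the channel. The yellow one was not on the table.
- I pushed the backstop up until the force rose to about 9 N, then turned the lever fully down.
- I set the cover on the posts and pressed all four corners.

**Last checks**
- **Corners:** each corner stopped at the same height, 0.1035 m TCP, under roughly 9.5 to 17 N. Home is 104 mm, so all four appear clicked.
- **Fourth corner:** it showed no separate click of its own. It was already down when I pressed it and then stopped at the same height as the others.
- **Lever and row:** the side camera puts the lever knob within a pixel of its fully-down position. The wrist picture, taken before the cover went on, shows the cartons tight from gate to backstop.
- **Other things:** the cup, wrench, brush and the purple carton in the last view look undisturbed.

**What disagreed**
- **First pinch:** the first grip on the knob slid off and I had to repeat it lower. With the fingers shut, the tips reach only about as far as the TCP, not 22 mm past it as stated. I pressed the corners by force and stopping height instead.
- **Lever press:** on the final downward press the fingers kept sinking without a clear hard stop, so for the lever being down I rely on the camera.

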